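# Set a doll family up for lacquering

## Robot

A 6-joint arm with a two-finger parallel gripper is mounted at the origin on the work surface. World frame = base frame: x ahead of the robot, y to its left, z up, the work surface at z = 0. Lengths are in m, angles in degrees, forces in N, time in s.
With the tool pointing down it reaches from about 0.375 to 0.825 m from the base axis. Payload 5.5 kg.
Tool frame: the origin (TCP) lies between the finger pads; the fingertips stand 11 mm ahead of it and the grasp point (between the pads) lies 8 mm behind it; z points along the fingers, y is the direction in which the jaws open and shut (so a half turn about z gives the same grasp; the last joint's range is limited). The gripper opens to 85 mm and grips with 20 to 120 N. Pads are 22 mm wide; open, the fingers measure 114 mm over their backs; the gripper's body (76 mm by 85 mm) begins 54 mm behind the grasp point. The pads swing forward as they close: fully open they stand 13 mm farther back than shut.
Start: joints at [-73.396, 17.962, -2.699, 69.339, 0, 90], TCP at [0.171, -0.575, 0.242] pointing down, gripper open.
Joint ranges: [-152.73, 152.73], [-39.44, 99.34], [-58.76, 71.6], [-118.89, 123.64], [-81.53, 83.1], [-180, 180]. Speed limits (degrees/s): [136.94, 136.94, 172.46, 180, 180, 180].

## Interface

Orientations are given as a 3x3 rotation matrix whose columns are the frame's x, y, z axes.
In Python, from bench import arm, cams gives the robot as it stands.
- The arm moves only by the tool move_arm, never from a script. Its arguments are lists of equal length, an entry for each row: "gripper": the opening, from 0 (shut) to 1 (fully open); "travel": the shift along the tool's x, y, z in cm, a list of three; "yaw": the turn about the tool's z in rad. In form: {"gripper": [gripper, ...], "travel": [[x, y, z], ...], "yaw": [yaw, ...]}. A call has 1 to 8 rows; each row shifts and turns the commanded pose from where the row before left it, along the tool's axes as they then stand; what a row does not reach is not made up. A row lasts 1/10 s, in which the tool goes at most 50 mm and 8.59 degrees, less where a joint would pass 70% of its speed; a pose out of reach is approached as far as the arm can. A call is refused whole if a number of a shift passes 5 or a number of a turn 0.15, either way. A call with a gripper value outside its range is refused whole. The fingers move at their own pace and stop on an object; "squeeze" is the grip in N (left out, the last holds). Time passes only in rows, so rows that do not move let the fingers close. It gives the time, the measured TCP pose, the force and the opening at its end, in the units of the state.
- arm.get_obs(): the state, without advancing time (a new reading comes with each control period).
- cams.get_image(name): name is "scene" or "top" or "wrist"; returns a dict with "img" (420x560x3 uint8, blue, green, red), "camera_matrix" (3x3 intrinsics, pixels), "T" (4x4, takes a point from camera to world coordinates). Camera axes: x right, y down, z forward; pixel columns grow to the right and rows downward; lengths in m; the calibration is good to about 2 mm. A picture is of the moment at which its call begins. There is no depth.
- arm.sign_off(): hands the job in, once; it reports no verdict.
The state is a dict: "clock": time; "joints": joint angles; "qd": joint speeds; "tau": joint torques, N m; "tcp_pos": TCP position; "tcp_rot": TCP orientation; "wrist_force": force on the tool from outside, world axes, zero at the start; "torque": the same for the moment, N m; "grip_width": finger opening in m.
Only numpy, scipy, OpenCV 4.12 (cv2) and the standard library are available. Lean on these libraries where they do the work, as an engineer would, in place of code of your own. Each camera call takes 0.05 s, during which the arm holds its last target.

## Task

Set this nesting-doll family up for lacquering. The round drying plate on the ball-joint stand is out of level: take the dial gauge from its wooden rest and touch its tip on the plate about 25 mm in from the rim, first at the side nearest you and then on round clockwise at the left, the back and the right, to find the high side; then press the high side down with the closed fingers until the plate is level to within a degree and a half, and put the gauge back upright in its rest. Stand the big doll in the bench chuck and swing the sleeve lever clockwise until the jaws hold its foot tight, stand every small doll half on the levelled plate, foot down, its middle no more than 65 mm from the plate's middle, and leave the jar, the brush pot and the brush where they are.

Things in the scene. Friction and masses are not known exactly. Their poses are not given: they have to be found in the camera images.
- stand: Fixed levelling stand; origin under its centre on the bench, x away from the robot, y to its left, never turned. Carries a wooden plate, 200 mm across, 10 mm thick, on a stiff ball joint centred 62 mm up. The plate starts leaning 4 to 7 degrees in an unknown direction (at the rim up to 12 mm high or low); no reading gives the lean, it must be felt.
- plate_mid (a point): Fixed point over the stand's centre, 100 mm above the bench: the height of the plate's whole upper face when it is level. The joint stays where it is put, carries the doll halves and the gauge's touch, and gives to 4 to 12 N pressed slowly down 80 mm from the centre, hardly springing back. Pressing one side down raises the other. The plate also swivels stiffly, which does not matter.
- rim_front (a point): Place to touch with the gauge, nearest the robot: 75 mm from the plate's centre, at the height of the level face (100 mm). It is fixed to the stand's base, so the real face there may be up to 10 mm higher or lower. Touching within 20 mm of it counts.
- rim_left (a point): Place to touch with the gauge, on the robot's left: 75 mm from the plate's centre, at the height of the level face (100 mm). It is fixed to the stand's base, so the real face there may be up to 10 mm higher or lower. Touching within 20 mm of it counts.
- rim_back (a point): Place to touch with the gauge, farthest from the robot: 75 mm from the plate's centre, at the height of the level face (100 mm). It is fixed to the stand's base, so the real face there may be up to 10 mm higher or lower. Touching within 20 mm of it counts.
- rim_right (a point): Place to touch with the gauge, on the robot's right: 75 mm from the plate's centre, at the height of the level face (100 mm). It is fixed to the stand's base, so the real face there may be up to 10 mm higher or lower. Touching within 20 mm of it counts.
- gauge: Loose dial gauge, 138 mm tall, 170 g, upright in the rest. Origin: centre of the underside of its collar (26 x 36 x 8 mm), z up. Above: dial case 48 mm across (y, z), 20 mm thick (x), centre z = 30 mm; aluminium grip bar 16 x 16 mm, z = 52 to 96 mm, sides along x and y: take it there. Below: stem 10 mm across to z = -22 mm, then a thin spring plunger, ball tip at z = -42 mm.
- gauge_tip (a point): Lowest point of the gauge's ball tip when the plunger is fully out, 42 mm below the gauge's origin (fixed to the case, does not move in with the plunger).
- plunger (a joint): How far the gauge's plunger is pushed in, m: 0 fully out, 0.010 fully in. Spring force 0.5 N at the start of travel, 1.3 N at 10 mm. The needle on the dial shows it (600 rad per metre).
- rest_top (a point): Centre of the hole's mouth on top of the fixed wooden gauge rest, 58 mm above the bench: the gauge's origin belongs here. The rest is a block 70 x 60 x 58 mm (x, y, z), turned up to 0.4 rad about the vertical, with a square hole 16 x 16 mm right through; the gauge stands with its stem and plunger down the hole and its collar flat on top, its axes along the rest's.
- chuck_face (a point): Centre of the bench chuck's flat top face, 62 mm above the bench; the doll's foot stands here. The chuck is fixed: flange 120 mm across, body 86 mm, sleeve ring 96 mm across between 24 and 46 mm high.
- jaw1: One of the chuck's three steel jaws, 120 degrees apart: 14 mm high above the chuck face, 14 mm wide, 20 mm long. Origin: on the chuck's axis on its face, not at the jaw; its x axis points outward to the jaw. The inner end stands 27 mm from the axis with the sleeve at 0 and moves inward 5 mm per radian of sleeve.
- jaw2: One of the chuck's three steel jaws, 120 degrees apart: 14 mm high above the chuck face, 14 mm wide, 20 mm long. Origin: on the chuck's axis on its face, not at the jaw; its x axis points outward to the jaw. The inner end stands 27 mm from the axis with the sleeve at 0 and moves inward 5 mm per radian of sleeve.
- jaw3: One of the chuck's three steel jaws, 120 degrees apart: 14 mm high above the chuck face, 14 mm wide, 20 mm long. Origin: on the chuck's axis on its face, not at the jaw; its x axis points outward to the jaw. The inner end stands 27 mm from the axis with the sleeve at 0 and moves inward 5 mm per radian of sleeve.
- sleeve (a joint): Turn of the chuck's lever sleeve, rad: 0 open, grows clockwise seen from above (to 1.3). All three jaws move in together; they meet the big doll's foot at about 1.0 and then press on it the harder the farther the lever goes (about 3 N at the knob before, 5 to 10 N after); at 1.2 the foot is tight, and the lever springs back to about 1.08 when let go and stays.
- lever_knob (a point): Middle of the upright black knob, 22 mm across, 30 mm tall (46 to 76 mm above the bench), at the end of the sleeve's lever, 100 mm from the chuck's axis, this point 62 mm above the bench. Swing it about the chuck's axis, clockwise from above.
- big_doll: Loose big wooden doll, whole, turned and round, 96 mm tall, 90 g. Origin: centre of its flat foot; z up. Foot 44 mm across and straight for its lowest 14 mm, belly 52 mm across at 28 mm, neck 33 mm at 66 mm, head 37 mm at 76 mm. Starts standing on the bench.
- half1: Loose bottom half of a small nesting doll: a round wooden cup, 30 mm tall, 30 g, mouth up; absent in some starts. Origin: centre of its flat foot; z up. Foot 34 mm across, widest 45 mm at 18 mm up, mouth rim 39 mm, wall 3.5 mm. Starts standing on the bench left of the stand.
- half2: Loose bottom half of a small nesting doll: a round wooden cup, 30 mm tall, 30 g, mouth up; absent in some starts. Origin: centre of its flat foot; z up. Foot 34 mm across, widest 45 mm at 18 mm up, mouth rim 39 mm, wall 3.5 mm. Starts standing on the bench left of the stand.
- half3: Loose bottom half of a small nesting doll: a round wooden cup, 30 mm tall, 30 g, mouth up; absent in some starts. Origin: centre of its flat foot; z up. Foot 34 mm across, widest 45 mm at 18 mm up, mouth rim 39 mm, wall 3.5 mm. Starts standing on the bench left of the stand.
- half4: Loose bottom half of a small nesting doll: a round wooden cup, 30 mm tall, 30 g, mouth up; absent in some starts. Origin: centre of its flat foot; z up. Foot 34 mm across, widest 45 mm at 18 mm up, mouth rim 39 mm, wall 3.5 mm. Starts standing on the bench left of the stand.
- jar: Bystander: closed glass jar, 60 mm across, 75 mm tall. Leave alone. Origin under its centre.
- brush_pot: Bystander: white pot of brushes, 72 mm across, about 210 mm tall with the brushes. Leave alone. Origin under its centre.
- brush: Bystander: paint brush lying on the bench, 150 mm long. Leave alone.

How it is judged:
By the outcome, as a careful person would: the job done as asked, in the order asked, and still so for the second after the job is handed in, with the robot touching nothing.
Of half1, half2, half3, half4 only 2 to 4 are there at a start; the rules pass over those that are not, and their reading is None.
At some moment in a run one of half1, half2, half3, half4 may be knocked a few centimetres aside while the robot is not near it.
It also fails if it takes over 210 s, if anything falls off the work surface, if the arm or the gripper's body presses on something with over 40 N, if the wrist force passes 120 N, or if a joint passes its speed limit or range.

## Working session

There is one attempt and no reset: what is moved stays moved. The work goes in short steps, Python scripts to look and compute and a tool call to move; the robot and the scene stay as the last step left them, time stands still between calls to the robot, and variables do not carry over. Pictures are saved under pics/ and viewed, and the job is handed in when it is done.

Besides the shell and the picture viewer there is one more tool, called as name(argument=value, ...) on one line, values as JSON. move_arm: Moves the arm, as the interface text tells. Its arguments: {"type":"object","properties":{"gripper":{"type":"array"},"travel":{"type":"array"},"yaw":{"type":"array"},"squeeze":{"type":"number"}},"required":["gripper","travel","yaw"]}

```bash
ls; mkdir -p pics
python3 - <<'E'
from bench import arm,cams
import cv2
o=arm.get_obs();print(o)
for n in ["scene","top","wrist"]:
    r=cams.get_image(n);cv2.imwrite(f"pics/{n}0.png",r["img"]);print(n,r["camera_matrix"].tolist(),r["T"].round(4).tolist())
E
```

```text
pics
{'clock': 0.0, 'joints': array([-7.33956235e+01,  1.80037552e+01, -2.75612738e+00,  6.93379716e+01,
        8.59541381e-04,  8.99986806e+01]), 'qd': array([-0.12199451, -0.10713288,  0.07491156, -0.04919895, -0.11428173,
       -0.0429083 ]), 'tau': array([-2.79283486e-03, -5.39591539e+01,  3.39747083e+01,  1.93908624e-02,
        1.90749565e-04,  6.48878114e-06]), 'tcp_pos': array([ 0.17130068, -0.57443962,  0.24142456]), 'tcp_rot': array([[ 9.58294176e-01,  2.85783218e-01, -4.73669107e-04],
       [ 2.85783610e-01, -9.58292771e-01,  1.64094595e-03],
       [ 1.50411336e-05, -1.70787582e-03, -9.99998541e-01]]), 'wrist_force': array([0.29353342, 0.40943695, 0.08796322]), 'torque': array([0.04019607, 0.04192411, 0.01744728]), 'grip_width': 0.08510543434270654}
scene [[473.69010364674944, 0.0, 274.02917833861807], [0.0, 473.69010364674944, 210.38446439969985], [0.0, 0.0, 1.0]] [[-0.4968, 0.6034, -0.6238, 1.1663], [0.8676, 0.3628, -0.34, 0.3981], [0.0211, -0.7102, -0.7037, 0.8058], [0.0, 0.0, 0.0, 1.0]]
top [[383.28519530085686, 0.0, 287.5835568070611], [0.0, 383.28519530085686, 210.85616607147702], [0.0, 0.0, 1.0]] [[-0.0071, -0.995, 0.0992, 0.4385], [-0.9998, 0.005, -0.0211, 0.0528], [0.0205, -0.0993, -0.9948, 0.9151], [0.0, 0.0, 0.0, 1.0]]
wrist [[349.4571089919881, 0.0, 272.82229707908465], [0.0, 349.4571089919881, 208.701097617083], [0.0, 0.0, 1.0]] [[0.286, -0.9099, -0.3006, 0.2491], [-0.9582, -0.2722, -0.0878, -0.5513], [-0.0019, 0.3132, -0.9497, 0.3734], [0.0, 0.0, 0.0, 1.0]]
```

The top view shows the plate at (256,195), the gauge and rest at (348,247), the chuck at (413,218) with its knob at (440,184), the doll at (366,170), and 3 halves at (122,198), (168,195) and (181,252). Next I'll measure these positions.

```bash
cat > h.py <<'E'
from bench import arm,cams
import cv2, numpy as np
def get(n,save=None):
    r=cams.get_image(n)
    if save: cv2.imwrite(f"pics/{save}.png",r["img"])
    return r
def ray(r,uv):
    K=r["camera_matrix"];T=r["T"]
    d=T[:3,:3]@np.linalg.inv(K)@np.array([uv[0],uv[1],1.]);return T[:3,3],d
def onz(r,uv,z):
    o,d=ray(r,uv);return o+d*(z-o[2])/d[2]
def tri(r1,u1,r2,u2):
    o1,d1=ray(r1,u1);o2,d2=ray(r2,u2)
    A=np.stack([d1,-d2],1);s=np.linalg.lstsq(A,o2-o1,rcond=None)[0]
    p,q=o1+d1*s[0],o2+d2*s[1];return (p+q)/2,np.linalg.norm(p-q)
def proj(r,p):
    K=r["camera_matrix"];T=r["T"];c=np.linalg.inv(T)@np.append(p,1);u=K@c[:3];return u[:2]/u[2]
def crop(r,cx,cy,w,h,k,name):
    x0,y0=max(0,int(cx-w/2)),max(0,int(cy-h/2));im=r["img"][y0:y0+h,x0:x0+w]
    im=cv2.resize(im,None,fx=k,fy=k,interpolation=cv2.INTER_CUBIC)
    for i in range(0,w,10): cv2.putText(im,str(x0+i),(i*k,8),0,.3,(0,255,255),1);cv2.line(im,(i*k,10),(i*k,14),(0,255,255),1)
    for i in range(10,h,10): cv2.putText(im,str(y0+i),(0,i*k),0,.3,(0,255,255),1);cv2.line(im,(20,i*k),(25,i*k),(0,255,255),1)
    cv2.imwrite(f"pics/{name}.png",im)
def st():
    o=arm.get_obs();R=o["tcp_rot"]
    print("t",round(o["clock"],2),"tcp",(o["tcp_pos"]*1000).round(1),"F",o["wrist_force"].round(2),"w",round(o["grip_width"]*1000,1),"x",R[:,0].round(3),"z",R[:,2].round(4),"j",o["joints"].round(1));return o
E
python3 - <<'E'
from h import *
t=get("top");s=get("scene")
crop(t,400,210,180,140,4,"tc1");crop(s,200,190,160,120,5,"sc1")
# halves mask
for n,r in (("top",t),("scene",s)):
    hsv=cv2.cvtColor(r["img"],cv2.COLOR_BGR2HSV)
    m=cv2.inRange(hsv,(5,70,60),(25,255,255))
    nn,l,stt,c=cv2.connectedComponentsWithStats(m)
    for i in range(1,nn):
        if stt[i,4]>60: print(n,stt[i].tolist(),c[i].round(1))
E
```

```text
top [114, 66, 28, 28, 333] [131.   83.1]
top [422, 89, 34, 39, 328] [438.5 108.5]
top [210, 149, 93, 94, 6772] [255.8 195.3]
top [353, 159, 24, 24, 446] [364.5 170.5]
top [159, 186, 19, 19, 294] [168.  194.9]
top [113, 189, 21, 19, 311] [122.6 198.4]
top [348, 231, 16, 13, 93] [357.3 236.2]
top [171, 243, 20, 20, 306] [180.4 252.4]
top [425, 287, 28, 23, 243] [438.9 298.3]
scene [190, 0, 77, 21, 1041] [236.4   7.4]
scene [271, 0, 49, 38, 819] [292.6  10.9]
scene [490, 0, 70, 15, 541] [535.5   4.5]
scene [0, 31, 113, 65, 4053] [57.5 66. ]
scene [420, 39, 15, 27, 202] [426.2  48.8]
scene [473, 53, 18, 27, 171] [481.8  64.5]
scene [501, 58, 59, 39, 1612] [531.3  78.3]
scene [191, 130, 11, 13, 85] [196.1 136.2]
scene [88, 169, 14, 40, 143] [ 95.  187.5]
scene [73, 170, 19, 41, 100] [ 82.1 189.3]
scene [220, 172, 23, 31, 251] [228.6 184.3]
scene [68, 181, 18, 30, 85] [ 76.4 195. ]
scene [242, 193, 97, 68, 5204] [290.3 226.2]
scene [168, 197, 21, 39, 625] [177.9 217.2]
scene [377, 236, 19, 18, 280] [385.9 244.4]
scene [368, 283, 21, 22, 351] [377.9 293.5]
scene [420, 302, 22, 23, 392] [430.1 313.4]
```

```bash
cat > m1.py <<'E'
from h import *
t=get("top");s=get("scene")
f=lambda v:(np.array(v)*1000).round(1)
print("gauge top", [f(x) for x in tri(t,(357.7,247.5),s,(237.4,142.6))], f(onz(t,(357.7,247.5),.154)),f(onz(s,(237.4,142.6),.154)))
print("rest corners",[f(onz(t,c,.058))[:2].tolist() for c in [(336.2,230.8),(364.2,234.2),(360,264.3),(330.5,260)]])
print("chuck",f(onz(t,(414.1,218),.062)))
print("knob",[f(x) for x in tri(t,(440.7,184),s,(131.3,176.5))],f(onz(t,(440.7,184),.068)))
print("doll head",[f(x) for x in tri(t,(369,166.5),s,(176.3,205))],f(onz(t,(369,166.5),.078)),f(onz(s,(176.3,205),.078)))
for n,r in (("t",t),("s",s)):
    hsv=cv2.cvtColor(r["img"],cv2.COLOR_BGR2HSV);m=cv2.inRange(hsv,(5,70,40),(25,255,255))
    nn,l,stt,c=cv2.connectedComponentsWithStats(m);b=1+np.argmax(stt[1:,4]) 
    cs=[i for i in range(1,nn) if 150<stt[i,4]<480 and (150<stt[i,0]<190 or 105<stt[i,0]<125) and n=="t"or n=="s" and 150<stt[i,4]<480 and stt[i,0]>360 and stt[i,1]>200]
    for i in cs: print(n,c[i].round(1),f(onz(r,c[i],.028)))
    b=[i for i in range(1,nn) if stt[i,4]>5000][0]
    print(n,"plate",stt[b],c[b],f(onz(r,c[b],.1)))
E
python3 m1.py
```

```text
gauge top [array([ 439.7, -100.6,  152.4]), np.float64(3.7)] [ 440.5 -101.9  154. ] [441.1 -97.5 154. ]
rest corners [[478.4, -74.0], [470.4, -136.9], [403.6, -125.7], [413.6, -60.0]]
chuck [ 505.9 -249.6   62. ]
knob [array([ 582.4, -312.3,   61.3]), np.float64(3.2)] [ 582. -311.   68.]
doll head [array([ 619.2, -145.5,   80.4]), np.float64(2.6)] [ 620.4 -147.3   78. ] [ 617.2 -145.8   78. ]
t [131.   83.1] [835.1 405.4  28. ]
t [168.  194.9] [565.5 311.4  28. ]
t [122.6 198.4] [557.8 415.7  28. ]
t [180.4 252.3] [432.7 280.   28. ]
t plate [ 210  149   93   94 6773] [255.80658497 195.3093164 ] [553.5 103.4 100. ]
s [386.  244.3] [441.9 285.1  28. ]
s [377.8 293.5] [574.6 316.7  28. ]
s [430.1 313.3] [566.5 420.7  28. ]
s plate [ 242  193   97   68 5203] [290.31577936 226.21295406] [563.5 108.6 100. ]
```

```bash
cat >> h.py <<'E'
def plan(x,y,z,yaw=None):
    """mm target, yaw deg of tool x in world: prints turn needed and shift in the tool axes AFTER the turn (cm)"""
    o=st();R=o["tcp_rot"];p=o["tcp_pos"]*1000
    cy=np.degrees(np.arctan2(R[1,0],R[0,0]));
    if yaw is None: yaw=cy
    d=(cy-yaw+180)%360-180
    a=np.radians(yaw);X=np.array([np.cos(a),np.sin(a),0]);Z=np.array([0,0,-1.]);Y=np.cross(Z,X)
    D=np.array([x,y,z])-p
    print("yaw now %.1f turn(tool) %.3f rad; shift cm"%(cy,np.radians(d)),(np.array([X@D,Y@D,Z@D])/10).round(2),"rows>=%d"%np.ceil(np.linalg.norm(D)/48))
E
python3 -c "
from h import *
plan(440,-101,250,-9)"
```

```text
t 0.35 tcp [ 171.4 -574.9  242.1] F [ 0.83 -1.07  0.28] w 85.2 x [ 0.958  0.286 -0.   ] z [-1.e-04  4.e-04 -1.e+00] j [-73.4  18.   -2.7  69.3  -0.   90. ]
yaw now 16.6 turn(tool) 0.447 rad; shift cm [ 19.11 -51.    -0.79] rows>=12
```

move_arm(gripper=[1,1,1,1,1,1,1,1], travel=[[0,0,0],[0,0,0],[0,0,0],[1.6,-4.25,0],[1.6,-4.25,0],[1.6,-4.25,0],[1.6,-4.25,0],[1.6,-4.25,0]], yaw=[0.149,0.149,0.149,0,0,0,0,0])

```text
clock: 1.15
tcp_pos: [0.2843, -0.3761, 0.2424]
tcp_rot: [[0.988, -0.157, 0.0], [-0.157, -0.988, -0.0], [0.0, 0.0, -1.0]]
wrist_force: [0.9, -0.7, -0.5]
grip_width: 0.0854
```

move_arm(gripper=[1,1,1,1,1,1,1,1], travel=[[1.6,-4.25,0],[1.6,-4.25,0],[1.6,-4.25,0],[1.6,-4.25,0],[1.6,-4.25,0],[1.6,-4.25,0],[1.5,-4.25,-0.8],[0,0,0]], yaw=[0,0,0,0,0,0,0,0])

```text
clock: 1.95
tcp_pos: [0.4425, -0.0972, 0.2512]
tcp_rot: [[0.989, -0.15, 0.003], [-0.15, -0.989, 0.001], [0.002, -0.002, -1.0]]
wrist_force: [-0.5, -0.3, -0.3]
grip_width: 0.0853
```

```bash
python3 -c "
from h import *
plan(440,-101,250,-9)
get('wrist','w1')
t=get('top');s=get('scene')
"
```

```text
t 1.95 tcp [442.5 -97.2 251.2] F [-0.52 -0.27 -0.27] w 85.3 x [ 0.989 -0.15   0.002] z [ 0.0026  0.0012 -1.    ] j [-1.250e+01  1.800e+00 -2.100e+01  6.710e+01  1.000e-01  1.762e+02]
yaw now -8.6 turn(tool) 0.007 rad; shift cm [-0.18  0.42  0.12] rows>=1
```

The wrist view shows the gauge's bar top at about (278,215). The rest's edges look almost aligned with the image, and the dial is visible.

```bash
python3 -c "
from h import *
w=get('wrist');crop(w,278,185,110,110,6,'w1c');print((onz(w,(278.3,215.5),.154)*1000).round(1))
"
```

```text
[ 440.  -104.6  154. ]
```

```bash
python3 -c "
from h import *
w=get('wrist');st();print((onz(w,(271.8,212.8),.154)*1000).round(1));p=[onz(w,(223+a/6,130+b/6),.058)*1000 for a,b in [(105,85),(487,93),(470,505),(113,500)]];print(np.round(p,1))
"
```

```text
t 2.2 tcp [ 439.3 -102.1  250.1] F [ 0.63 -0.02  0.43] w 85.3 x [ 0.987 -0.158 -0.001] z [-5.e-04 -2.e-04 -1.e+00] j [-13.1   1.7 -21.2  67.1  -0.  176. ]
[ 442.3 -101.   154. ]
[[ 480.3  -77.7   58. ]
 [ 469.9 -135.4   58. ]
 [ 403.9 -124.    58. ]
 [ 413.9  -66.4   58. ]]
```

```bash
python3 -c "
from h import *
plan(442.2,-101,127,-9.9)
"
```

```text
t 2.2 tcp [ 439.3 -102.1  250.1] F [ 0.63 -0.02  0.43] w 85.3 x [ 0.987 -0.158 -0.001] z [-5.e-04 -2.e-04 -1.e+00] j [-13.1   1.7 -21.2  67.1  -0.  176. ]
yaw now -9.1 turn(tool) 0.014 rad; shift cm [ 0.27 -0.16 12.31] rows>=3
```

move_arm(gripper=[0.5,0.5,0.5,0.5,0.5], travel=[[0.27,-0.16,0],[0,0,4.1],[0,0,4.1],[0,0,4.1],[0,0,0]], yaw=[0.014,0,0,0,0], squeeze=40)

```text
clock: 2.7
tcp_pos: [0.4383, -0.0999, 0.1228]
tcp_rot: [[0.985, -0.173, -0.009], [-0.173, -0.985, 0.002], [-0.009, -0.0, -1.0]]
wrist_force: [-0.1, -0.0, -0.2]
grip_width: 0.043
```

move_arm(gripper=[0,0,0,0,0,0], travel=[[0,0,0],[0,0,0],[0,0,0],[0,0,0],[0,0,0],[0,0,0]], yaw=[0,0,0,0,0,0])

```text
clock: 3.3
tcp_pos: [0.4446, -0.1006, 0.1294]
tcp_rot: [[0.985, -0.17, 0.004], [-0.17, -0.985, -0.001], [0.004, 0.001, -1.0]]
wrist_force: [-0.5, -1.8, 7.5]
grip_width: 0.0154
```

```bash
python3 -c "
from h import *
st();w=get('wrist','w2')
"
```

```text
t 3.3 tcp [ 444.6 -100.6  129.4] F [-0.53 -1.76  7.52] w 15.4 x [ 0.985 -0.17   0.004] z [ 0.0039 -0.0014 -1.    ] j [-12.7   7.  -32.   50.7  -0.  177.1]
```

move_arm(gripper=[0,0,0,0,0,0], travel=[[0,0,-1],[0,0,-3],[0,0,-3],[0,0,-3],[0,0,-3],[0,0,0]], yaw=[0,0,0,0,0,0])

```text
clock: 3.95
tcp_pos: [0.4452, -0.1004, 0.2622]
tcp_rot: [[0.985, -0.17, 0.007], [-0.17, -0.985, -0.001], [0.007, 0.0, -1.0]]
wrist_force: [1.1, 0.0, -0.8]
grip_width: 0.0153
```

Run:
```python
from h import *
st();w=get('wrist','w3')
f=lambda v:(np.array(v)*1000).round(1)
for n in ("top","scene"):
    r=get(n,n+"3");hsv=cv2.cvtColor(r["img"],cv2.COLOR_BGR2HSV);m=cv2.inRange(hsv,(5,70,30),(25,255,255))
    nn,l,stt,c=cv2.connectedComponentsWithStats(m);b=[i for i in range(1,nn) if stt[i,4]>4500 and stt[i,0]>100][0]
    cs=max(cv2.findContours((l==b).astype(np.uint8),0,1)[0],key=cv2.contourArea);cs=cv2.convexHull(cs)
    e=cv2.fitEllipse(cs);print(n,stt[b],e,f(onz(r,e[0],.1)))
    p=np.array([onz(r,q[0],.1) for q in cs])[:,:2]
    A=np.c_[2*p,np.ones(len(p))];s=np.linalg.lstsq(A,(p**2).sum(1),rcond=None)[0];print("circ",f(s[:2]),f(np.sqrt(s[2]+s[:2]@s[:2])))
    crop(r,stt[b][0]+stt[b][2]/2,stt[b][1]+stt[b][3]/2,130,120,6,n+"p")
```

```text
t 3.95 tcp [ 445.2 -100.4  262.2] F [ 1.07  0.01 -0.79] w 15.3 x [ 0.985 -0.17   0.007] z [ 0.0072 -0.0015 -1.    ] j [-12.7   1.6 -19.7  68.2   0.  177.1]
top [ 210  149   93   93 6763] ((255.74917602539062, 195.2602996826172), (92.35997772216797, 93.31546020507812), 118.28788757324219) [553.6 103.6 100. ]
circ [554.8 103.3] 99.9
scene [ 243  193   97   68 5122] ((290.77532958984375, 226.49363708496094), (67.5009536743164, 96.56626892089844), 86.33642578125) [563.7 109.8 100. ]
circ [557.6 107.5] 97.5
```

Run:
```python
from h import *
t=get('top');s=get('scene')
for a,b in [((400,278),(342,385)),((320,400),(474,331)),((467,407),(345,285)),((395.7,361.7),(387,333.7))]:
    p,e=tri(t,(191+a[0]/6,135+a[1]/6),s,(226+b[0]/6,167+b[1]/6));print((p*1000).round(1),round(e*1000,1))
plan(555-75,104,262,25)
```

```text
[583.3 100.8  99.3] 2.9
[539.3 128.8 101.3] 2.1
[537.2  76.9  95.1] 2.5
[553.3 102.2  98.2] 2.5
t 4.2 tcp [441.9 -99.7 256.2] F [ 0.15 -1.33 -2.95] w 15.2 x [ 0.985 -0.17  -0.002] z [-2.2e-03  5.0e-04 -1.0e+00] j [-12.7   1.9 -20.2  68.    0.  177.1]
yaw now -9.8 turn(tool) -0.607 rad; shift cm [ 12.06 -16.86  -0.58] rows>=5
```

move_arm(gripper=[0,0,0,0,0,0,0,0], travel=[[0,0,0],[0,0,0],[0,0,0],[0,0,0],[3,-4.2,0],[3,-4.2,0],[3,-4.2,0],[3,-4.2,0]], yaw=[-0.15,-0.15,-0.15,-0.15,0,0,0,0])

```text
clock: 5.0
tcp_pos: [0.4802, 0.0979, 0.2561]
tcp_rot: [[0.91, 0.415, -0.002], [0.415, -0.91, -0.001], [-0.002, -0.0, -1.0]]
wrist_force: [1.8, -0.9, -2.1]
grip_width: 0.0155
```

move_arm(gripper=[0,0,0,0], travel=[[0,0,2],[0,0,1],[0,0,0],[0,0,0]], yaw=[0,0,0,0])

```text
clock: 5.4
tcp_pos: [0.4803, 0.0953, 0.2269]
tcp_rot: [[0.91, 0.414, -0.002], [0.414, -0.91, -0.001], [-0.002, -0.0, -1.0]]
wrist_force: [0.3, 0.4, -1.1]
grip_width: 0.0155
```

Run:
```python
from h import *
plan(479,103,216,25)
w=get('wrist','w4');s=get('scene','s4')
```

```text
t 5.4 tcp [480.3  95.3 226.9] F [ 0.28  0.37 -1.12] w 15.5 x [ 0.91   0.414 -0.002] z [-1.6e-03 -5.0e-04 -1.0e+00] j [ 11.2   6.6 -19.   64.5  -0.  166.8]
yaw now 24.5 turn(tool) -0.009 rad; shift cm [ 0.21 -0.75  1.09] rows>=1
```

move_arm(gripper=[0,0,0,0], travel=[[0.2,-0.75,0],[0,0,0.6],[0,0,0.5],[0,0,0]], yaw=[0,0,0,0])

```text
clock: 5.9
tcp_pos: [0.479, 0.1038, 0.2154]
tcp_rot: [[0.909, 0.416, -0.001], [0.416, -0.909, -0.0], [-0.001, -0.0, -1.0]]
wrist_force: [-0.6, -0.6, -1.2]
grip_width: 0.0152
```

```bash
cat > dial.py <<'E'
from h import *
import sys
w=get('wrist');st();crop(w,273,240,100,60,8,sys.argv[1])
E
python3 dial.py d1
```

```text
t 5.95 tcp [479.2 103.8 215.7] F [ 0.43 -0.7  -2.35] w 15.5 x [ 0.909  0.416 -0.001] z [-1.e-03 -3.e-04 -1.e+00] j [ 12.2   7.  -20.   63.   -0.  167.7]
```

move_arm(gripper=[0,0,0], travel=[[0,0,0.2],[0,0,0.2],[0,0,0]], yaw=[0,0,0])

```text
clock: 6.25
tcp_pos: [0.4795, 0.1039, 0.212]
tcp_rot: [[0.909, 0.416, -0.0], [0.416, -0.909, -0.0], [-0.0, -0.0, -1.0]]
wrist_force: [1.0, 0.8, -2.6]
grip_width: 0.0155
```

```bash
python3 dial.py d2
```

```text
t 6.3 tcp [479.5 104.  212.2] F [ 0.2   0.25 -2.08] w 15.3 x [ 0.909  0.416 -0.   ] z [-3.e-04 -1.e-04 -1.e+00] j [ 12.2   7.1 -20.3  62.5  -0.  167.7]
```

move_arm(gripper=[0,0,0], travel=[[0,0,0.2],[0,0,0.2],[0,0,0]], yaw=[0,0,0])

```text
clock: 6.6
tcp_pos: [0.4796, 0.104, 0.2082]
tcp_rot: [[0.909, 0.416, 0.0], [0.416, -0.909, 0.0], [0.0, 0.0, -1.0]]
wrist_force: [1.1, -0.2, -0.8]
grip_width: 0.0158
```

```bash
python3 dial.py d3
```

```text
t 6.65 tcp [479.7 104.  208.3] F [ 0.39  0.26 -0.88] w 15.6 x [0.909 0.416 0.   ] z [ 1.e-04  0.e+00 -1.e+00] j [ 12.2   7.3 -20.7  62.    0.  167.7]
```

move_arm(gripper=[0,0,0], travel=[[0,0,-1],[0,0,-2],[0,0,0]], yaw=[0,0,0])

```text
clock: 6.95
tcp_pos: [0.4813, 0.1043, 0.2411]
tcp_rot: [[0.909, 0.416, 0.004], [0.416, -0.909, 0.001], [0.004, 0.001, -1.0]]
wrist_force: [1.1, 0.0, -1.3]
grip_width: 0.0153
```

```bash
python3 -c "
from h import *
plan(554,178,228)"
```

```text
t 6.95 tcp [481.3 104.3 241.1] F [ 1.12  0.02 -1.29] w 15.3 x [0.909 0.416 0.004] z [ 4.3e-03  9.0e-04 -1.0e+00] j [ 12.2   6.2 -17.5  66.   -0.  167.7]
yaw now 24.6 turn(tool) 0.000 rad; shift cm [ 9.68 -3.68  1.31] rows>=3
```

move_arm(gripper=[0,0,0,0,0,0,0], travel=[[3.2,-1.2,0],[3.2,-1.2,0],[3.2,-1.2,0],[0,0,0],[0,0,0.6],[0,0,0.5],[0,0,0]], yaw=[0,0,0,0,0,0,0])

```text
clock: 7.65
tcp_pos: [0.5506, 0.1757, 0.2261]
tcp_rot: [[0.91, 0.415, -0.002], [0.415, -0.91, -0.001], [-0.002, -0.0, -1.0]]
wrist_force: [0.4, 0.2, -1.4]
grip_width: 0.0156
```

```bash
python3 dial.py d4
```

```text
t 7.7 tcp [550.9 175.8 226.7] F [ 0.14  0.66 -2.16] w 15.5 x [ 0.91   0.415 -0.001] z [-1.4e-03 -5.0e-04 -1.0e+00] j [ 17.7  16.1  -7.3  66.7  -0.  173.2]
```

move_arm(gripper=[0,0,0,0], travel=[[0.1,0,0.2],[0,0,0.2],[0,0,0.2],[0,0,0]], yaw=[0,0,0,0])

```text
clock: 8.1
tcp_pos: [0.5527, 0.1769, 0.221]
tcp_rot: [[0.909, 0.416, -0.0], [0.416, -0.909, -0.0], [-0.0, -0.0, -1.0]]
wrist_force: [0.2, -0.9, -1.2]
grip_width: 0.0157
```

```bash
python3 dial.py d5
```

```text
t 8.15 tcp [552.7 177.  221.2] F [ 0.47 -0.12 -2.55] w 15.4 x [ 0.91   0.416 -0.   ] z [-2.e-04 -1.e-04 -1.e+00] j [ 17.8  16.4  -7.6  66.    0.  173.2]
```

move_arm(gripper=[0,0,0,0], travel=[[0,0,0.2],[0,0,0.2],[0,0,0.2],[0,0,0]], yaw=[0,0,0,0])

```text
clock: 8.55
tcp_pos: [0.5528, 0.1771, 0.215]
tcp_rot: [[0.909, 0.416, -0.0], [0.416, -0.909, -0.0], [-0.0, 0.0, -1.0]]
wrist_force: [0.1, -0.0, -0.5]
grip_width: 0.0153
```

```bash
python3 dial.py d6
```

```text
t 8.6 tcp [552.9 177.1 215.1] F [-0.28 -0.12 -0.97] w 15.6 x [ 0.909  0.416 -0.   ] z [-1.e-04 -0.e+00 -1.e+00] j [ 17.8  16.5  -8.2  65.3  -0.  173.2]
```

move_arm(gripper=[0,0,0,0], travel=[[0,0,-1],[0,0,-1.5],[0,0,0],[0,0,0]], yaw=[0,0,0,0])

```text
clock: 9.0
tcp_pos: [0.5532, 0.1771, 0.2407]
tcp_rot: [[0.909, 0.416, 0.001], [0.416, -0.909, 0.0], [0.001, 0.0, -1.0]]
wrist_force: [0.6, 0.7, -1.1]
grip_width: 0.0154
```

```bash
python3 -c "
from h import *
plan(629,103,226,24.6)"
```

```text
t 9.0 tcp [553.2 177.1 240.7] F [ 0.64  0.66 -1.06] w 15.4 x [0.909 0.416 0.001] z [ 1.e-03  3.e-04 -1.e+00] j [ 17.8  15.9  -5.7  68.3  -0.  173.2]
yaw now 24.6 turn(tool) -0.001 rad; shift cm [3.8  9.89 1.47] rows>=3
```

move_arm(gripper=[0,0,0,0,0,0,0,0], travel=[[1.27,3.3,0],[1.27,3.3,0],[1.27,3.3,0],[0,0,0],[0,0,1],[0,0,0.8],[0,0,0.5],[0,0,0]], yaw=[0,0,0,0,0,0,0,0])

```text
clock: 9.8
tcp_pos: [0.6273, 0.1035, 0.2159]
tcp_rot: [[0.909, 0.417, -0.002], [0.417, -0.909, -0.0], [-0.002, -0.001, -1.0]]
wrist_force: [-1.2, 0.2, -1.9]
grip_width: 0.0154
```

```bash
python3 dial.py d7
```

```text
t 9.85 tcp [627.7 103.5 216.7] F [-0.57 -0.87 -2.14] w 15.7 x [ 0.909  0.417 -0.001] z [-1.4e-03 -1.0e-04 -1.0e+00] j [  9.4  22.5   0.4  68.    0.  164.7]
```

move_arm(gripper=[0,0,0,0], travel=[[0,0,0.2],[0,0,0.2],[0,0,0.2],[0,0,0]], yaw=[0,0,0,0])

```text
clock: 10.25
tcp_pos: [0.6288, 0.103, 0.2114]
tcp_rot: [[0.909, 0.416, 0.0], [0.416, -0.909, 0.0], [0.0, -0.0, -1.0]]
wrist_force: [-0.1, 0.6, -1.3]
grip_width: 0.0155
```

```bash
python3 dial.py d8
```

```text
t 10.3 tcp [628.8 102.9 211.4] F [ 1.14 -0.14 -0.96] w 15.4 x [0.909 0.416 0.   ] z [ 3.e-04  2.e-04 -1.e+00] j [ 9.300e+00  2.270e+01 -1.000e-01  6.720e+01  0.000e+00  1.647e+02]
```

move_arm(gripper=[0,0,0,0], travel=[[0,0,-1],[0,0,-1],[0,0,0],[0,0,0]], yaw=[0,0,0,0])

```text
clock: 10.7
tcp_pos: [0.6292, 0.1029, 0.2321]
tcp_rot: [[0.91, 0.416, 0.001], [0.416, -0.91, 0.0], [0.001, 0.0, -1.0]]
wrist_force: [0.4, 0.9, -1.5]
grip_width: 0.0159
```

```bash
python3 -c "
from h import *
plan(554,28,214,24.6)"
```

```text
t 10.7 tcp [629.2 102.9 232.1] F [ 0.41  0.92 -1.5 ] w 15.9 x [0.91  0.416 0.001] z [ 1.4e-03  2.0e-04 -1.0e+00] j [  9.3  22.2   1.9  69.7  -0.  164.7]
yaw now 24.6 turn(tool) -0.001 rad; shift cm [-9.95  3.68  1.81] rows>=3
```

move_arm(gripper=[0,0,0,0,0,0,0,0], travel=[[-3.3,1.2,0],[-3.3,1.2,0],[-3.3,1.2,0],[0,0,0],[0,0,1],[0,0,0.8],[0,0,0.5],[0,0,0]], yaw=[0,0,0,0,0,0,0,0])

```text
clock: 11.5
tcp_pos: [0.5532, 0.0295, 0.2067]
tcp_rot: [[0.909, 0.417, -0.002], [0.417, -0.909, -0.0], [-0.002, -0.001, -1.0]]
wrist_force: [-0.0, 0.3, -1.8]
grip_width: 0.0155
```

move_arm(gripper=[0,0,0,0], travel=[[0,0,0.2],[0,0,0.2],[0,0,0.1],[0,0,0]], yaw=[0,0,0,0])

```text
clock: 11.9
tcp_pos: [0.5538, 0.0291, 0.2034]
tcp_rot: [[0.909, 0.416, 0.0], [0.416, -0.909, 0.0], [0.0, -0.0, -1.0]]
wrist_force: [-0.1, 0.1, -1.2]
grip_width: 0.0151
```

```bash
python3 dial.py d9
```

```text
t 11.95 tcp [553.8  29.  203.5] F [-0.11  0.32 -0.72] w 15.5 x [0.909 0.416 0.   ] z [ 4.e-04  1.e-04 -1.e+00] j [  3.   14.1 -12.9  62.9   0.  158.4]
```

move_arm(gripper=[0,0,0,0,0], travel=[[0,0,-1],[0,0,-2.5],[0,0,-2.5],[0,0,0],[0,0,0]], yaw=[0,0,0.15,0.15,0.15])

```text
clock: 12.45
tcp_pos: [0.5547, 0.0112, 0.2654]
tcp_rot: [[1.0, 0.01, 0.003], [0.01, -1.0, 0.018], [0.003, -0.018, -1.0]]
wrist_force: [1.2, 0.6, -2.2]
grip_width: 0.0155
```

```bash
python3 -c "
from h import *
plan(442,-100.3,262,-9.9)"
```

```text
t 12.45 tcp [554.7  11.2 265.4] F [ 1.21  0.6  -2.16] w 15.5 x [1.    0.01  0.003] z [ 0.0025  0.0181 -0.9998] j [  0.6  12.5  -6.9  70.5   1.  180. ]
yaw now 0.6 turn(tool) 0.182 rad; shift cm [-9.18 12.92  0.34] rows>=4
```

move_arm(gripper=[0,0,0,0,0], travel=[[0,3,0],[-3,3,0],[-3,3,0],[-3,1,0],[0,0,0]], yaw=[-0.05,0,0,0,0])

```text
clock: 12.95
tcp_pos: [0.4651, -0.097, 0.2624]
tcp_rot: [[0.998, 0.055, -0.002], [0.055, -0.998, 0.016], [-0.001, -0.016, -1.0]]
wrist_force: [-0.4, 0.3, -0.8]
grip_width: 0.0158
```

```bash
python3 -c "
from h import *
plan(442,-100.3,262,-9.9)"
```

```text
t 12.95 tcp [465.1 -97.  262.4] F [-0.44  0.31 -0.79] w 15.8 x [ 0.998  0.055 -0.001] z [-0.0017  0.0163 -0.9999] j [-12.4   4.3 -16.9  69.1   0.9 164.5]
yaw now 3.2 turn(tool) 0.228 rad; shift cm [-2.22  0.72  0.04] rows>=1
```

move_arm(gripper=[0,0,0,0,0], travel=[[-2.2,0.4,0],[0,0,0],[0,0,0],[0,0,0],[0,0,0]], yaw=[0,0.11,0.11,0,0])

```text
clock: 13.45
tcp_pos: [0.4471, -0.1006, 0.262]
tcp_rot: [[0.987, -0.158, 0.0], [-0.158, -0.987, 0.017], [-0.002, -0.017, -1.0]]
wrist_force: [1.2, 0.2, -1.6]
grip_width: 0.0157
```

```bash
python3 -c "
from h import *
plan(442,-101.5,262,-9.9)
w=get('wrist','w10')"
```

```text
t 13.45 tcp [ 447.1 -100.6  262. ] F [ 1.21  0.21 -1.6 ] w 15.7 x [ 0.987 -0.158 -0.002] z [ 4.000e-04  1.670e-02 -9.999e-01] j [-13.3   2.4 -19.   68.8   0.9 175.7]
yaw now -9.1 turn(tool) 0.014 rad; shift cm [-0.49  0.18 -0.  ] rows>=1
```

move_arm(gripper=[0,0,0,0,0], travel=[[-0.5,0.18,0],[0,0,4],[0,0,4],[0,0,0],[0,0,0]], yaw=[0.014,0,0,0,0])

```text
clock: 14.0
tcp_pos: [0.4406, -0.1003, 0.1818]
tcp_rot: [[0.985, -0.174, -0.002], [-0.174, -0.985, 0.017], [-0.005, -0.017, -1.0]]
wrist_force: [0.0, -0.2, -1.6]
grip_width: 0.0153
```

```bash
python3 -c "
from h import *
w=get('wrist');plan(442,-101.5,182,-9.9)
crop(w,273,210,90,70,8,'w11');s=get('scene');crop(s,245,165,90,70,8,'s11')"
```

```text
t 14.05 tcp [ 442.  -100.6  183. ] F [-0.22  0.27 -1.56] w 15.7 x [ 0.985 -0.174 -0.002] z [ 7.000e-04  1.660e-02 -9.999e-01] j [-13.5   4.4 -27.4  58.4   0.9 176.6]
yaw now -10.0 turn(tool) -0.002 rad; shift cm [0.02 0.09 0.1 ] rows>=1
```

```bash
python3 -c "
from h import *
w=get('wrist');o=st();R=o['tcp_rot'];p=o['tcp_pos']
for uv in [(265.5,192),(286.5,192),(286.5,211),(265.5,211),(276,200.7)]:
  q=onz(w,uv,.058);print((q*1000).round(1),(R.T@(q-p)*1000).round(1))
# collar front edge: z_origin 8..0 ; ends
print([(R.T@(onz(w,(228+a/8,175+b/8),p[2]-.063)-p)*1000).round(1) for a,b in [(125,310),(600,308)]])
"
```

```text
t 14.15 tcp [ 442.9 -100.8  183.7] F [ 0.06 -1.01 -1.01] w 15.6 x [ 0.985 -0.174  0.   ] z [ 0.003   0.016  -0.9999] j [-13.5   4.4 -27.3  58.3   0.9 176.6]
[453.3 -94.3  58. ] [  9.1  -6.2 125.8]
[ 450.6 -110.1   58. ] [  9.2   9.9 125.5]
[ 435.5 -107.6   58. ] [ -6.1  10.1 125.5]
[438.3 -91.6  58. ] [ -6.2  -6.3 125.8]
[ 445.1 -101.    58. ] [  2.2   1.9 125.7]
[array([ 13.2, -17.8,  63.3]), array([13.6, 17.2, 62.7])]
```

move_arm(gripper=[0,0,0,0,0,0], travel=[[0.1,0.2,0],[0,0,1.5],[0,0,1.5],[0,0,1.5],[0,0,0],[0,0,0]], yaw=[0,0,0,0,0,0])

```text
clock: 14.75
tcp_pos: [0.4424, -0.102, 0.1373]
tcp_rot: [[0.985, -0.174, 0.0], [-0.174, -0.985, 0.017], [-0.003, -0.016, -1.0]]
wrist_force: [-0.2, -0.2, -2.3]
grip_width: 0.0155
```

```bash
python3 -c "
from h import *
st();w=get('wrist');crop(w,273,210,90,70,8,'w12');s=get('scene');crop(s,245,165,90,70,8,'s12')"
```

```text
t 14.75 tcp [ 442.4 -102.   137.3] F [-0.24 -0.23 -2.31] w 15.5 x [ 0.985 -0.174 -0.003] z [ 4.000e-04  1.660e-02 -9.999e-01] j [-13.6   6.8 -31.2  52.2   0.9 176.4]
```

move_arm(gripper=[0,0,0,0], travel=[[0,0,0.5],[0,0,0.3],[0,0,0],[0,0,0]], yaw=[0,0,0,0])

```text
clock: 15.25
tcp_pos: [0.4428, -0.1017, 0.1296]
tcp_rot: [[0.985, -0.174, 0.002], [-0.174, -0.985, 0.017], [-0.001, -0.017, -1.0]]
wrist_force: [-1.1, 0.6, 6.9]
grip_width: 0.0151
```

move_arm(gripper=[0.4,0.4,0.4,0.4,0.4,0.4,0.4,0.4], travel=[[0,0,0],[0,0,0],[0,0,0],[0,0,0],[0,0,-3],[0,0,-4],[0,0,-4],[0,0,0]], yaw=[0,0,0,0,0,0,0,0])

```text
clock: 16.05
tcp_pos: [0.445, -0.1043, 0.2435]
tcp_rot: [[0.985, -0.174, 0.008], [-0.174, -0.985, 0.015], [0.005, -0.016, -1.0]]
wrist_force: [0.7, -0.1, 0.6]
grip_width: 0.0344
```

```bash
python3 -c "
from h import *
st();w=get('wrist');crop(w,278,210,110,100,6,'w13');s=get('scene');crop(s,245,165,90,70,8,'s13')"
```

```text
t 16.05 tcp [ 445.  -104.3  243.5] F [ 0.7  -0.12  0.56] w 34.4 x [ 0.985 -0.174  0.005] z [ 0.0079  0.0149 -0.9999] j [-13.8   2.3 -21.4  66.    0.9 176.2]
```

The gauge is back upright in its rest. The contact heights give a lean of about 5.9° with the high side at 80°, so left and slightly back. Next I'll turn the wrist away from its limit and go there.

move_arm(gripper=[0,0,0,0,0,0,0,0], travel=[[0,0,0],[0,0,0],[0,0,0],[0,0,0],[0,0,0],[0,0,0],[0,0,0],[0,0,0]], yaw=[-0.149,-0.149,-0.149,-0.149,-0.149,-0.149,-0.149,-0.149])

```text
clock: 16.95
tcp_pos: [0.4409, -0.1032, 0.2366]
tcp_rot: [[0.521, 0.854, -0.003], [0.853, -0.521, 0.018], [0.013, -0.012, -1.0]]
wrist_force: [0.3, 0.2, -0.1]
grip_width: -0.0002
```

move_arm(gripper=[0,0,0,0], travel=[[0,0,0],[0,0,0],[0,0,0],[0,0,0]], yaw=[-0.149,-0.149,-0.08,0])

```text
clock: 17.35
tcp_pos: [0.441, -0.1032, 0.2368]
tcp_rot: [[0.175, 0.985, -0.003], [0.984, -0.175, 0.018], [0.017, -0.006, -1.0]]
wrist_force: [0.8, 0.1, -0.3]
grip_width: 0.0001
```

```bash
python3 -c "
from h import *
plan(568,185,240,80)"
```

```text
t 17.35 tcp [ 441.  -103.2  236.8] F [ 0.76  0.13 -0.25] w 0.1 x [0.175 0.984 0.017] z [-0.0032  0.0176 -0.9998] j [-13.8   2.6 -22.   65.8   0.9  86.2]
yaw now 79.9 turn(tool) -0.002 rad; shift cm [30.59  7.51 -0.32] rows>=7
```

move_arm(gripper=[0,0,0,0,0,0,0,0], travel=[[4.37,1.07,0],[4.37,1.07,0],[4.37,1.07,0],[4.37,1.07,0],[4.37,1.07,0],[4.37,1.07,0],[4.37,1.07,0],[0,0,0]], yaw=[0,0,0,0,0,0,0,0])

```text
clock: 18.15
tcp_pos: [0.5703, 0.189, 0.2413]
tcp_rot: [[0.173, 0.985, -0.001], [0.985, -0.173, 0.018], [0.018, -0.005, -1.0]]
wrist_force: [0.3, -0.3, -0.6]
grip_width: -0.0
```

move_arm(gripper=[0,0,0,0,0], travel=[[0,0,4],[0,0,4],[0,0,2.5],[0,0,0],[0,0,0]], yaw=[0,0,0,0,0])

```text
clock: 18.65
tcp_pos: [0.5686, 0.1856, 0.138]
tcp_rot: [[0.177, 0.984, -0.002], [0.984, -0.177, 0.016], [0.016, -0.005, -1.0]]
wrist_force: [-0.3, -0.7, 1.5]
grip_width: -0.0
```

```bash
python3 -c "
from h import *
plan(568,185,125,80)"
```

```text
t 18.65 tcp [568.6 185.6 138. ] F [-0.3  -0.71  1.5 ] w -0.0 x [0.177 0.984 0.016] z [-0.002   0.0162 -0.9999] j [ 17.6  21.  -12.4  56.4   0.9 117.8]
yaw now 79.8 turn(tool) -0.003 rad; shift cm [-0.07 -0.05  1.3 ] rows>=1
```

move_arm(gripper=[0,0,0,0], travel=[[0,0,0.8],[0,0,0.6],[0,0,0.2],[0,0,0]], yaw=[0,0,0,0])

```text
clock: 19.05
tcp_pos: [0.5692, 0.1865, 0.1223]
tcp_rot: [[0.175, 0.985, -0.0], [0.984, -0.175, 0.017], [0.017, -0.003, -1.0]]
wrist_force: [0.2, 0.2, -0.5]
grip_width: -0.0
```

move_arm(gripper=[0,0,0], travel=[[0,0,0.1],[0,0,0.1],[0,0,0]], yaw=[0,0,0])

```text
clock: 19.35
tcp_pos: [0.5695, 0.1868, 0.1205]
tcp_rot: [[0.175, 0.985, 0.0], [0.984, -0.175, 0.017], [0.017, -0.003, -1.0]]
wrist_force: [0.6, 0.3, 0.7]
grip_width: 0.0001
```

move_arm(gripper=[0,0,0], travel=[[0,0,0.1],[0,0,0.1],[0,0,0]], yaw=[0,0,0])

```text
clock: 19.65
tcp_pos: [0.5698, 0.1873, 0.1189]
tcp_rot: [[0.175, 0.985, 0.001], [0.984, -0.175, 0.018], [0.018, -0.002, -1.0]]
wrist_force: [-0.5, 3.0, 4.8]
grip_width: -0.0
```

move_arm(gripper=[0,0,0], travel=[[0,0,0.1],[0,0,0.1],[0,0,0]], yaw=[0,0,0])

```text
clock: 19.95
tcp_pos: [0.5699, 0.1878, 0.117]
tcp_rot: [[0.175, 0.985, 0.001], [0.984, -0.175, 0.019], [0.019, -0.002, -1.0]]
wrist_force: [0.1, 4.0, 4.5]
grip_width: -0.0002
```

move_arm(gripper=[0,0,0,0], travel=[[0,0,0.1],[0,0,0.1],[0,0,0.1],[0,0,0]], yaw=[0,0,0,0])

```text
clock: 20.35
tcp_pos: [0.57, 0.188, 0.1141]
tcp_rot: [[0.175, 0.985, 0.001], [0.984, -0.175, 0.019], [0.019, -0.002, -1.0]]
wrist_force: [0.6, 4.3, 4.4]
grip_width: 0.0001
```

move_arm(gripper=[0,0,0,0], travel=[[0,0,0.1],[0,0,0.1],[0,0,0],[0,0,0]], yaw=[0,0,0,0])

```text
clock: 20.75
tcp_pos: [0.57, 0.1881, 0.1121]
tcp_rot: [[0.174, 0.985, 0.001], [0.984, -0.174, 0.019], [0.019, -0.002, -1.0]]
wrist_force: [-0.0, 5.0, 5.7]
grip_width: 0.0001
```

move_arm(gripper=[0,0,0], travel=[[0,0,0.12],[0,0,0],[0,0,0]], yaw=[0,0,0])

```text
clock: 21.05
tcp_pos: [0.57, 0.1882, 0.111]
tcp_rot: [[0.174, 0.985, 0.001], [0.984, -0.174, 0.02], [0.02, -0.002, -1.0]]
wrist_force: [0.5, 5.9, 5.8]
grip_width: -0.0003
```

move_arm(gripper=[0,0,0,0,0,0], travel=[[0,0,-0.3],[0,0,-1],[0,0,-3],[0,0,-4],[0,0,0],[0,0,0]], yaw=[0,0,0,0,0,0])

```text
clock: 21.65
tcp_pos: [0.5699, 0.1851, 0.1943]
tcp_rot: [[0.176, 0.984, 0.002], [0.984, -0.176, 0.017], [0.017, -0.001, -1.0]]
wrist_force: [-0.6, -0.4, 0.0]
grip_width: -0.0001
```

Run:
```python
from h import *
st()
t=get('top','t20');s=get('scene','s20')
```

```text
t 21.65 tcp [569.9 185.1 194.3] F [-0.56 -0.36  0.02] w -0.1 x [0.176 0.984 0.017] z [ 0.0017  0.0168 -0.9999] j [ 17.5  18.8  -7.9  62.9   0.9 117.6]
```

```bash
python3 -c "
from h import *
plan(554,31,170,80)"
```

```text
t 21.75 tcp [568.5 184.8 192.2] F [0.01 0.09 0.04] w 0.1 x [0.175 0.984 0.015] z [-0.002   0.0159 -0.9999] j [ 17.5  18.9  -8.   62.9   0.9 117.6]
yaw now 79.9 turn(tool) -0.002 rad; shift cm [-15.4    1.24   2.22] rows>=4
```

move_arm(gripper=[0,0,0,0,0,0,0,0], travel=[[-3.85,0.3,0],[-3.85,0.3,0],[-3.85,0.3,0],[-3.85,0.3,0],[0,0,3],[0,0,3],[0,0,1.2],[0,0,0]], yaw=[0,0,0,0,0,0,0,0])

```text
clock: 22.55
tcp_pos: [0.5516, 0.0327, 0.1158]
tcp_rot: [[0.175, 0.985, -0.006], [0.984, -0.175, 0.016], [0.015, -0.009, -1.0]]
wrist_force: [-0.9, 0.1, -0.3]
grip_width: 0.0
```

move_arm(gripper=[0,0], travel=[[0,0,0],[0,0,0]], yaw=[0,0])

```text
clock: 22.75
tcp_pos: [0.5551, 0.0332, 0.1197]
tcp_rot: [[0.175, 0.985, 0.001], [0.984, -0.175, 0.017], [0.017, -0.002, -1.0]]
wrist_force: [0.1, -0.6, 0.3]
grip_width: 0.0002
```

move_arm(gripper=[0,0,0,0], travel=[[0,0,0.2],[0,0,0.2],[0,0,0.1],[0,0,0]], yaw=[0,0,0,0])

```text
clock: 23.15
tcp_pos: [0.554, 0.033, 0.1135]
tcp_rot: [[0.175, 0.985, -0.0], [0.984, -0.175, 0.017], [0.016, -0.003, -1.0]]
wrist_force: [-0.9, -0.1, -0.3]
grip_width: 0.0
```

move_arm(gripper=[0,0,0], travel=[[0,0,0.08],[0,0,0],[0,0,0]], yaw=[0,0,0])

```text
clock: 23.45
tcp_pos: [0.5541, 0.033, 0.1127]
tcp_rot: [[0.175, 0.985, -0.0], [0.984, -0.175, 0.017], [0.017, -0.003, -1.0]]
wrist_force: [-0.4, 0.1, -0.2]
grip_width: 0.0002
```

move_arm(gripper=[0,0,0], travel=[[0,0,0.08],[0,0,0],[0,0,0]], yaw=[0,0,0])

```text
clock: 23.75
tcp_pos: [0.5541, 0.033, 0.1119]
tcp_rot: [[0.175, 0.985, -0.0], [0.984, -0.175, 0.017], [0.017, -0.003, -1.0]]
wrist_force: [0.7, 0.2, 1.1]
grip_width: 0.0003
```

move_arm(gripper=[0,0,0], travel=[[0,0,0.06],[0,0,0],[0,0,0]], yaw=[0,0,0])

```text
clock: 24.05
tcp_pos: [0.5541, 0.033, 0.1112]
tcp_rot: [[0.175, 0.985, -0.0], [0.984, -0.175, 0.017], [0.017, -0.003, -1.0]]
wrist_force: [0.5, -0.6, -0.4]
grip_width: 0.0001
```

move_arm(gripper=[0,0,0], travel=[[0,0,0.06],[0,0,0],[0,0,0]], yaw=[0,0,0])

```text
clock: 24.35
tcp_pos: [0.5542, 0.033, 0.1108]
tcp_rot: [[0.175, 0.985, -0.0], [0.984, -0.175, 0.017], [0.016, -0.003, -1.0]]
wrist_force: [-0.1, 1.1, 1.1]
grip_width: -0.0
```

move_arm(gripper=[0,0], travel=[[0,0,0.06],[0,0,0]], yaw=[0,0])

```text
clock: 24.55
tcp_pos: [0.5543, 0.0328, 0.1104]
tcp_rot: [[0.175, 0.985, 0.0], [0.984, -0.175, 0.016], [0.016, -0.003, -1.0]]
wrist_force: [-0.5, -0.9, 2.8]
grip_width: -0.0001
```

move_arm(gripper=[0,0,0,0], travel=[[0,0,-0.5],[0,0,-1.5],[0,0,0],[0,0,0]], yaw=[0,0,0,0])

```text
clock: 24.95
tcp_pos: [0.5543, 0.0328, 0.1302]
tcp_rot: [[0.175, 0.985, 0.0], [0.984, -0.175, 0.017], [0.017, -0.003, -1.0]]
wrist_force: [-1.3, 0.3, -0.9]
grip_width: 0.0001
```

```bash
python3 -c "
from h import *
plan(630,106,130,80)"
```

```text
t 24.95 tcp [554.3  32.8 130.2] F [-1.27  0.31 -0.88] w 0.1 x [0.175 0.984 0.017] z [ 3.000e-04  1.710e-02 -9.999e-01] j [  2.8  17.2 -19.   53.8   1.  102.9]
yaw now 79.9 turn(tool) -0.001 rad; shift cm [8.52 6.18 0.02] rows>=3
```

move_arm(gripper=[0,0,0,0,0,0,0,0], travel=[[2.84,2.06,0],[2.84,2.06,0],[2.84,2.06,0],[0,0,0],[0,0,1],[0,0,0.6],[0,0,0],[0,0,0]], yaw=[0,0,0,0,0,0,0,0])

```text
clock: 25.75
tcp_pos: [0.6289, 0.1052, 0.1148]
tcp_rot: [[0.176, 0.984, -0.002], [0.984, -0.176, 0.017], [0.016, -0.005, -1.0]]
wrist_force: [-0.5, -0.4, -0.9]
grip_width: 0.0002
```

move_arm(gripper=[0,0,0], travel=[[0,0,0.15],[0,0,0],[0,0,0]], yaw=[0,0,0])

```text
clock: 26.05
tcp_pos: [0.63, 0.1059, 0.1141]
tcp_rot: [[0.175, 0.984, 0.0], [0.984, -0.175, 0.017], [0.017, -0.003, -1.0]]
wrist_force: [-0.9, -0.2, 0.9]
grip_width: -0.0001
```

move_arm(gripper=[0,0,0], travel=[[0,0,0.1],[0,0,0],[0,0,0]], yaw=[0,0,0])

```text
clock: 26.35
tcp_pos: [0.6299, 0.1061, 0.1128]
tcp_rot: [[0.175, 0.985, -0.0], [0.984, -0.175, 0.017], [0.016, -0.003, -1.0]]
wrist_force: [-0.3, -0.8, -0.1]
grip_width: -0.0002
```

move_arm(gripper=[0,0,0], travel=[[0,0,0.07],[0,0,0],[0,0,0]], yaw=[0,0,0])

```text
clock: 26.65
tcp_pos: [0.6299, 0.1061, 0.1121]
tcp_rot: [[0.175, 0.985, -0.0], [0.984, -0.175, 0.017], [0.017, -0.003, -1.0]]
wrist_force: [1.2, 0.5, 1.3]
grip_width: -0.0003
```

move_arm(gripper=[0,0,0], travel=[[0,0,0.06],[0,0,0],[0,0,0]], yaw=[0,0,0])

```text
clock: 26.95
tcp_pos: [0.6301, 0.1061, 0.1118]
tcp_rot: [[0.175, 0.985, 0.0], [0.984, -0.175, 0.017], [0.017, -0.003, -1.0]]
wrist_force: [0.6, 0.3, 3.8]
grip_width: -0.0003
```

move_arm(gripper=[0,0,0], travel=[[0,0,0.06],[0,0,0],[0,0,0]], yaw=[0,0,0])

```text
clock: 27.25
tcp_pos: [0.6303, 0.1061, 0.1112]
tcp_rot: [[0.175, 0.985, 0.001], [0.984, -0.175, 0.017], [0.017, -0.002, -1.0]]
wrist_force: [0.8, -0.2, 3.2]
grip_width: -0.0002
```

move_arm(gripper=[0,0,0], travel=[[0,0,0.05],[0,0,0],[0,0,0]], yaw=[0,0,0])

```text
clock: 27.55
tcp_pos: [0.6305, 0.1061, 0.1107]
tcp_rot: [[0.175, 0.985, 0.001], [0.984, -0.175, 0.017], [0.017, -0.002, -1.0]]
wrist_force: [2.5, -0.2, 4.4]
grip_width: 0.0
```

The plate is level to within about half a degree by touch: right and left both read about 111.0, and the back about 110.7 after a small press. Next is the big doll.

move_arm(gripper=[0,0,1,1,1,1,1], travel=[[0,0,-0.5],[0,0,-2],[0,0,-4],[0,0,-4],[0,0,-4],[0,0,0],[0,0,0]], yaw=[0,0,0,0,0,0,0])

```text
clock: 28.25
tcp_pos: [0.6296, 0.1037, 0.2557]
tcp_rot: [[0.175, 0.985, -0.0], [0.984, -0.175, 0.017], [0.017, -0.003, -1.0]]
wrist_force: [0.1, -0.3, -0.4]
grip_width: 0.0726
```

Run:
```python
from h import *
plan(618,-146,240,80)
t=get('top','t30');s=get('scene','s30');crop(t,365,168,70,60,10,'t30c');crop(s,178,215,70,60,10,'s30c')
```

```text
t 28.25 tcp [629.6 103.7 255.7] F [ 0.13 -0.33 -0.42] w 72.6 x [0.175 0.984 0.017] z [-4.000e-04  1.710e-02 -9.999e-01] j [  8.9  21.8   4.4  72.5   1.  109. ]
yaw now 79.9 turn(tool) -0.002 rad; shift cm [-24.79   3.19   1.57] rows>=6
```

move_arm(gripper=[1,1,1,1,1,1,1,1], travel=[[-4.13,0.53,0],[-4.13,0.53,0],[-4.13,0.53,0],[-4.13,0.53,0],[-4.13,0.53,0],[-4.13,0.53,0],[0,0,0],[0,0,0]], yaw=[0,0,0,0,0,0,0,0])

```text
clock: 29.15
tcp_pos: [0.6165, -0.1464, 0.249]
tcp_rot: [[0.177, 0.984, -0.004], [0.984, -0.177, 0.018], [0.017, -0.007, -1.0]]
wrist_force: [0.7, 0.2, 0.7]
grip_width: 0.0851
```

Run:
```python
from h import *
st();w=get('wrist','w31');s=get('scene','s31')
```

```text
t 29.15 tcp [ 616.5 -146.4  249. ] F [0.68 0.25 0.65] w 85.1 x [0.177 0.984 0.017] z [-0.0039  0.0183 -0.9998] j [-13.8  22.    3.8  72.3   1.   86.4]
```

Run:
```python
from h import *
o=st();w=get('wrist')
hsv=cv2.cvtColor(w['img'],cv2.COLOR_BGR2HSV);m=cv2.inRange(hsv,(8,80,60),(25,255,255));nn,l,s,c=cv2.connectedComponentsWithStats(m)
print([(s[i].tolist(),c[i].round(1)) for i in range(1,nn) if s[i,4]>400])
f=lambda v:(v*1000).round(1)
print('head',f(onz(w,(279,189.5),.078)),f(onz(w,(279,189.5),.085)))
print('pot rim',f(onz(w,(408,325),.12)),'base',f(onz(w,(378,270),.02)))
crop(w,278,180,80,70,10,'w31c')
crop(w,200,285,180,120,4,'w31d')
```

```text
t 29.25 tcp [ 617.1 -144.9  249.9] F [0.93 0.32 0.37] w 85.5 x [0.175 0.984 0.017] z [-0.0027  0.0179 -0.9998] j [-13.7  21.9   3.8  72.3   1.   86.4]
[([70, 0, 125, 18, 1570], array([133. ,   6.8])), ([85, 151, 40, 51, 713], array([110.8, 187.3])), ([253, 156, 49, 55, 1961], array([276.5, 182.5]))]
head [ 622.6 -143.8   78. ] [ 622.8 -142.1   85. ]
pot rim [ 714.6 -273.6  120. ] base [ 716.7 -271.9   20. ]
```

move_arm(gripper=[1,1,1,1,1,1,1,1], travel=[[-0.3,0.45,0],[0,0,4],[0,0,4],[0,0,4],[0,0,4],[0,0,2.2],[0,0,0],[0,0,0]], yaw=[0,0,0,0,0,0,0,0], squeeze=25)

```text
clock: 30.1
tcp_pos: [0.622, -0.146, 0.0695]
tcp_rot: [[0.174, 0.985, -0.001], [0.985, -0.174, 0.017], [0.017, -0.003, -1.0]]
wrist_force: [-0.0, -0.0, 0.8]
grip_width: 0.0855
```

Run:
```python
from h import *
o=st();w=get('wrist','w32')
```

```text
t 30.1 tcp [ 622.  -146.    69.5] F [-0.01 -0.02  0.79] w 85.5 x [0.174 0.985 0.017] z [-5.000e-04  1.690e-02 -9.999e-01] j [-13.7  28.7 -10.3  51.2   0.9  86.4]
```

move_arm(gripper=[1,1,0,0,0,0,0,0], travel=[[0,-0.25,0],[0,0,0],[0,0,0],[0,0,0],[0,0,0],[0,0,0],[0,0,0],[0,0,0]], yaw=[0,0,0,0,0,0,0,0])

```text
clock: 30.95
tcp_pos: [0.6193, -0.1462, 0.0694]
tcp_rot: [[0.175, 0.985, -0.0], [0.984, -0.175, 0.017], [0.016, -0.003, -1.0]]
wrist_force: [-1.2, 0.1, 3.5]
grip_width: 0.0351
```

Run:
```python
from h import *
o=st();w=get('wrist','w33')
```

```text
t 30.95 tcp [ 619.3 -146.2   69.4] F [-1.2   0.12  3.51] w 35.1 x [0.175 0.984 0.016] z [-0.      0.0167 -0.9999] j [-13.7  28.5 -10.7  51.    0.9  86.3]
```

move_arm(gripper=[0,0,0,0,0,0], travel=[[0,0,-1],[0,0,-4],[0,0,-4],[0,0,-3],[0,0,0],[0,0,0]], yaw=[0,0,0,0,0,0])

```text
clock: 31.6
tcp_pos: [0.6196, -0.1482, 0.1899]
tcp_rot: [[0.175, 0.985, 0.001], [0.984, -0.175, 0.016], [0.016, -0.002, -1.0]]
wrist_force: [-0.2, -0.5, -1.6]
grip_width: 0.0351
```

Run:
```python
from h import *
o=st();w=get('wrist','w34');t=get('top','t34');s=get('scene','s34')
crop(t,414,215,80,70,10,'t34c')
print((onz(s,(173.7,168.6),.062)*1000).round(1))
plan(506,-250,185,80)
```

```text
t 31.6 tcp [ 619.6 -148.2  189.9] F [-0.23 -0.49 -1.59] w 35.1 x [0.175 0.984 0.016] z [ 0.0011  0.0165 -0.9999] j [-13.9  23.4  -1.8  64.9   0.9  86.2]
[ 507.5 -242.3   62. ]
t 31.75 tcp [ 618.1 -147.8  187.4] F [-0.42  0.01 -0.69] w 34.8 x [0.175 0.984 0.017] z [-0.0033  0.0176 -0.9998] j [-13.9  23.6  -2.   64.9   0.9  86.2]
yaw now 79.9 turn(tool) -0.002 rad; shift cm [-12.01  -9.26   0.24] rows>=4
```

move_arm(gripper=[0,0,0,0,0,0], travel=[[-3,-2.3,0],[-3,-2.3,0],[-3,-2.3,0],[-3,-2.3,0],[0,0,0],[0,0,0]], yaw=[0,0,0,0,0,0])

```text
clock: 32.35
tcp_pos: [0.5065, -0.2503, 0.1864]
tcp_rot: [[0.177, 0.984, -0.002], [0.984, -0.177, 0.018], [0.018, -0.005, -1.0]]
wrist_force: [-0.6, -0.2, -1.0]
grip_width: 0.0346
```

Run:
```python
from h import *
o=st();w=get('wrist','w35');t=get('top','t35');s=get('scene');st()
```

```text
t 32.35 tcp [ 506.5 -250.3  186.4] F [-0.58 -0.17 -0.97] w 34.6 x [0.177 0.984 0.018] z [-0.0019  0.0181 -0.9998] j [-26.8  16.3 -12.4  61.9   0.9  73.4]
t 32.5 tcp [ 508.1 -249.5  186.9] F [-0.67  0.32 -0.02] w 34.7 x [0.174 0.985 0.017] z [-9.000e-04  1.740e-02 -9.998e-01] j [-26.6  16.3 -12.3  61.9   0.9  73.4]
```

Run:
```python
from h import *
w=get('wrist');o=st();R=o['tcp_rot'];p=o['tcp_pos']
crop(w,273,190,150,110,5,'w35c')
np.savez('w35.npz',img=w['img'],T=w['T'],K=w['camera_matrix'],R=R,p=p)
```

```text
t 32.55 tcp [ 508.2 -249.4  187. ] F [ 0.47 -0.11 -0.23] w 34.7 x [0.174 0.985 0.017] z [-7.000e-04  1.730e-02 -9.999e-01] j [-26.6  16.3 -12.3  61.9   0.9  73.4]
```

Run:
```python
from h import *
d=np.load('w35.npz');w={'T':d['T'],'camera_matrix':d['K']};R,p=d['R'],d['p']
pts=[(97,300),(108,235),(150,160),(330,78),(375,75),(470,90),(560,140),(605,190),(640,240),(100,360),(118,430)]
q=np.array([onz(w,(198+a/5,135+b/5),.062) for a,b in pts])
A=np.c_[2*q[:,:2],np.ones(len(q))];s=np.linalg.lstsq(A,(q[:,:2]**2).sum(1),rcond=None)[0];r=np.sqrt(s[2]+s[:2]@s[:2])
print('c',(s[:2]*1000).round(1),'r',(r*1000).round(1),((np.linalg.norm(q[:,:2]-s[:2],axis=1)-r)*1000).round(1))
c=np.append(s[:2],.062);print('tool',(R.T@(c-p)*1000).round(1))
# slot ends: jaws axis intersect
a1=[(198+240/5,135+160/5),(198+322/5,135+278/5)]
# radius-fixed fit
from scipy.optimize import least_squares
f=least_squares(lambda v:np.linalg.norm(q[:,:2]-v,axis=1)-.043,s[:2]);print((f.x*1000).round(1))
```

```text
c [ 508.2 -247.8] r 42.8 [ 0.   1.   1.5 -0.8 -0.8 -0.5 -0.1 -0.   1.1 -0.6 -0.8]
tool [ -0.5   0.2 125. ]
[ 508.3 -248. ]
```

move_arm(gripper=[0,0,0,0,0], travel=[[0,-0.2,0],[0,0,1.5],[0,0,1.5],[0,0,0],[0,0,0]], yaw=[0,0,0,0,0])

```text
clock: 33.05
tcp_pos: [0.5056, -0.2488, 0.1574]
tcp_rot: [[0.174, 0.985, -0.001], [0.985, -0.174, 0.017], [0.017, -0.004, -1.0]]
wrist_force: [0.1, 0.4, -0.1]
grip_width: 0.0355
```

Run:
```python
from h import *
w=get('wrist');o=st();
crop(w,273,190,150,110,5,'w36c')
s=get('scene');crop(s,172,165,80,70,10,'s36c')
t=get('top');crop(t,414,215,80,70,10,'t36c')
```

```text
t 33.1 tcp [ 506.1 -249.1  158. ] F [ 0.1   0.19 -1.02] w 34.6 x [0.175 0.985 0.016] z [-0.      0.0167 -0.9999] j [-26.7  17.2 -15.1  58.2   0.9  73.4]
```

Run:
```python
from h import *
s=get('scene');t=get('top');w=get('wrist');o=st();R=o['tcp_rot'];p=o['tcp_pos']
f=lambda v:(v*1000).round(1)
print('scene foot',f(onz(s,(171,158),.0886)),'chuck',f(onz(s,(173.9,168.4),.062)))
print('top belly',f(onz(t,(421.5,215),.1166)),'chuck',f(onz(t,(414.35,218.6),.062)))
pts=[(82,340),(90,290),(120,225),(165,175),(370,107),(430,108),(520,135),(620,205),(660,255),(690,310),(80,400)]
q=np.array([onz(w,(198+a/5,135+b/5),.062) for a,b in pts])
from scipy.optimize import least_squares
g=least_squares(lambda v:np.linalg.norm(q[:,:2]-v,axis=1)-.043,[.506,-.248]);print('wrist chuck',f(g.x),f(g.fun));print(f(R.T@(np.append(g.x,.062)-p)))
# belly in wrist: left/right edges at row ~ 240: cols 198+150/5,198+612/5
print('belly top at col',198+388/5)
```

```text
t 33.35 tcp [ 506.  -249.5  158.1] F [-0.15  0.77 -1.04] w 35.1 x [0.175 0.984 0.016] z [ 6.000e-04  1.640e-02 -9.999e-01] j [-26.7  17.2 -15.1  58.2   0.9  73.4]
scene foot [ 503.  -249.7   88.6] chuck [ 506.6 -242.4   62. ]
top belly [ 507.9 -246.2  116.6] chuck [ 504.6 -250.1   62. ]
wrist chuck [ 508.  -248.6] [-0.4  0.5  1.1  1.1 -0.8 -0.6 -0.6 -0.2  0.3  1.1 -0.9]
[-0.4  2.1 96.1]
belly top at col 275.6
```

```bash
python3 - <<'E'
from h import *
s=get('scene');t=get('top')
f=lambda v:(v*1000).round(1)
print('scene jaws',f(onz(s,(172.5,166.3),.074)),'top jaws',f(onz(t,(416,217.4),.074)))
# predicted outlines for candidate centers
for C in [(.5045,-.2495),(.506,-.247),(.508,-.248),(.5065,-.243)]:
    for nm,r in (('s',s),('t',t)):
        out=[]
        for R0,z in ((.043,.062),(.060,.008)):
            a=np.linspace(0,2*np.pi,200);P=np.array([proj(r,(C[0]+R0*np.cos(x),C[1]+R0*np.sin(x),z)) for x in a]);out+= [P[:,0].min().round(1),P[:,0].max().round(1),P[:,1].min().round(1),P[:,1].max().round(1)]
        print(C,nm,[float(v) for v in out])
E
python3 - <<'E'
import cv2
im=cv2.imread('pics/scene0.png')[145:210,135:215];cv2.imwrite('pics/sc2.png',cv2.resize(im,None,fx=9,fy=9,interpolation=cv2.INTER_CUBIC))
E
```

```text
scene jaws [ 512.8 -239.8   74. ] top jaws [ 506.3 -249.7   74. ]
(0.5045, -0.2495) s [154.2, 189.9, 156.0, 178.5, 150.6, 198.9, 168.3, 199.9]
(0.5045, -0.2495) t [395.0, 433.1, 199.7, 237.8, 381.2, 431.1, 195.5, 245.6]
(0.506, -0.247) s [154.6, 190.4, 156.6, 179.2, 151.0, 199.4, 168.9, 200.6]
(0.506, -0.247) t [393.9, 431.9, 199.0, 237.1, 380.1, 430.1, 194.9, 245.0]
(0.508, -0.248) s [153.7, 189.5, 156.9, 179.6, 150.2, 198.6, 169.2, 201.0]
(0.508, -0.248) t [394.3, 432.3, 198.1, 236.2, 380.5, 430.4, 194.1, 244.2]
(0.5065, -0.243) s [155.7, 191.6, 157.3, 179.9, 152.1, 200.5, 169.5, 201.4]
(0.5065, -0.243) t [392.1, 430.2, 198.8, 236.9, 378.4, 428.4, 194.7, 244.8]
```

move_arm(gripper=[0,0,0,0,0], travel=[[0,0.03,0.8],[0,0,0.8],[0,0,0.6],[0,0,0],[0,0,0]], yaw=[0,0,0,0,0])

```text
clock: 33.95
tcp_pos: [0.5056, -0.2488, 0.135]
tcp_rot: [[0.175, 0.985, -0.001], [0.984, -0.175, 0.017], [0.017, -0.004, -1.0]]
wrist_force: [0.5, -0.4, -0.6]
grip_width: 0.0346
```

Run:
```python
from h import *
w=get('wrist');o=st();
crop(w,273,190,150,110,5,'w37c')
s=get('scene');crop(s,172,165,80,70,10,'s37c')
```

```text
t 34.0 tcp [ 505.9 -249.   135.4] F [ 0.25  0.2  -0.01] w 35.0 x [0.175 0.984 0.017] z [-6.000e-04  1.700e-02 -9.999e-01] j [-26.7  18.2 -16.8  55.4   0.9  73.4]
```

move_arm(gripper=[0,0,0,0], travel=[[0,0,0.2],[0,0,0.15],[0,0,0],[0,0,0]], yaw=[0,0,0,0])

```text
clock: 34.45
tcp_pos: [0.5059, -0.2489, 0.1319]
tcp_rot: [[0.175, 0.985, -0.0], [0.984, -0.175, 0.017], [0.017, -0.003, -1.0]]
wrist_force: [-0.2, 0.3, -1.0]
grip_width: 0.0349
```

move_arm(gripper=[0,0,0], travel=[[0,0,0.1],[0,0,0],[0,0,0]], yaw=[0,0,0])

```text
clock: 34.75
tcp_pos: [0.5062, -0.2491, 0.1314]
tcp_rot: [[0.175, 0.985, 0.0], [0.984, -0.175, 0.016], [0.016, -0.003, -1.0]]
wrist_force: [-1.1, -1.0, 4.1]
grip_width: 0.0347
```

move_arm(gripper=[0.8,0.8,0.8,0.8,1,1,1,1], travel=[[0,0,0],[0,0,0],[0,0,0],[0,0,0],[0,0,-3],[0,0,-4],[0,0,-4],[0,0,0]], yaw=[0,0,0,0,0,0,0,0])

```text
clock: 35.55
tcp_pos: [0.5088, -0.2522, 0.2468]
tcp_rot: [[0.175, 0.985, 0.008], [0.984, -0.175, 0.013], [0.014, 0.006, -1.0]]
wrist_force: [-0.1, -0.3, -0.3]
grip_width: 0.0854
```

Run:
```python
from h import *
w=get('wrist','w38');o=st();
s=get('scene','s38');crop(s,165,165,100,75,8,'s38c');t=get('top','t38')
```

```text
t 35.6 tcp [ 507.8 -251.7  244. ] F [0.25 0.47 0.05] w 85.3 x [0.175 0.984 0.015] z [ 0.0049  0.0142 -0.9999] j [-26.8  14.4  -7.2  68.5   0.9  73.2]
```

move_arm(gripper=[1,1,1,1,1,1,1,1], travel=[[0,0,0],[0,0,0],[0,0,0],[0,0,0],[0,0,0],[0,0,0],[0,0,0],[0,0,0]], yaw=[-0.149,-0.149,-0.149,-0.149,-0.149,-0.149,-0.149,-0.149])

```text
clock: 36.5
tcp_pos: [0.5049, -0.2502, 0.2388]
tcp_rot: [[-0.853, 0.522, -0.004], [0.522, 0.853, 0.018], [0.013, 0.014, -1.0]]
wrist_force: [0.3, -1.0, 0.1]
grip_width: 0.0854
```

move_arm(gripper=[1,1,1,1,1,1,1,1], travel=[[0,0,0],[0,0,0],[0,0,0],[0,0,0],[0,0,0],[0,0,0],[0,0,0],[0,0,0]], yaw=[-0.149,-0.149,-0.149,-0.149,-0.149,-0.149,-0.149,-0.149])

```text
clock: 37.3
tcp_pos: [0.5049, -0.2502, 0.2388]
tcp_rot: [[-0.8, -0.6, -0.004], [-0.6, 0.8, 0.018], [-0.008, 0.017, -1.0]]
wrist_force: [-0.4, -0.7, -0.1]
grip_width: 0.085
```

move_arm(gripper=[1,1,1,1,1,1,1,1], travel=[[0,0,0],[0,0,0],[0,0,0],[0,0,0],[0,0,0],[0,0,0],[0,0,0],[0,0,0]], yaw=[-0.149,-0.149,-0.149,-0.149,-0.149,-0.149,-0.149,-0.149])

```text
clock: 38.1
tcp_pos: [0.5049, -0.2502, 0.2388]
tcp_rot: [[0.261, -0.965, -0.004], [-0.965, -0.261, 0.018], [-0.019, -0.001, -1.0]]
wrist_force: [1.1, 0.4, 0.5]
grip_width: 0.0854
```

Run:
```python
from h import *
plan(582,-312,200)
w=get('wrist','w40');t=get('top','t40');s=get('scene')
```

```text
t 38.1 tcp [ 504.9 -250.2  238.8] F [1.15 0.36 0.51] w 85.4 x [ 0.261 -0.965 -0.019] z [-0.0036  0.0185 -0.9998] j [ -26.8   14.7   -7.6   68.4    0.9 -132. ]
yaw now -74.8 turn(tool) 0.000 rad; shift cm [ 7.98 -5.83  3.88] rows>=3
```

Run:
```python
from h import *
w=get('wrist');f=lambda v:(v*1000).round(1)
crop(w,205,92,60,50,12,'w40c');print(f(onz(w,(201,90),.076)))
t=get('top');crop(t,440,185,50,40,12,'t40c')
```

```text
[ 581.6 -312.8   76. ]
```

Run:
```python
from h import *
plan(583,-312,150)
```

```text
t 38.35 tcp [ 505.5 -250.5  239.9] F [-0.44  0.12  0.47] w 85.3 x [ 0.253 -0.967 -0.018] z [-0.0019  0.0177 -0.9998] j [ -26.8   14.6   -7.5   68.5    0.9 -131.5]
yaw now -75.4 turn(tool) 0.000 rad; shift cm [ 7.91 -5.95  8.99] rows>=3
```

move_arm(gripper=[1,1,1,1,1,1,1,1], travel=[[2.7,-2,0],[2.7,-2,0],[2.7,-2,0],[0,0,3],[0,0,4],[0,0,4],[0,0,0],[0,0,0]], yaw=[0,0,0,0,0,0,0,0])

```text
clock: 39.15
tcp_pos: [0.5841, -0.3116, 0.1297]
tcp_rot: [[0.254, -0.967, -0.002], [-0.967, -0.254, 0.018], [-0.018, -0.002, -1.0]]
wrist_force: [-0.0, 0.1, 0.6]
grip_width: 0.0856
```

Run:
```python
from h import *
plan(583,-312,71)
w=get('wrist','w41')
```

```text
t 39.15 tcp [ 584.1 -311.6  129.7] F [-0.05  0.07  0.58] w 85.6 x [ 0.254 -0.967 -0.018] z [-0.0022  0.0178 -0.9998] j [ -28.5   28.5   -2.2   59.9    0.8 -133.2]
yaw now -75.3 turn(tool) 0.000 rad; shift cm [0.02 0.11 5.87] rows>=2
```

move_arm(gripper=[1,1,1,1,0,0,0,0], travel=[[0.1,0,3],[0,0,2.8],[0,0,0],[0,0,0],[0,0,0],[0,0,0],[0,0,0],[0,0,0]], yaw=[0,0,0,0,0,0,0,0], squeeze=30)

```text
clock: 40.0
tcp_pos: [0.5852, -0.3121, 0.0726]
tcp_rot: [[0.255, -0.967, 0.001], [-0.967, -0.255, 0.016], [-0.016, -0.005, -1.0]]
wrist_force: [-1.0, 0.2, 0.1]
grip_width: 0.0282
```

move_arm(gripper=[0,0,0], travel=[[0,0,0],[0,0,0],[0,0,0]], yaw=[0,0,0])

```text
clock: 40.3
tcp_pos: [0.5847, -0.3119, 0.0725]
tcp_rot: [[0.255, -0.967, -0.0], [-0.967, -0.255, 0.017], [-0.016, -0.004, -1.0]]
wrist_force: [-2.1, 0.6, 5.5]
grip_width: 0.0202
```

Run:
```python
from h import *
st();w=get('wrist','w42')
```

```text
t 40.3 tcp [ 584.7 -311.9   72.5] F [-2.05  0.64  5.51] w 20.2 x [ 0.255 -0.967 -0.016] z [-4.000e-04  1.660e-02 -9.999e-01] j [ -28.5   31.    -6.    53.4    0.8 -133.3]
```

```bash
cat > arc.py <<'E'
from h import *
import sys
C=np.array([506.,-248.]);o=arm.get_obs();R=o["tcp_rot"];p=o["tcp_pos"][:2]*1000
r=p-C;az=np.degrees(np.arctan2(r[1],r[0]));print("r",np.linalg.norm(r).round(1),"az",az.round(1),"turned rad",np.radians(-39.3-az).round(3))
n=int(sys.argv[1]);st_=float(sys.argv[2]);X=R[:2,0];Y=R[:2,1];q=r*100.8/np.linalg.norm(r) if len(sys.argv)<4 else r
for i in range(n):
    c,s=np.cos(-st_),np.sin(-st_);q2=np.array([c*q[0]-s*q[1],s*q[0]+c*q[1]]);d=(q2-q);q=q2
    print([round(float(X@d)/10,2),round(float(Y@d)/10,2),0])
E
python3 arc.py 12 0.1
```

```text
r 101.5 az -39.1 turned rad -0.004
[0.55, 0.84, 0]
[0.47, 0.89, 0]
[0.37, 0.94, 0]
[0.28, 0.97, 0]
[0.18, 0.99, 0]
[0.08, 1.0, 0]
[-0.02, 1.01, 0]
[-0.12, 1.0, 0]
[-0.22, 0.98, 0]
[-0.32, 0.96, 0]
[-0.41, 0.92, 0]
[-0.5, 0.87, 0]
```

move_arm(gripper=[0,0,0,0,0], travel=[[0.55,0.84,0],[0.47,0.89,0],[0.37,0.94,0],[0.28,0.97,0],[0,0,0]], yaw=[0,0,0,0,0])

```text
clock: 40.85
tcp_pos: [0.5565, -0.3397, 0.0726]
tcp_rot: [[0.254, -0.967, 0.006], [-0.967, -0.254, 0.014], [-0.012, -0.009, -1.0]]
wrist_force: [5.6, -4.0, -2.6]
grip_width: 0.0198
```

```bash
python3 arc.py 1 0.1; python3 -c "
from h import *
st();w=get('wrist','w43')"
```

```text
r 104.7 az -61.1 turned rad 0.381
[0.2, 0.99, 0]
t 40.85 tcp [ 556.5 -339.7   72.6] F [ 5.63 -4.02 -2.56] w 19.8 x [ 0.254 -0.967 -0.012] z [ 0.0057  0.0135 -0.9999] j [ -31.8   29.7   -8.2   52.2    0.8 -136.5]
```

move_arm(gripper=[0,0,0,0,0], travel=[[0.16,0.99,0],[0.06,1,0],[-0.04,1,0],[-0.14,1,0],[0,0,0]], yaw=[0,0,0,0,0])

```text
clock: 41.4
tcp_pos: [0.5175, -0.3511, 0.0728]
tcp_rot: [[0.253, -0.967, 0.005], [-0.967, -0.253, 0.011], [-0.01, -0.007, -1.0]]
wrist_force: [3.0, -7.0, 0.3]
grip_width: 0.02
```

```bash
python3 arc.py 4 0.1; python3 -c "
from h import *
st();w=get('wrist','w44')"
```

```text
r 103.7 az -83.7 turned rad 0.774
[-0.2, 0.99, 0]
[-0.29, 0.96, 0]
[-0.39, 0.93, 0]
[-0.48, 0.89, 0]
t 41.4 tcp [ 517.5 -351.1   72.8] F [ 3.   -6.98  0.3 ] w 20.0 x [ 0.253 -0.967 -0.01 ] z [ 0.0047  0.0114 -0.9999] j [ -34.5   27.2  -12.3   50.6    0.7 -139.2]
```

move_arm(gripper=[0,0,0,0,0], travel=[[-0.1,1.0,0],[-0.2,1,0],[-0.32,0.97,0],[0,0,0],[0,0,0]], yaw=[0,0,0,0,0])

```text
clock: 41.95
tcp_pos: [0.4893, -0.3521, 0.0729]
tcp_rot: [[0.255, -0.967, 0.008], [-0.967, -0.255, 0.012], [-0.01, -0.011, -1.0]]
wrist_force: [8.6, -5.1, -1.7]
grip_width: 0.0199
```

```bash
python3 arc.py 4 0.05; python3 -c "
from h import *
st();w=get('wrist','w44');t=get('top','t44');s=get('scene')
crop(t,414,235,90,80,8,'t44c');crop(s,165,165,100,75,8,'s44c')"
```

```text
r 105.4 az -99.1 turned rad 1.044
[-0.22, 0.46, 0]
[-0.24, 0.44, 0]
[-0.26, 0.43, 0]
[-0.28, 0.42, 0]
t 41.95 tcp [ 489.3 -352.1   72.9] F [ 8.57 -5.13 -1.73] w 19.9 x [ 0.255 -0.967 -0.01 ] z [ 0.0078  0.0125 -0.9999] j [ -36.2   25.   -15.9   49.2    0.8 -140.9]
```

move_arm(gripper=[0,0,0,0,0,0], travel=[[-0.2,0.46,0],[-0.22,0.44,0],[-0.24,0.43,0],[-0.26,0.42,0],[0,0,0],[0,0,0]], yaw=[0,0,0,0,0,0])

```text
clock: 42.7
tcp_pos: [0.4805, -0.3499, 0.0738]
tcp_rot: [[0.258, -0.966, 0.026], [-0.966, -0.257, 0.01], [-0.003, -0.028, -1.0]]
wrist_force: [39.5, -8.4, -26.6]
grip_width: 0.0197
```

```bash
python3 arc.py 4 0.05; python3 -c "
from h import *
o=st();r=o['tcp_pos'][:2]*1000-[505,-250.5];print(np.linalg.norm(r),np.radians(-37.6)-np.arctan2(r[1],r[0]))"
```

```text
r 105.0 az -104.1 turned rad 1.13
[-0.26, 0.43, 0]
[-0.28, 0.42, 0]
[-0.3, 0.41, 0]
[-0.32, 0.39, 0]
t 42.7 tcp [ 480.5 -349.9   73.8] F [ 39.53  -8.41 -26.58] w 19.7 x [ 0.258 -0.966 -0.003] z [ 0.0263  0.0096 -0.9996] j [ -36.8   23.4  -18.1   47.6    1.3 -141.7]
102.36131772525694 1.1564528521298763
```

move_arm(gripper=[0,0,0], travel=[[0.25,-0.42,0],[0.2,-0.4,0],[0,0,0]], yaw=[0,0,0])

```text
clock: 43.0
tcp_pos: [0.4819, -0.3502, 0.0734]
tcp_rot: [[0.256, -0.966, 0.012], [-0.967, -0.256, 0.012], [-0.009, -0.014, -1.0]]
wrist_force: [15.4, -5.5, -2.8]
grip_width: 0.0201
```

```bash
python3 arc.py 1 0.05; python3 -c "
from h import *
st();w=get('wrist','w45');t=get('top','t45');s=get('scene','s45')
crop(s,165,165,100,75,8,'s45c');crop(t,414,235,120,100,6,'t45c')"
```

```text
r 105.0 az -103.3 turned rad 1.117
[-0.25, 0.44, 0]
t 43.0 tcp [ 481.9 -350.2   73.4] F [15.4  -5.54 -2.85] w 20.1 x [ 0.256 -0.967 -0.009] z [ 0.0116  0.0119 -0.9999] j [ -36.5   24.1  -17.1   48.7    0.9 -141.4]
```

Run:
```python
from h import *
t=get('top');c=np.array([.5046,-.2499]);A=[]
for uv in [(440.7,184),(457.3,229.2)]:
    q=onz(t,uv,.072)[:2];r=q-c;print((q*1000).round(1),(np.linalg.norm(r)*1000).round(1),np.arctan2(r[1],r[0]).round(3));A.append(np.arctan2(r[1],r[0]))
print(A[0]-A[1]);o=st()
print('rod angle', np.arctan2(*( (onz(t,(354+585/6,185+262/6),.052)-onz(t,(354+480/6,185+240/6),.052))[[1,0]])), 'rod0 (t40c)',np.arctan2(*((onz(t,(415+260/12,165+270/12),.052)-onz(t,(415+100/12,165+445/12),.052))[[1,0]])))
```

```text
[ 581.4 -309.3] 97.1 -0.659
[ 479.7 -341.7] 95.1 -1.836
1.1775581722330155
t 43.2 tcp [ 481.9 -350.2   73.5] F [15.77 -5.22 -4.59] w 19.3 x [ 0.256 -0.967 -0.008] z [ 0.0122  0.012  -0.9999] j [ -36.5   24.1  -17.1   48.6    1.  -141.4]
rod angle -1.7833978739522265 rod0 (t40c) -0.7656259893860752
```

move_arm(gripper=[0.5,0.5,0.5,0.5,0.5,0.5,0.5,0.5], travel=[[0,0,0],[0,0,0],[0,0,0],[0,0,0],[0,0,0],[0,0,0],[0,0,0],[0,0,0]], yaw=[0,0,0,0.125,0.125,0.125,0.125,0])

```text
clock: 44.0
tcp_pos: [0.4778, -0.3468, 0.072]
tcp_rot: [[-0.241, -0.971, 0.005], [-0.97, 0.241, 0.018], [-0.019, -0.001, -1.0]]
wrist_force: [6.4, 2.2, -0.8]
grip_width: 0.0425
```

```bash
python3 arc.py 1 0.05; python3 -c "
from h import *
st();w=get('wrist','w46');t=get('top','t46');s=get('scene','s46')
crop(s,155,155,100,75,8,'s46c');crop(t,424,225,120,100,6,'t46c')"
```

```text
r 102.8 az -105.9 turned rad 1.163
[-0.03, 0.5, 0]
t 44.0 tcp [ 477.8 -346.8   72. ] F [ 6.45  2.16 -0.83] w 42.5 x [-0.241 -0.97  -0.019] z [ 0.005   0.0179 -0.9998] j [ -36.5   24.1  -17.4   48.9    1.  -112.6]
```

move_arm(gripper=[0.5,0.5,0.5,0.5], travel=[[-0.02,0.4,0],[-0.05,0.4,0],[0,0,0],[0,0,0]], yaw=[0,0,0,0])

```text
clock: 44.55
tcp_pos: [0.4718, -0.346, 0.0722]
tcp_rot: [[-0.238, -0.971, 0.008], [-0.971, 0.238, 0.015], [-0.016, -0.004, -1.0]]
wrist_force: [11.1, -2.0, -6.7]
grip_width: 0.0428
```

```bash
python3 arc.py 1 0.05;python3 -c "
from h import *
w=get('wrist','w47')"
```

```text
r 103.8 az -109.2 turned rad 1.221
[-0.06, 0.5, 0]
```

move_arm(gripper=[0.5,0.5,0.5,0.5,0.5], travel=[[-0.06,0.3,0],[-0.06,0.3,0],[-0.06,0.3,0],[0,0,0],[0,0,0]], yaw=[0.03,0.03,0,0,0])

```text
clock: 45.1
tcp_pos: [0.4682, -0.3439, 0.0729]
tcp_rot: [[-0.295, -0.955, 0.016], [-0.955, 0.296, 0.012], [-0.016, -0.012, -1.0]]
wrist_force: [24.2, -7.0, -16.6]
grip_width: 0.0432
```

```bash
python3 arc.py 1 0.05;python3 -c "
from h import *
st();w=get('wrist','w48')"
```

```text
r 103.1 az -111.5 turned rad 1.26
[-0.05, 0.5, 0]
t 45.1 tcp [ 468.2 -343.9   72.9] F [ 24.17  -6.99 -16.57] w 43.2 x [-0.295 -0.955 -0.016] z [ 0.0159  0.0117 -0.9998] j [ -36.9   22.6  -19.5   47.6    1.1 -109.7]
```

```bash
python3 -c "
from h import *
t=get('top');crop(t,437,222,75,55,10,'t48c');st()
import cv2
im=cv2.imread('pics/top0.png');r={'img':im};crop(r,425,195,75,55,10,'t00c')"
```

```text
t 45.2 tcp [ 468.2 -343.9   72.9] F [ 24.29  -7.2  -16.74] w 42.8 x [-0.295 -0.955 -0.016] z [ 0.0159  0.0117 -0.9998] j [ -36.9   22.6  -19.5   47.6    1.1 -109.7]
```

```bash
python3 -c "
from h import *
t=get('top')
def az(a,b,x0,y0):
  d=(onz(t,(x0+b[0]/10,y0+b[1]/10),.052)-onz(t,(x0+a[0]/10,y0+a[1]/10),.052));return np.degrees(np.arctan2(d[1],d[0]))
a0=az((370,348),(490,205),387,167);a1=az((362,315),(528,348),399,194);print(a0,a1,np.radians(a0-a1))
f=lambda v:(v*1000).round(1)
# knob side bottoms
print(f(onz(t,(399+355/10,194+315/10),.052)))
"
```

```text
-41.52724275113394 -101.58564486533895 1.048216860379601
[ 489.4 -299.2   52. ]
```

move_arm(gripper=[0.5,0.5,0.5,0.5,0.5], travel=[[0,-0.5,0],[0,-0.8,0],[0,-0.8,0],[0,0,0],[0,0,0]], yaw=[0,0,0,0,0])

```text
clock: 45.75
tcp_pos: [0.4826, -0.3474, 0.0721]
tcp_rot: [[-0.296, -0.955, 0.006], [-0.955, 0.296, 0.016], [-0.017, -0.001, -1.0]]
wrist_force: [8.0, -0.5, -0.8]
grip_width: 0.0427
```

```bash
python3 -c "
from h import *
st();w=get('wrist','w49');t=get('top');crop(t,437,222,75,55,10,'t49c')"
```

```text
t 45.75 tcp [ 482.6 -347.4   72.1] F [ 8.04 -0.52 -0.76] w 42.7 x [-0.296 -0.955 -0.017] z [ 0.0056  0.016  -0.9999] j [ -36.3   24.4  -16.8   49.     0.9 -109. ]
```

move_arm(gripper=[0.5,0.5,0.5,0.5,0.5], travel=[[0,-0.6,0],[0,-0.4,0],[0,0,0],[0,0,0],[0,0,0]], yaw=[0,0,0,0,0])

```text
clock: 46.35
tcp_pos: [0.4891, -0.35, 0.0712]
tcp_rot: [[-0.297, -0.955, 0.0], [-0.955, 0.297, 0.017], [-0.016, 0.005, -1.0]]
wrist_force: [3.1, 0.4, -1.6]
grip_width: 0.0429
```

```bash
python3 -c "
from h import *
st();w=get('wrist','w50');t=get('top');crop(t,437,222,75,55,10,'t50c')"
```

```text
t 46.35 tcp [ 489.1 -350.    71.2] F [ 3.13  0.38 -1.63] w 42.9 x [-0.297 -0.955 -0.016] z [ 4.000e-04  1.660e-02 -9.999e-01] j [ -36.    25.3  -15.6   49.7    0.8 -108.7]
```

move_arm(gripper=[0.5,0.5,0.5,0.5,0.5], travel=[[0,-0.4,0],[0,-0.2,0],[0,0,0],[0,0,0],[0,0,0]], yaw=[0,0,0,0,0])

```text
clock: 46.95
tcp_pos: [0.4942, -0.3514, 0.0711]
tcp_rot: [[-0.297, -0.955, -0.001], [-0.955, 0.297, 0.017], [-0.016, 0.006, -1.0]]
wrist_force: [-0.3, 0.6, 0.3]
grip_width: 0.0425
```

```bash
python3 -c "
from h import *
st();w=get('wrist','w51');t=get('top');crop(t,437,222,75,55,10,'t51c')"
```

```text
t 46.95 tcp [ 494.2 -351.4   71.1] F [-0.28  0.57  0.29] w 42.5 x [-0.297 -0.955 -0.016] z [-9.000e-04  1.710e-02 -9.999e-01] j [ -35.8   25.8  -14.8   50.     0.8 -108.5]
```

The lever now rests free, and by my estimate it had reached the hard stop before springing back. I'll check the hold by gripping the doll's neck and pulling up gently.

move_arm(gripper=[0.5,0.5,0.5,1,1,1], travel=[[0,0,-4],[0,0,-5],[0,0,-5],[0,0,-3],[0,0,0],[0,0,0]], yaw=[0,0,0,0,0,0])

```text
clock: 47.65
tcp_pos: [0.4948, -0.3547, 0.2419]
tcp_rot: [[-0.297, -0.955, 0.001], [-0.955, 0.297, 0.016], [-0.015, 0.004, -1.0]]
wrist_force: [-0.9, 0.1, -0.9]
grip_width: 0.0836
```

```bash
python3 -c "
from h import *
plan(506,-248.5,240)
w=get('wrist','w52');t=get('top');crop(t,425,215,110,90,7,'t52c');s=get('scene');crop(s,165,160,100,75,8,'s52c')"
```

```text
t 47.65 tcp [ 494.8 -354.7  241.9] F [-0.88  0.07 -0.89] w 83.6 x [-0.297 -0.955 -0.015] z [ 9.000e-04  1.580e-02 -9.999e-01] j [ -36.    19.4   -0.8   70.3    0.8 -108.7]
yaw now -107.3 turn(tool) 0.000 rad; shift cm [-10.47   2.09   0.19] rows>=3
```

```bash
python3 -c "
from h import *
t=get('top');s=get('scene')
for z in (.062,.068):
  a=onz(t,(440.6,183.8),z);b=onz(t,(458.9,220.3),z);c=np.linalg.norm(a-b)*1000;print((a*1000).round(1),(b*1000).round(1),c,2*np.arcsin(c/200))
a,e=tri(t,(440.6,183.8),s,(131.3,176.5));b,e2=tri(t,(458.9,220.3),s,(115+220/8,123+250/8));print(a*1000,e,b*1000,e2,np.linalg.norm(a-b)*1000, 2*np.arcsin(np.linalg.norm((a-b)[:2])*5))
def az(a,b,z=.052):
  d=(onz(t,b,z)-onz(t,a,z));return np.degrees(np.arctan2(d[1],d[0]))
a0=az((387+37,167+34.8),(387+49,167+20.5));a1=az((370+470/7,170+355/7),(370+578/7,170+354/7));print(a0,a1,np.radians(a0-a1))
"
```

```text
[ 583.5 -313.4   62. ] [ 500.2 -351.    62. ] 91.45446641247236 0.9498513113822371
[ 582.5 -310.8   68. ] [ 499.7 -348.2   68. ] 90.81123689834892 0.9426252382878494
[ 582.73098161 -311.88654504   61.79302663] 0.0032389933595450096 [ 499.51596354 -351.0840279    57.42462695] 0.004257778243910937 92.08835328988879 0.9558178957455469
-41.52724275113394 -89.79034985644122 0.8423501262302817
```

move_arm(gripper=[1,1,1,1,1], travel=[[-3.5,0.7,0],[-3.5,0.7,0],[-3.5,0.7,0],[0,0,0],[0,0,0]], yaw=[0,0,0,0,0])

```text
clock: 48.4
tcp_pos: [0.5056, -0.2473, 0.2424]
tcp_rot: [[-0.296, -0.955, -0.001], [-0.955, 0.296, 0.017], [-0.016, 0.006, -1.0]]
wrist_force: [0.4, -0.5, 0.0]
grip_width: 0.0855
```

move_arm(gripper=[1,1,1,1,1], travel=[[0,0,4],[0,0,4],[0,0,2.5],[0,0,0],[0,0,0]], yaw=[0,0,0,0,0])

```text
clock: 48.9
tcp_pos: [0.5054, -0.247, 0.138]
tcp_rot: [[-0.298, -0.954, -0.001], [-0.954, 0.298, 0.017], [-0.016, 0.006, -1.0]]
wrist_force: [0.6, 0.6, 0.9]
grip_width: 0.0858
```

```bash
python3 -c "
from h import *
plan(506,-248.5,132)
w=get('wrist','w53')"
```

```text
t 48.9 tcp [ 505.4 -247.   138. ] F [0.61 0.61 0.92] w 85.8 x [-0.298 -0.954 -0.016] z [-0.0014  0.0171 -0.9999] j [-26.5  18.  -16.8  55.8   0.8 -99.2]
yaw now -107.4 turn(tool) 0.000 rad; shift cm [ 0.13 -0.1   0.6 ] rows>=1
```

move_arm(gripper=[1,1,0,0,0,0,0,0], travel=[[0,-0.1,0.6],[0,0,0],[0,0,0],[0,0,0],[0,0,0],[0,0,0],[0,0,0],[0,0,0]], yaw=[0,0,0,0,0,0,0,0], squeeze=20)

```text
clock: 49.75
tcp_pos: [0.5071, -0.2465, 0.1325]
tcp_rot: [[-0.297, -0.955, 0.001], [-0.955, 0.297, 0.017], [-0.016, 0.004, -1.0]]
wrist_force: [-0.2, 0.8, 4.8]
grip_width: 0.0349
```

move_arm(gripper=[0,0,0,0], travel=[[0,0,-0.2],[0,0,0],[0,0,0],[0,0,0]], yaw=[0,0,0,0])

```text
clock: 50.15
tcp_pos: [0.5067, -0.2464, 0.1329]
tcp_rot: [[-0.297, -0.955, -0.001], [-0.955, 0.297, 0.017], [-0.016, 0.006, -1.0]]
wrist_force: [5.5, -2.1, -11.5]
grip_width: 0.0349
```

The doll resists an 11 N upward pull without moving, so it is held tight. I'll release it and move on to the halves.

move_arm(gripper=[0,0.8,0.8,0.8,0.8,1,1,1], travel=[[0,0,0.15],[0,0,0],[0,0,0],[0,0,0],[0,0,-4],[0,0,-4],[0,0,-4],[0,0,0]], yaw=[0,0,0,0,0,0,0,0])

```text
clock: 50.95
tcp_pos: [0.5093, -0.2498, 0.2586]
tcp_rot: [[-0.297, -0.955, 0.008], [-0.955, 0.297, 0.013], [-0.014, -0.004, -1.0]]
wrist_force: [0.9, 0.4, -0.0]
grip_width: 0.0856
```

```bash
python3 -c "
from h import *
st();t=get('top','t60');s=get('scene','s60')"
```

```text
t 50.95 tcp [ 509.3 -249.8  258.6] F [ 0.89  0.4  -0.03] w 85.6 x [-0.297 -0.955 -0.014] z [ 0.0079  0.0126 -0.9999] j [-26.6  14.   -5.8  70.1   0.8 -99.3]
```

```bash
python3 -c "
from h import *
plan(568,300,240)"
```

```text
t 51.05 tcp [ 507.1 -248.7  253.5] F [ 0.35 -0.84 -0.18] w 85.9 x [-0.297 -0.955 -0.016] z [ 0.0016  0.0158 -0.9999] j [-26.6  14.2  -6.2  69.9   0.9 -99.3]
yaw now -107.3 turn(tool) 0.000 rad; shift cm [-54.2   10.5    1.35] rows>=12
```

move_arm(gripper=[1,1,1,1,1,1,1], travel=[[-4.17,0.81,0],[-4.17,0.81,0],[-4.17,0.81,0],[-4.17,0.81,0],[-4.17,0.81,0],[-4.17,0.81,0],[-4.17,0.81,0]], yaw=[0,0,0,0,0,0,0])

```text
clock: 51.75
tcp_pos: [0.538, 0.0487, 0.2556]
tcp_rot: [[-0.297, -0.955, -0.003], [-0.955, 0.297, 0.017], [-0.015, 0.008, -1.0]]
wrist_force: [0.4, -0.5, -0.3]
grip_width: 0.0853
```

move_arm(gripper=[1,1,1,1,1,1,1,1], travel=[[-4.17,0.81,0.3],[-4.17,0.81,0.3],[-4.17,0.81,0.3],[-4.17,0.81,0.3],[-4.17,0.81,0.3],[-4.17,0.81,0.5],[0,0,0],[0,0,0]], yaw=[0,0,0,0,0,0,0,0])

```text
clock: 52.55
tcp_pos: [0.5659, 0.301, 0.2393]
tcp_rot: [[-0.295, -0.955, -0.004], [-0.955, 0.295, 0.015], [-0.013, 0.008, -1.0]]
wrist_force: [-1.1, -1.5, -0.3]
grip_width: 0.0856
```

```bash
python3 -c "
from h import *
st();w=get('wrist','w61');s=get('scene','s61')"
```

```text
t 52.55 tcp [565.9 301.  239.3] F [-1.14 -1.53 -0.33] w 85.6 x [-0.295 -0.955 -0.013] z [-0.0038  0.0146 -0.9999] j [ 27.6  22.3   3.1  70.5   0.8 -45.2]
```

```bash
cat > cups.py <<'E'
from h import *
import sys
w=get('wrist');o=st();im=w['img'];hsv=cv2.cvtColor(im,cv2.COLOR_BGR2HSV)
m=cv2.inRange(hsv,(8,60,50),(28,255,255));m=cv2.morphologyEx(m,cv2.MORPH_CLOSE,np.ones((9,9)))
for c in cv2.findContours(m,0,1)[0]:
    a=cv2.contourArea(c)
    if a>500 and len(c)>10:
        (x,y),ax,an=cv2.fitEllipse(c)
        if max(ax)<2*min(ax): print("px",round(x,1),round(y,1),"ax",np.round(ax,1),"area",a,"world z.02",(onz(w,(x,y),.02)*1000).round(1))
if len(sys.argv)>1: cv2.imwrite('pics/%s.png'%sys.argv[1],im)
E
python3 cups.py; python3 -c "
from h import *
w=get('wrist')
for uv in [(274,187),(309,270),(397,117)]: print((onz(w,uv,.03)*1000).round(1))
crop(w,275,187,60,50,12,'w61c')"
```

```text
t 52.7 tcp [566.9 299.3 241.1] F [ 0.11 -0.65 -0.11] w 85.5 x [-0.298 -0.954 -0.015] z [-0.0015  0.0159 -0.9999] j [ 27.4  22.2   3.1  70.6   0.8 -45.2]
px 76.1 324.1 ax [33.4 62.3] area 1446.0 world z.02 [845.5 407.1  20. ]
px 309.4 269.1 ax [37.6 39.4] area 1161.0 world z.02 [559.5 419.5  20. ]
px 275.4 185.5 ax [41.  41.6] area 1335.0 world z.02 [567.3 314.4  20. ]
px 396.7 115.8 ax [44.4 48.4] area 1684.5 world z.02 [433.5 282.5  20. ]
[568.9 312.8  30. ]
[560.2 415.   30. ]
[436.8 282.   30. ]
```

move_arm(gripper=[1,1,1,1,1,1,1,1], travel=[[-1.07,0.12,0],[0,0,4],[0,0,4],[0,0,4],[0,0,4],[0,0,2.5],[0,0,0],[0,0,0]], yaw=[0,0,0,0,0,0,0,0])

```text
clock: 53.55
tcp_pos: [0.5695, 0.3145, 0.0574]
tcp_rot: [[-0.298, -0.955, -0.0], [-0.955, 0.298, 0.017], [-0.016, 0.005, -1.0]]
wrist_force: [1.1, -0.3, 1.0]
grip_width: 0.0853
```

```bash
python3 cups.py w62
```

```text
t 53.6 tcp [570.4 315.   58.6] F [ 0.39 -0.3  -0.31] w 85.3 x [-0.297 -0.955 -0.018] z [ 0.0016  0.018  -0.9998] j [ 28.5  29.9  -9.9  49.6   0.9 -44.2]
px 340.4 376.8 ax [47.3 76.2] area 2559.5 world z.02 [555.6 408.4  20. ]
px 277.3 249.1 ax [81.5 84.2] area 5385.0 world z.02 [567.1 314.3  20. ]
px 521.9 113.0 ax [ 89.7 103.7] area 6874.5 world z.02 [437.7 281.5  20. ]
```

move_arm(gripper=[1,1,1,1,1,0,0,0], travel=[[0.1,0.05,2],[0,0,2.4],[0,0,0],[0,0,0],[0,0,0],[0,0,0],[0,0,0],[0,0,0]], yaw=[0,0,0,0,0,0,0,0], squeeze=25)

```text
clock: 54.4
tcp_pos: [0.5687, 0.3146, 0.0135]
tcp_rot: [[-0.297, -0.955, 0.0], [-0.955, 0.297, 0.017], [-0.017, 0.005, -1.0]]
wrist_force: [0.2, 0.6, 14.4]
grip_width: 0.044
```

move_arm(gripper=[0,0,0,0], travel=[[0,0,0],[0,0,0],[0,0,0],[0,0,0]], yaw=[0,0,0,0])

```text
clock: 54.8
tcp_pos: [0.5687, 0.3146, 0.014]
tcp_rot: [[-0.297, -0.955, 0.0], [-0.955, 0.297, 0.017], [-0.017, 0.005, -1.0]]
wrist_force: [-1.3, -0.6, 6.3]
grip_width: 0.0432
```

```bash
python3 cups.py w63
```

```text
t 54.85 tcp [568.7 314.6  13.9] F [-1.31 -1.75  6.4 ] w 42.9 x [-0.297 -0.955 -0.017] z [ 5.000e-04  1.740e-02 -9.998e-01] j [ 28.5  32.5 -12.4  44.7   0.9 -44.2]
px 272.9 295.5 ax [107.3 110.6] area 9309.5 world z.02 [568.9 313.7  20. ]
```

move_arm(gripper=[0,0,0,0,0,0,0], travel=[[0,0,-1],[0,0,-4],[0,0,-4.5],[0,0,-4.5],[0,0,-4.5],[0,0,0],[0,0,0]], yaw=[0,0,0,0,0,0,0])

```text
clock: 55.55
tcp_pos: [0.5694, 0.3117, 0.2]
tcp_rot: [[-0.297, -0.955, 0.003], [-0.955, 0.297, 0.019], [-0.019, 0.003, -1.0]]
wrist_force: [-1.5, 1.0, -1.1]
grip_width: 0.0433
```

```bash
python3 cups.py; python3 -c "
from h import *
plan(539,58,190)"
```

```text
t 55.6 tcp [568.4 311.2 198.1] F [ 0.38  0.2  -0.63] w 43.0 x [-0.297 -0.955 -0.016] z [-0.      0.017  -0.9999] j [ 28.3  23.8  -0.1  65.6   0.9 -44.4]
px 54.8 338.7 ax [41.2 71.1] area 2061.0 world z.02 [846.7 409.3  20. ]
px 273.7 294.7 ax [107.2 111.9] area 9333.0 world z.02 [604.3 427.3  20. ]
px 414.9 103.6 ax [51.  57.1] area 2283.0 world z.02 [433.4 282.5  20. ]
t 55.6 tcp [568.4 311.2 198.1] F [ 0.38  0.2  -0.63] w 43.0 x [-0.297 -0.955 -0.016] z [-0.      0.017  -0.9999] j [ 28.3  23.8  -0.1  65.6   0.9 -44.4]
yaw now -107.3 turn(tool) 0.000 rad; shift cm [25.05 -4.72  0.81] rows>=6
```

move_arm(gripper=[0,0,0,0,0,0,0,0], travel=[[4.2,-0.79,0],[4.2,-0.79,0],[4.2,-0.79,0],[4.2,-0.79,0],[4.2,-0.79,0],[4.2,-0.79,0],[0,0,0],[0,0,0]], yaw=[0,0,0,0,0,0,0,0])

```text
clock: 56.4
tcp_pos: [0.5377, 0.0558, 0.1921]
tcp_rot: [[-0.299, -0.954, -0.003], [-0.954, 0.299, 0.017], [-0.015, 0.008, -1.0]]
wrist_force: [0.2, 0.3, -0.8]
grip_width: 0.0427
```

move_arm(gripper=[0,0,0,0,0], travel=[[0,0,3],[0,0,2.5],[0,0,1.6],[0,0,0],[0,0,0]], yaw=[0,0,0,0,0])

```text
clock: 56.9
tcp_pos: [0.5384, 0.0589, 0.1222]
tcp_rot: [[-0.296, -0.955, -0.002], [-0.955, 0.296, 0.017], [-0.016, 0.007, -1.0]]
wrist_force: [0.6, 0.3, 0.3]
grip_width: 0.0433
```

```bash
python3 -c "
from h import *
plan(539,58,114.5);w=get('wrist','w65')"
```

```text
t 56.9 tcp [538.4  58.9 122.2] F [0.64 0.31 0.26] w 43.3 x [-0.296 -0.955 -0.016] z [-0.0019  0.017  -0.9999] j [  5.7  16.3 -21.3  52.4   1.  -67.1]
yaw now -107.2 turn(tool) 0.000 rad; shift cm [ 0.07 -0.08  0.77] rows>=1
```

move_arm(gripper=[0,0,0,0], travel=[[0,0,0.4],[0,0,0.25],[0,0,0],[0,0,0]], yaw=[0,0,0,0])

```text
clock: 57.35
tcp_pos: [0.5389, 0.0579, 0.1163]
tcp_rot: [[-0.297, -0.955, -0.0], [-0.955, 0.297, 0.017], [-0.016, 0.005, -1.0]]
wrist_force: [0.0, -0.5, -0.8]
grip_width: 0.043
```

move_arm(gripper=[0,0,0], travel=[[0,0,0.08],[0,0,0],[0,0,0]], yaw=[0,0,0])

```text
clock: 57.65
tcp_pos: [0.5388, 0.0579, 0.1154]
tcp_rot: [[-0.297, -0.955, -0.0], [-0.955, 0.297, 0.017], [-0.016, 0.005, -1.0]]
wrist_force: [0.2, 0.1, -0.1]
grip_width: 0.0426
```

move_arm(gripper=[0,0,0], travel=[[0,0,0.08],[0,0,0],[0,0,0]], yaw=[0,0,0])

```text
clock: 57.95
tcp_pos: [0.5388, 0.0579, 0.1145]
tcp_rot: [[-0.297, -0.955, -0.0], [-0.955, 0.297, 0.017], [-0.016, 0.005, -1.0]]
wrist_force: [-1.0, 0.2, 0.6]
grip_width: 0.0434
```

move_arm(gripper=[0,0,0], travel=[[0,0,0.06],[0,0,0],[0,0,0]], yaw=[0,0,0])

```text
clock: 58.25
tcp_pos: [0.5388, 0.0579, 0.1139]
tcp_rot: [[-0.297, -0.955, -0.0], [-0.955, 0.297, 0.017], [-0.016, 0.005, -1.0]]
wrist_force: [-0.2, -0.3, -0.4]
grip_width: 0.0435
```

move_arm(gripper=[0,0,0], travel=[[0,0,0.06],[0,0,0],[0,0,0]], yaw=[0,0,0])

```text
clock: 58.55
tcp_pos: [0.5388, 0.0578, 0.1135]
tcp_rot: [[-0.297, -0.955, -0.0], [-0.955, 0.297, 0.017], [-0.016, 0.005, -1.0]]
wrist_force: [-0.9, -1.2, 3.0]
grip_width: 0.0429
```

```bash
python3 -c "
from h import *
st();s=get('scene');crop(s,275,215,120,90,6,'s66c')"
```

```text
t 58.55 tcp [538.8  57.8 113.5] F [-0.9  -1.25  3.  ] w 42.9 x [-0.297 -0.955 -0.016] z [-2.000e-04  1.660e-02 -9.999e-01] j [  5.6  16.7 -22.   51.2   0.9 -67.1]
```

move_arm(gripper=[0.75,0.75,0.75,0.75,0.75,0.75,0.75,0.75], travel=[[0,0,0],[0,0,0],[0,0,0],[0,0,-1],[0,0,-4],[0,0,-4],[0,0,-3],[0,0,0]], yaw=[0,0,0,0,0,0,0,0])

```text
clock: 59.4
tcp_pos: [0.5417, 0.0562, 0.2389]
tcp_rot: [[-0.297, -0.955, 0.008], [-0.955, 0.297, 0.018], [-0.019, -0.003, -1.0]]
wrist_force: [0.1, 0.6, -0.1]
grip_width: 0.0643
```

```bash
python3 cups.py w67; python3 -c "
from h import *
t=get('top','t67');s=get('scene','s67');plan(568-12,403,250)"
```

```text
t 59.45 tcp [540.6  56.1 236.3] F [-0.08  0.39 -1.07] w 63.7 x [-0.297 -0.955 -0.018] z [ 0.005   0.0174 -0.9998] j [  5.4  11.7 -11.7  66.3   1.  -67.4]
px 420.1 316.3 ax [21.8 43.1] area 677.0 world z.02 [428.1 275.6  20. ]
px 275.1 237.0 ax [211.3 221.8] area 36311.0 world z.02 [562.1 126.5  20. ]
t 59.55 tcp [538.6  55.9 233.1] F [-0.02  0.85  0.16] w 64.1 x [-0.297 -0.955 -0.016] z [-5.000e-04  1.690e-02 -9.999e-01] j [  5.4  11.8 -11.9  66.2   1.  -67.4]
yaw now -107.3 turn(tool) 0.000 rad; shift cm [-33.65   8.65  -1.69] rows>=8
```

```bash
python3 -c "
from h import *
plan(561,415,235)"
```

```text
t 59.55 tcp [538.6  55.9 233.1] F [-0.02  0.85  0.16] w 64.1 x [-0.297 -0.955 -0.016] z [-5.000e-04  1.690e-02 -9.999e-01] j [  5.4  11.8 -11.9  66.2   1.  -67.4]
yaw now -107.3 turn(tool) 0.000 rad; shift cm [-34.95   8.53  -0.19] rows>=8
```

move_arm(gripper=[1,1,1,1,1,1,1,1], travel=[[-4.37,1.07,0],[-4.37,1.07,0],[-4.37,1.07,0],[-4.37,1.07,0],[-4.37,1.07,0],[-4.37,1.07,0],[-4.37,1.07,0],[-4.37,1.07,0]], yaw=[0,0,0,0,0,0,0,0])

```text
clock: 60.35
tcp_pos: [0.56, 0.4164, 0.2372]
tcp_rot: [[-0.297, -0.955, -0.003], [-0.955, 0.297, 0.015], [-0.013, 0.007, -1.0]]
wrist_force: [0.2, -0.1, 1.0]
grip_width: 0.0852
```

move_arm(gripper=[1,1,1,1,1,1], travel=[[0,0,4],[0,0,4],[0,0,4],[0,0,4],[0,0,2],[0,0,0]], yaw=[0,0,0,0,0,0])

```text
clock: 60.95
tcp_pos: [0.557, 0.4154, 0.0532]
tcp_rot: [[-0.297, -0.955, -0.009], [-0.955, 0.297, 0.011], [-0.008, 0.012, -1.0]]
wrist_force: [0.0, -0.2, -1.1]
grip_width: 0.085
```

```bash
python3 cups.py w70
```

```text
t 61.0 tcp [558.7 416.6  56.1] F [ 0.87 -0.43  0.81] w 85.2 x [-0.297 -0.955 -0.011] z [-0.0055  0.0131 -0.9999] j [ 36.3  34.7  -2.1  53.    0.8 -36.4]
px 271.2 262.8 ax [83.1 85.6] area 5581.5 world z.02 [559.3 419.7  20. ]
```

```bash
python3 cups.py;python3 cups.py
```

```text
t 61.05 tcp [560.2 417.7  58.4] F [-0.06  0.01  0.87] w 85.6 x [-0.297 -0.955 -0.014] z [-0.0023  0.0155 -0.9999] j [ 36.3  34.6  -2.   53.    0.8 -36.4]
px 273.7 257.3 ax [82.  84.5] area 5441.0 world z.02 [559.3 419.7  20. ]
t 61.1 tcp [561.2 418.3  59.9] F [-0.    0.01 -0.15] w 85.6 x [-0.297 -0.955 -0.016] z [-1.000e-04  1.710e-02 -9.999e-01] j [ 36.3  34.5  -1.9  53.    0.8 -36.4]
px 275.8 252.7 ax [81.2 83.3] area 5311.5 world z.02 [559.3 419.6  20. ]
```

move_arm(gripper=[1,1,1,1,1,0,0,0], travel=[[0,0,2],[0,0,2.5],[0,0,0],[0,0,0],[0,0,0],[0,0,0],[0,0,0],[0,0,0]], yaw=[0,0,0,0,0,0,0,0])

```text
clock: 61.9
tcp_pos: [0.5612, 0.4192, 0.0151]
tcp_rot: [[-0.297, -0.955, 0.0], [-0.955, 0.297, 0.017], [-0.017, 0.005, -1.0]]
wrist_force: [1.1, -0.3, 5.0]
grip_width: 0.0437
```

move_arm(gripper=[0,0,0,0], travel=[[0,0,0],[0,0,0],[0,0,0],[0,0,0]], yaw=[0,0,0,0])

```text
clock: 62.3
tcp_pos: [0.5613, 0.4192, 0.0154]
tcp_rot: [[-0.297, -0.955, 0.0], [-0.955, 0.297, 0.018], [-0.017, 0.005, -1.0]]
wrist_force: [-1.2, -1.5, 4.3]
grip_width: 0.0425
```

```bash
python3 cups.py w71
```

```text
t 62.35 tcp [561.3 419.2  15.5] F [-0.25 -0.95  4.67] w 43.0 x [-0.297 -0.955 -0.017] z [ 5.000e-04  1.760e-02 -9.998e-01] j [ 36.4  36.9  -4.1  48.3   0.8 -36.3]
px 272.9 295.2 ax [105.8 109.1] area 9061.0 world z.02 [561.7 419.2  20. ]
```

move_arm(gripper=[0,0,0,0,0,0,0], travel=[[0,0,-1],[0,0,-4],[0,0,-4.5],[0,0,-4.5],[0,0,-4.5],[0,0,0],[0,0,0]], yaw=[0,0,0,0,0,0,0])

```text
clock: 63.05
tcp_pos: [0.5618, 0.4164, 0.2017]
tcp_rot: [[-0.297, -0.955, 0.003], [-0.955, 0.297, 0.019], [-0.019, 0.003, -1.0]]
wrist_force: [-0.1, -0.8, -0.6]
grip_width: 0.043
```

```bash
python3 cups.py w72;python3 -c "
from h import *
plan(554,106,190)"
```

```text
t 63.1 tcp [560.9 415.7 199.6] F [ 0.57 -0.62 -1.02] w 43.0 x [-0.297 -0.955 -0.016] z [-1.000e-04  1.700e-02 -9.999e-01] j [ 36.2  29.2   8.4  68.5   0.8 -36.5]
px 272.9 295.3 ax [105.6 108.2] area 8960.0 world z.02 [598.  533.5  20. ]
px 16.0 266.0 ax [41.5 71.6] area 1922.5 world z.02 [833.7 424.   20. ]
t 63.1 tcp [560.9 415.7 199.6] F [ 0.57 -0.62 -1.02] w 43.0 x [-0.297 -0.955 -0.016] z [-1.000e-04  1.700e-02 -9.999e-01] j [ 36.2  29.2   8.4  68.5   0.8 -36.5]
yaw now -107.3 turn(tool) 0.000 rad; shift cm [29.77 -8.55  0.96] rows>=7
```

move_arm(gripper=[0,0,0,0,0,0,0,0], travel=[[4.27,-1.22,0],[4.27,-1.22,0],[4.27,-1.22,0],[4.27,-1.22,0],[4.27,-1.22,0],[4.27,-1.22,0],[4.27,-1.22,0],[0,0,0]], yaw=[0,0,0,0,0,0,0,0])

```text
clock: 63.9
tcp_pos: [0.5518, 0.1001, 0.1921]
tcp_rot: [[-0.303, -0.953, -0.005], [-0.953, 0.303, 0.014], [-0.012, 0.009, -1.0]]
wrist_force: [0.0, 0.9, -0.7]
grip_width: 0.0424
```

move_arm(gripper=[0,0,0,0,0], travel=[[0,0,0],[0,0,3],[0,0,3],[0,0,0],[0,0,0]], yaw=[0,0,0,0,0])

```text
clock: 64.4
tcp_pos: [0.5528, 0.1071, 0.1335]
tcp_rot: [[-0.296, -0.955, -0.003], [-0.955, 0.295, 0.017], [-0.015, 0.008, -1.0]]
wrist_force: [-0.4, 0.7, 0.3]
grip_width: 0.0426
```

```bash
python3 -c "
from h import *
plan(554,106,116);w=get('wrist','w73')"
```

```text
t 64.4 tcp [552.8 107.1 133.5] F [-0.42  0.66  0.3 ] w 42.6 x [-0.296 -0.955 -0.015] z [-0.0029  0.0166 -0.9999] j [ 10.4  17.8 -17.6  54.6   1.  -62.4]
yaw now -107.2 turn(tool) 0.000 rad; shift cm [ 0.07 -0.15  1.75] rows>=1
```

```bash
python3 -c "
from h import *
w=get('wrist');st()
p=onz(w,(204.5,143),.13)*1000;print(p.round(1),np.hypot(p[0]-554,p[1]-106).round(1))
t=get('top','t73');s=get('scene','s73')
# cup3 in wrist
print((onz(w,(470,342),.03)*1000).round(1))"
```

```text
t 64.5 tcp [554.5 107.  135.3] F [ 0.23 -0.43 -0.67] w 42.4 x [-0.296 -0.955 -0.017] z [ 0.0011  0.0173 -0.9999] j [ 10.4  17.7 -17.5  54.6   1.  -62.4]
[561.1  40.2 130. ] 66.2
[432.7 266.8  30. ]
```

move_arm(gripper=[0,0,0,0,0], travel=[[0.08,0,1],[0,0,0.6],[0,0,0.2],[0,0,0],[0,0,0]], yaw=[0,0,0,0,0])

```text
clock: 65.1
tcp_pos: [0.5534, 0.1056, 0.116]
tcp_rot: [[-0.297, -0.955, -0.001], [-0.955, 0.297, 0.017], [-0.016, 0.006, -1.0]]
wrist_force: [-0.2, 0.1, -0.7]
grip_width: 0.0427
```

move_arm(gripper=[0,0,0], travel=[[0,0,0.1],[0,0,0],[0,0,0]], yaw=[0,0,0])

```text
clock: 65.4
tcp_pos: [0.5537, 0.1056, 0.1154]
tcp_rot: [[-0.297, -0.955, 0.0], [-0.955, 0.297, 0.017], [-0.016, 0.005, -1.0]]
wrist_force: [0.6, -0.7, 1.9]
grip_width: 0.0428
```

move_arm(gripper=[0,0,0], travel=[[0,0,0.1],[0,0,0],[0,0,0]], yaw=[0,0,0])

```text
clock: 65.7
tcp_pos: [0.5538, 0.1057, 0.1152]
tcp_rot: [[-0.297, -0.955, 0.001], [-0.955, 0.297, 0.017], [-0.016, 0.004, -1.0]]
wrist_force: [-2.9, -0.4, 9.2]
grip_width: 0.0427
```

move_arm(gripper=[0.75,0.75,0.75,0.75,0.75,0.75,0.75], travel=[[0,0,0],[0,0,0],[0,0,0],[0,0,-1],[0,0,-4],[0,0,-4],[0,0,-3]], yaw=[0,0,0,0,0,0,0])

```text
clock: 66.4
tcp_pos: [0.554, 0.1037, 0.2372]
tcp_rot: [[-0.297, -0.955, 0.002], [-0.955, 0.297, 0.017], [-0.017, 0.003, -1.0]]
wrist_force: [0.9, -0.5, 0.2]
grip_width: 0.064
```

move_arm(gripper=[0.75,0.75], travel=[[0,0,0],[0,0,0]], yaw=[0,0])

```text
clock: 66.6
tcp_pos: [0.554, 0.1037, 0.2351]
tcp_rot: [[-0.297, -0.955, 0.002], [-0.955, 0.297, 0.017], [-0.017, 0.004, -1.0]]
wrist_force: [0.1, 0.7, -0.2]
grip_width: 0.0638
```

```bash
cat h.py cups.py | head -120; python3 cups.py w74
python3 - <<'E'
from h import *
st(); get('scene','s74')
E
ls pics | tail -4
```

```text
from bench import arm,cams
import cv2, numpy as np
def get(n,save=None):
    r=cams.get_image(n)
    if save: cv2.imwrite(f"pics/{save}.png",r["img"])
    return r
def ray(r,uv):
    K=r["camera_matrix"];T=r["T"]
    d=T[:3,:3]@np.linalg.inv(K)@np.array([uv[0],uv[1],1.]);return T[:3,3],d
def onz(r,uv,z):
    o,d=ray(r,uv);return o+d*(z-o[2])/d[2]
def tri(r1,u1,r2,u2):
    o1,d1=ray(r1,u1);o2,d2=ray(r2,u2)
    A=np.stack([d1,-d2],1);s=np.linalg.lstsq(A,o2-o1,rcond=None)[0]
    p,q=o1+d1*s[0],o2+d2*s[1];return (p+q)/2,np.linalg.norm(p-q)
def proj(r,p):
    K=r["camera_matrix"];T=r["T"];c=np.linalg.inv(T)@np.append(p,1);u=K@c[:3];return u[:2]/u[2]
def crop(r,cx,cy,w,h,k,name):
    x0,y0=max(0,int(cx-w/2)),max(0,int(cy-h/2));im=r["img"][y0:y0+h,x0:x0+w]
    im=cv2.resize(im,None,fx=k,fy=k,interpolation=cv2.INTER_CUBIC)
    for i in range(0,w,10): cv2.putText(im,str(x0+i),(i*k,8),0,.3,(0,255,255),1);cv2.line(im,(i*k,10),(i*k,14),(0,255,255),1)
    for i in range(10,h,10): cv2.putText(im,str(y0+i),(0,i*k),0,.3,(0,255,255),1);cv2.line(im,(20,i*k),(25,i*k),(0,255,255),1)
    cv2.imwrite(f"pi
[... 1168 characters left out ...]
 max(ax)<2*min(ax): print("px",round(x,1),round(y,1),"ax",np.round(ax,1),"area",a,"world z.02",(onz(w,(x,y),.02)*1000).round(1))
if len(sys.argv)>1: cv2.imwrite('pics/%s.png'%sys.argv[1],im)
t 66.65 tcp [553.2 103.6 233.8] F [-0.52  0.28 -0.56] w 64.2 x [-0.297 -0.955 -0.016] z [-7.000e-04  1.680e-02 -9.999e-01] j [ 10.1  14.   -9.   66.8   1.  -62.6]
px 419.9 287.6 ax [37.5 43. ] area 1265.0 world z.02 [433.5 281.7  20. ]
px 271.6 184.7 ax [238.2 248.5] area 46519.0 world z.02 [558.7 115.4  20. ]
t 66.65 tcp [553.2 103.6 233.8] F [-0.52  0.28 -0.56] w 64.2 x [-0.297 -0.955 -0.016] z [-7.000e-04  1.680e-02 -9.999e-01] j [ 10.1  14.   -9.   66.8   1.  -62.6]
w72.png
w73.png
w74.png
wrist0.png
```

View pics/w74.png

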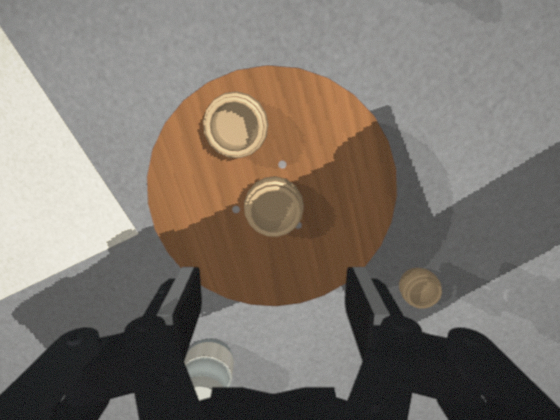

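View pics/s74.png

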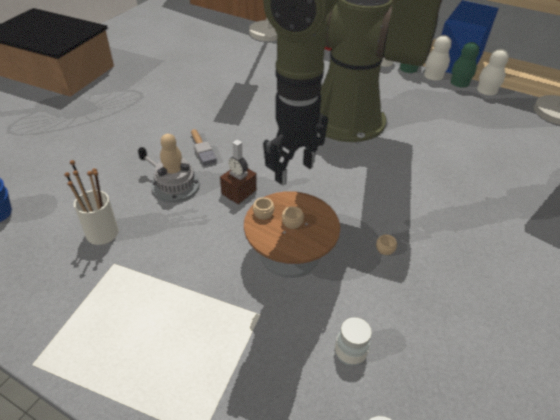

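The wrist view shows the plate ellipse at (272,185), cup2 near (273,205) and cup1 near (235,126). Both cups are upright, and cup3 is at (420,288).

Run:
```python
from h import *
w=get('wrist');t=get('top','t74')
for n,uv,z in (('plate',(271.6,184.7),.1),('cup1 rim',(235,126),.13),('cup2 rim',(273,206),.13)): print(n,(onz(w,uv,z)*1000).round(1))
c=proj(t,np.array([.554,.106,.1]));print(c)
crop(t,c[0],c[1],120,100,6,'t74c')
crop(w,262,165,130,110,6,'w74c')
```

```text
plate [550.2  93.7 100. ]
cup1 rim [558.9  40.8 130. ]
cup2 rim [551.5 101.  130. ]
[254.60756181 195.09021675]
```

View pics/t74c.png

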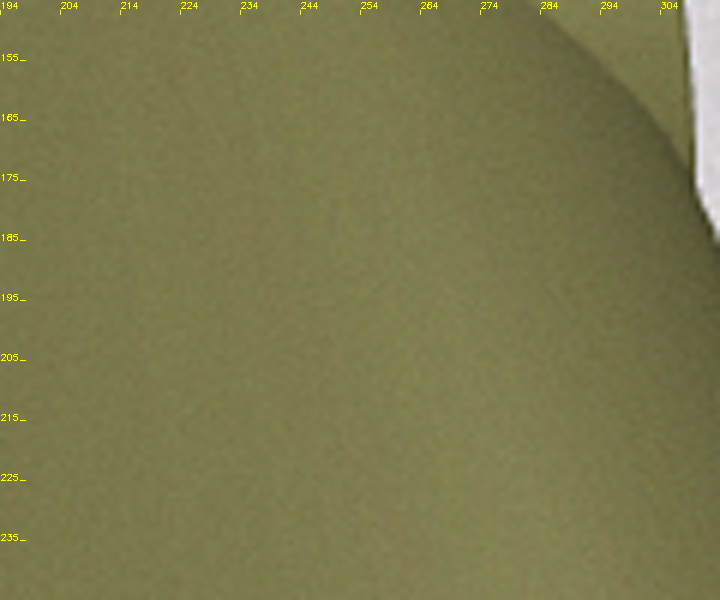

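View pics/w74c.png

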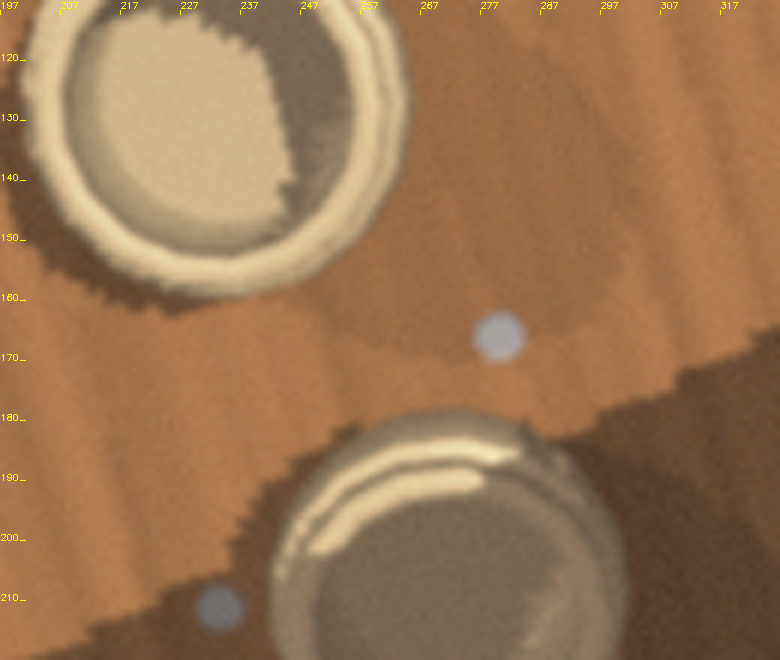

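Run:
```python
from h import *
w=get('wrist');s=get('scene')
for r,rng in ((w,((2,60,30),(16,255,255))),(s,((2,60,30),(16,255,255)))):
    hsv=cv2.cvtColor(r['img'],cv2.COLOR_BGR2HSV)
    m=cv2.inRange(hsv,*rng)
    m=cv2.morphologyEx(m,cv2.MORPH_OPEN,np.ones((3,3)))
    c=max(cv2.findContours(m,0,1)[0],key=cv2.contourArea)
    P=np.array([onz(r,p[0],.1)[:2]*1000 for p in c])
    # circle fit robust
    k=np.ones(len(P),bool)
    for i in range(8):
        A=np.c_[2*P[k],np.ones(k.sum())];q=np.linalg.lstsq(A,(P[k]**2).sum(1),rcond=None)[0]
        R=np.sqrt(q[2]+q[0]**2+q[1]**2);e=abs(np.hypot(*(P-q[:2]).T)-R);k=e<max(1.5,np.percentile(e,70))
    print(q[:2].round(1),R.round(1),k.sum(),len(P))
for uv in ((280,166),(233.5,211),(298,226)): print((onz(w,uv,.1)*1000).round(1))
```

```text
[555.7 106. ] 98.8 668 734
[558.9 108.8] 99.3 194 277
[539.3  81.3 100. ]
[585.4 105.2 100. ]
[539.7 133.  100. ]
```

```bash
python3 -c "
from h import *
plan(561,43,158)"
```

```text
t 66.9 tcp [552.8 103.5 232.9] F [0.55 0.29 0.14] w 63.9 x [-0.297 -0.955 -0.015] z [-0.0025  0.0165 -0.9999] j [ 10.1  14.1  -9.1  66.8   1.  -62.7]
yaw now -107.3 turn(tool) 0.000 rad; shift cm [ 5.53 -2.59  7.49] rows>=3
```

move_arm(gripper=[0.75,0.75,0.75,0.75,0.75,0.75], travel=[[2.8,-1.3,0],[2.8,-1.3,0],[0,0,3.7],[0,0,3.7],[0,0,0],[0,0,0]], yaw=[0,0,0,0,0,0])

```text
clock: 67.5
tcp_pos: [0.5608, 0.0437, 0.1588]
tcp_rot: [[-0.297, -0.955, -0.003], [-0.955, 0.297, 0.017], [-0.015, 0.008, -1.0]]
wrist_force: [0.3, 0.3, 0.6]
grip_width: 0.0644
```

```bash
python3 cups.py w75
```

```text
t 67.55 tcp [562.1  43.9 160.1] F [ 0.35 -0.19 -0.08] w 63.9 x [-0.297 -0.955 -0.016] z [ 1.000e-04  1.690e-02 -9.999e-01] j [  3.9  16.7 -15.5  57.8   1.  -68.8]
px 304.2 279.3 ax [228.  294.1] area 47143.5 world z.02 [556.9 126.   20. ]
```

View pics/w75.png

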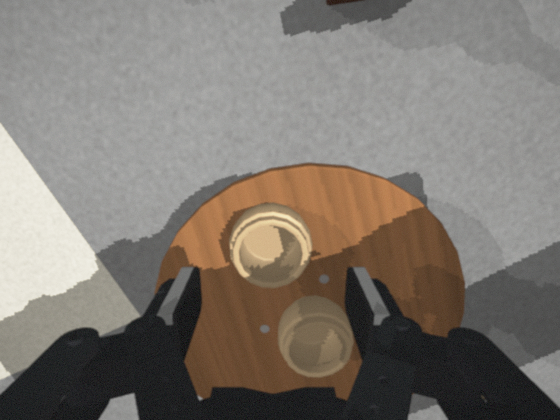

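move_arm(gripper=[0.75,0.75,0.75,0.75,0.75,0.75], travel=[[0.2,-0.2,1],[0,0,2],[0,0,1.2],[0,0,0.4],[0,0,0],[0,0,0]], yaw=[0,0,0,0,0,0])

```text
clock: 68.15
tcp_pos: [0.5634, 0.042, 0.1137]
tcp_rot: [[-0.297, -0.955, 0.001], [-0.955, 0.297, 0.017], [-0.016, 0.005, -1.0]]
wrist_force: [-0.0, -0.3, 0.6]
grip_width: 0.0641
```

```bash
python3 cups.py w76
```

```text
t 68.2 tcp [563.6  42.  113.8] F [-0.78 -0.82  0.41] w 64.0 x [-0.297 -0.955 -0.016] z [ 9.000e-04  1.690e-02 -9.999e-01] j [  3.7  19.  -18.8  52.1   1.  -69. ]
px 424.2 408.5 ax [26.4 42.2] area 726.5 world z.02 [492.7 248.8  20. ]
px 325.4 293.2 ax [207.5 352.8] area 47029.0 world z.02 [544.7 113.4  20. ]
```

View pics/w76.png

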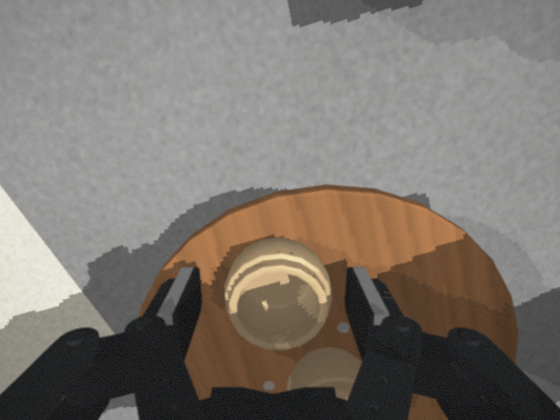

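move_arm(gripper=[0.4,0.4,0.4,0.4,0.4], travel=[[0,0,0],[0,0,0],[0,0,0],[0,0,0],[0,0,0]], yaw=[0,0,0,0,0], squeeze=25)

```text
clock: 68.7
tcp_pos: [0.5635, 0.0417, 0.1136]
tcp_rot: [[-0.297, -0.955, 0.001], [-0.955, 0.297, 0.016], [-0.016, 0.004, -1.0]]
wrist_force: [-0.1, -2.1, 4.3]
grip_width: 0.0432
```

move_arm(gripper=[0.4,0.4,0.4,0.4], travel=[[0,0,-1],[0,0,-1],[0,0,0],[0,0,0]], yaw=[0,0,0,0])

```text
clock: 69.1
tcp_pos: [0.5633, 0.0417, 0.1335]
tcp_rot: [[-0.297, -0.955, 0.0], [-0.955, 0.297, 0.017], [-0.016, 0.005, -1.0]]
wrist_force: [0.8, 0.5, -0.7]
grip_width: 0.0435
```

```bash
python3 cups.py w77; python3 -c "
from h import *
plan(540,57,134)"
```

```text
t 69.15 tcp [562.9  41.7 133.1] F [-0.76 -1.11 -0.15] w 43.1 x [-0.297 -0.955 -0.016] z [-3.000e-04  1.700e-02 -9.999e-01] j [  3.7  18.  -17.5  54.5   1.  -69. ]
px 398.7 406.4 ax [26.6 42.5] area 706.0 world z.02 [510.5 264.1  20. ]
px 322.7 283.5 ax [211.4 322.7] area 44057.0 world z.02 [544.9 117.1  20. ]
t 69.15 tcp [562.9  41.7 133.1] F [-0.76 -1.11 -0.15] w 43.1 x [-0.297 -0.955 -0.016] z [-3.000e-04  1.700e-02 -9.999e-01] j [  3.7  18.  -17.5  54.5   1.  -69. ]
yaw now -107.3 turn(tool) 0.000 rad; shift cm [-0.78  2.64 -0.09] rows>=1
```

View pics/w77.png

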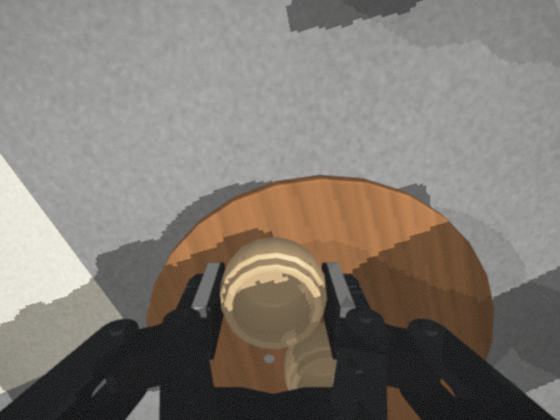

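move_arm(gripper=[0.4,0.4,0.4,0.4,0.4,0.4], travel=[[-0.4,1.3,0],[-0.3,1.3,0],[0,0,0],[0,0,1],[0,0,0.7],[0,0,0]], yaw=[0,0,0,0,0,0])

```text
clock: 69.75
tcp_pos: [0.5393, 0.0562, 0.1147]
tcp_rot: [[-0.297, -0.955, -0.003], [-0.955, 0.297, 0.017], [-0.015, 0.007, -1.0]]
wrist_force: [-0.7, -0.2, -0.3]
grip_width: 0.0432
```

move_arm(gripper=[0.4,0.4], travel=[[0,0,0.1],[0,0,0]], yaw=[0,0])

```text
clock: 69.95
tcp_pos: [0.5404, 0.0562, 0.1151]
tcp_rot: [[-0.297, -0.955, -0.001], [-0.955, 0.297, 0.017], [-0.016, 0.005, -1.0]]
wrist_force: [-0.1, 0.3, -0.6]
grip_width: 0.0429
```

move_arm(gripper=[0.4,0.4], travel=[[0,0,0.1],[0,0,0]], yaw=[0,0])

```text
clock: 70.15
tcp_pos: [0.5403, 0.0563, 0.1143]
tcp_rot: [[-0.297, -0.955, -0.0], [-0.955, 0.297, 0.017], [-0.016, 0.005, -1.0]]
wrist_force: [0.6, 0.4, -0.3]
grip_width: 0.0432
```

```bash
python3 -c "
from h import *
st()"
```

```text
t 70.15 tcp [540.3  56.3 114.3] F [ 0.62  0.35 -0.26] w 43.2 x [-0.297 -0.955 -0.016] z [-2.000e-04  1.690e-02 -9.999e-01] j [  5.4  16.8 -21.8  51.3   1.  -67.3]
```

move_arm(gripper=[0.4,0.4], travel=[[0,0,0.08],[0,0,0]], yaw=[0,0])

```text
clock: 70.35
tcp_pos: [0.5404, 0.0562, 0.1139]
tcp_rot: [[-0.297, -0.955, 0.0], [-0.955, 0.297, 0.016], [-0.016, 0.005, -1.0]]
wrist_force: [-1.2, -1.5, 3.5]
grip_width: 0.0431
```

Contact. Release.

move_arm(gripper=[0.75,0.75,0.75,0.75,0.75,0.75,0.75], travel=[[0,0,0],[0,0,0],[0,0,0],[0,0,-1],[0,0,-4],[0,0,-4],[0,0,-3]], yaw=[0,0,0,0,0,0,0])

```text
clock: 71.05
tcp_pos: [0.5408, 0.0544, 0.2366]
tcp_rot: [[-0.297, -0.955, 0.002], [-0.955, 0.297, 0.017], [-0.017, 0.003, -1.0]]
wrist_force: [-0.2, 0.1, -0.0]
grip_width: 0.0638
```

move_arm(gripper=[0.75,0.75], travel=[[0,0,0],[0,0,0]], yaw=[0,0])

```text
clock: 71.25
tcp_pos: [0.5408, 0.0544, 0.2345]
tcp_rot: [[-0.297, -0.955, 0.002], [-0.955, 0.297, 0.017], [-0.017, 0.003, -1.0]]
wrist_force: [0.3, 0.4, -0.3]
grip_width: 0.0637
```

```bash
python3 cups.py w78; python3 -c "
from h import *
plan(436,277,230)"
```

```text
t 71.3 tcp [540.   54.4 233.3] F [-0.14 -0.64 -0.81] w 64.0 x [-0.297 -0.955 -0.016] z [-5.000e-04  1.690e-02 -9.999e-01] j [  5.2  12.  -11.7  66.2   1.  -67.5]
px 273.8 241.4 ax [213.8 222.6] area 36698.0 world z.02 [562.1 127.3  20. ]
t 71.3 tcp [540.   54.4 233.3] F [-0.14 -0.64 -0.81] w 64.0 x [-0.297 -0.955 -0.016] z [-5.000e-04  1.690e-02 -9.999e-01] j [  5.2  12.  -11.7  66.2   1.  -67.5]
yaw now -107.3 turn(tool) 0.000 rad; shift cm [-18.17  16.55   0.33] rows>=6
```

View pics/w78.png

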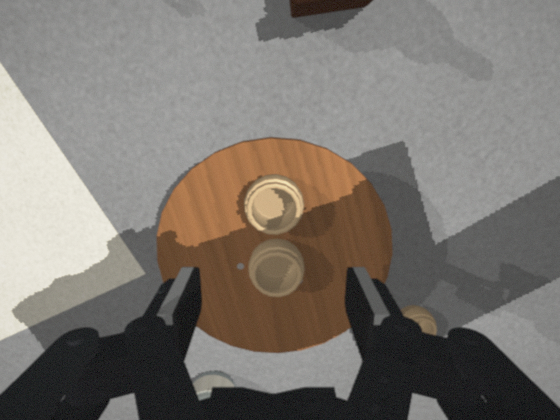

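move_arm(gripper=[0.75,0.75,0.75,0.75,0.75,0.75,0.75,0.75], travel=[[-3,2.8,0],[-3,2.8,0],[-3,2.8,0],[-3,2.7,0],[-3,2.7,0],[-3.2,2.7,0.3],[0,0,0],[0,0,0]], yaw=[0,0,0,0,0,0,0,0])

```text
clock: 72.1
tcp_pos: [0.4355, 0.2773, 0.2327]
tcp_rot: [[-0.295, -0.956, -0.003], [-0.955, 0.295, 0.015], [-0.013, 0.007, -1.0]]
wrist_force: [0.2, -0.4, -0.1]
grip_width: 0.0645
```

```bash
python3 cups.py w79; python3 -c "
from h import *
plan(436,279,58)"
```

```text
t 72.15 tcp [436.1 276.6 233. ] F [ 0.06  0.7  -0.08] w 64.0 x [-0.296 -0.955 -0.014] z [-0.0022  0.0151 -0.9999] j [ 31.9   8.9 -15.5  65.3   0.8 -40.9]
px 8.1 370.8 ax [21.2 42.3] area 545.5 world z.02 [819.2 418.2  20. ]
px 275.7 178.1 ax [42.7 43.2] area 1446.0 world z.02 [433.1 282.6  20. ]
px 79.4 72.0 ax [169.7 203.2] area 25091.5 world z.02 [575.2 134.4  20. ]
t 72.15 tcp [436.1 276.6 233. ] F [ 0.06  0.7  -0.08] w 64.0 x [-0.296 -0.955 -0.014] z [-0.0022  0.0151 -0.9999] j [ 31.9   8.9 -15.5  65.3   0.8 -40.9]
yaw now -107.2 turn(tool) 0.000 rad; shift cm [-0.23  0.08 17.5 ] rows>=4
```

View pics/w79.png

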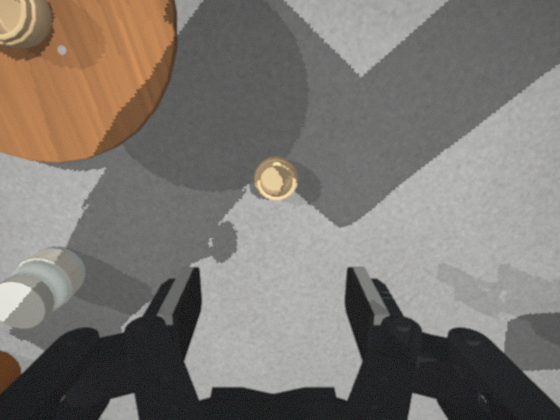

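move_arm(gripper=[0.75,0.75,0.75,0.75,0.75,0.75], travel=[[-0.2,0,4.4],[0,0,4.4],[0,0,4.4],[0,0,4.2],[0,0,0],[0,0,0]], yaw=[0,0,0,0,0,0])

```text
clock: 72.75
tcp_pos: [0.4371, 0.2806, 0.0603]
tcp_rot: [[-0.299, -0.954, -0.002], [-0.954, 0.299, 0.015], [-0.014, 0.007, -1.0]]
wrist_force: [0.8, 1.2, 0.7]
grip_width: 0.0641
```

```bash
python3 cups.py w80
```

```text
t 72.8 tcp [438.4 281.7  61.7] F [-0.58 -0.01  0.27] w 64.3 x [-0.298 -0.954 -0.017] z [ 5.000e-04  1.730e-02 -9.999e-01] j [ 32.2  17.6 -28.7  43.1   0.8 -40.4]
px 281.5 249.0 ax [80.3 82.9] area 5226.0 world z.02 [432.9 282.3  20. ]
```

View pics/w80.png

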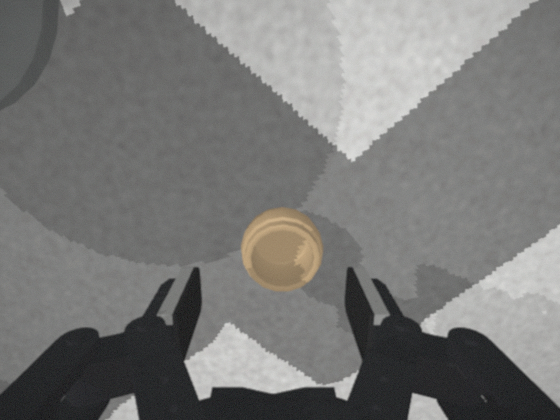

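move_arm(gripper=[0.75,0.75,0.75,0.75,0.75,0.75], travel=[[0,0.2,1.6],[0,0,1.6],[0,0,0.9],[0,0,0.3],[0,0,0],[0,0,0]], yaw=[0,0,0,0,0,0])

```text
clock: 73.4
tcp_pos: [0.4361, 0.2838, 0.0174]
tcp_rot: [[-0.297, -0.955, 0.001], [-0.955, 0.297, 0.018], [-0.017, 0.004, -1.0]]
wrist_force: [0.5, -0.0, 0.7]
grip_width: 0.0639
```

```bash
python3 cups.py w81
```

```text
t 73.45 tcp [436.1 283.8  17.3] F [-0.01  0.22 -0.75] w 64.2 x [-0.297 -0.955 -0.017] z [ 9.000e-04  1.770e-02 -9.998e-01] j [ 32.5  20.8 -31.3  37.3   0.8 -40.2]
px 280.2 288.2 ax [103.6 108.8] area 8857.0 world z.02 [432.9 282.5  20. ]
```

move_arm(gripper=[0.75,0.75,0.4,0.4,0.4,0.4,0.4], travel=[[0,0.15,0.3],[0,0,0],[0,0,0],[0,0,0],[0,0,0],[0,0,0],[0,0,0]], yaw=[0,0,0,0,0,0,0], squeeze=25)

```text
clock: 74.15
tcp_pos: [0.4339, 0.2839, 0.0137]
tcp_rot: [[-0.297, -0.955, -0.0], [-0.955, 0.297, 0.017], [-0.016, 0.005, -1.0]]
wrist_force: [-1.4, -1.0, 6.0]
grip_width: 0.0425
```

move_arm(gripper=[0.4,0.4,0.4,0.4,0.4,0.4,0.4], travel=[[0,0,-1],[0,0,-4],[0,0,-4.5],[0,0,-4.5],[0,0,-4.5],[0,0,0],[0,0,0]], yaw=[0,0,0,0,0,0,0])

```text
clock: 74.85
tcp_pos: [0.4349, 0.2812, 0.1999]
tcp_rot: [[-0.297, -0.955, 0.002], [-0.955, 0.297, 0.019], [-0.018, 0.003, -1.0]]
wrist_force: [-0.6, 0.1, -1.5]
grip_width: 0.0428
```

```bash
python3 cups.py w82; python3 -c "
from h import *
plan(570,153,190)"
```

```text
t 74.9 tcp [433.9 280.7 198.3] F [ 0.06 -0.07 -0.69] w 42.8 x [-0.297 -0.955 -0.016] z [-1.000e-04  1.700e-02 -9.999e-01] j [ 32.4   9.9 -18.9  60.6   0.8 -40.3]
px 272.7 294.4 ax [107.5 109.9] area 9270.0 world z.02 [470.6 396.   20. ]
px 69.4 72.0 ax [158.4 198.4] area 22434.0 world z.02 [567.6 142.3  20. ]
t 74.9 tcp [433.9 280.7 198.3] F [ 0.06 -0.07 -0.69] w 42.8 x [-0.297 -0.955 -0.016] z [-1.000e-04  1.700e-02 -9.999e-01] j [ 32.4   9.9 -18.9  60.6   0.8 -40.3]
yaw now -107.3 turn(tool) 0.000 rad; shift cm [  8.14 -16.79   0.83] rows>=4
```

View pics/w82.png

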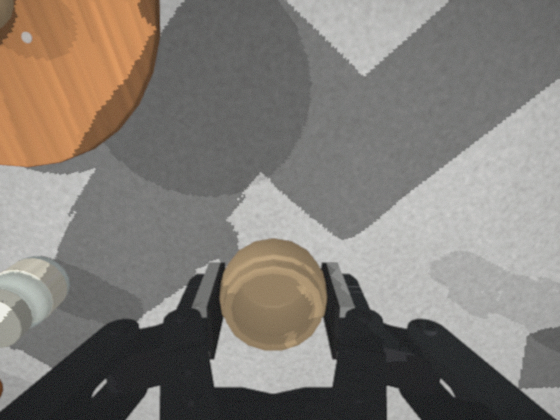

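move_arm(gripper=[0.4,0.4,0.4,0.4,0.4,0.4,0.4], travel=[[1.6,-3.4,0],[1.6,-3.4,0],[1.6,-3.4,0],[1.6,-3.4,0],[1.6,-3.2,0],[0,0,0],[0,0,0]], yaw=[0,0,0,0,0,0,0])

```text
clock: 75.6
tcp_pos: [0.5696, 0.1537, 0.1939]
tcp_rot: [[-0.299, -0.954, -0.004], [-0.954, 0.299, 0.016], [-0.014, 0.009, -1.0]]
wrist_force: [0.3, 0.4, 0.3]
grip_width: 0.0426
```

```bash
python3 cups.py w83; python3 -c "
from h import *
plan(569.5,153,130);r=get('scene','s83')"
```

```text
t 75.65 tcp [569.2 154.3 194.3] F [0.16 0.25 0.01] w 42.6 x [-0.297 -0.955 -0.014] z [-0.004   0.0164 -0.9999] j [ 14.6  18.1  -8.8  63.    1.  -58. ]
px 270.4 144.8 ax [307.5 347.5] area 78929.5 world z.02 [560.1 119.9  20. ]
t 75.65 tcp [569.2 154.3 194.3] F [0.16 0.25 0.01] w 42.6 x [-0.297 -0.955 -0.014] z [-0.004   0.0164 -0.9999] j [ 14.6  18.1  -8.8  63.    1.  -58. ]
yaw now -107.3 turn(tool) 0.000 rad; shift cm [ 0.12 -0.07  6.43] rows>=2
```

View pics/w83.png

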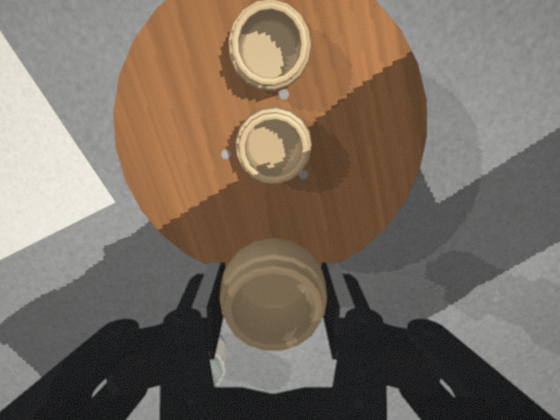

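move_arm(gripper=[0.4,0.4,0.4,0.4,0.4], travel=[[0,0,2],[0,0,3],[0,0,1.3],[0,0,0],[0,0,0]], yaw=[0,0,0,0,0])

```text
clock: 76.2
tcp_pos: [0.5704, 0.156, 0.1337]
tcp_rot: [[-0.296, -0.955, -0.0], [-0.955, 0.296, 0.017], [-0.016, 0.005, -1.0]]
wrist_force: [0.0, -0.1, -0.1]
grip_width: 0.0427
```

```bash
python3 cups.py w84
```

```text
t 76.25 tcp [571.1 156.1 134.3] F [0.48 0.69 0.17] w 42.5 x [-0.296 -0.955 -0.017] z [ 9.000e-04  1.720e-02 -9.999e-01] j [ 14.8  20.5 -13.7  55.5   0.9 -58. ]
px 270.8 143.1 ax [346.2 445.7] area 115918.5 world z.02 [558.2 112.5  20. ]
```

View pics/w84.png

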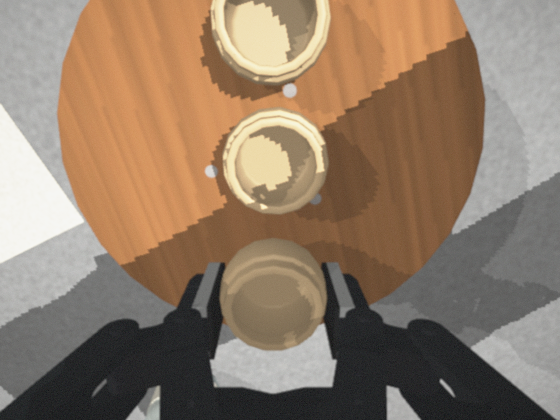

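move_arm(gripper=[0.4,0.4,0.4,0.4,0.4], travel=[[0.1,0,1],[0,0,0.6],[0,0,0.2],[0,0,0],[0,0,0]], yaw=[0,0,0,0,0])

```text
clock: 76.75
tcp_pos: [0.5704, 0.1548, 0.1152]
tcp_rot: [[-0.297, -0.955, -0.0], [-0.955, 0.297, 0.017], [-0.016, 0.005, -1.0]]
wrist_force: [-0.8, -0.0, -0.2]
grip_width: 0.0426
```

move_arm(gripper=[0.4,0.4], travel=[[0,0,0.1],[0,0,0]], yaw=[0,0])

```text
clock: 76.95
tcp_pos: [0.5704, 0.1549, 0.1142]
tcp_rot: [[-0.297, -0.955, -0.0], [-0.955, 0.297, 0.017], [-0.016, 0.005, -1.0]]
wrist_force: [0.6, 0.5, -1.6]
grip_width: 0.043
```

move_arm(gripper=[0.4,0.4], travel=[[0,0,0.08],[0,0,0]], yaw=[0,0])

```text
clock: 77.15
tcp_pos: [0.5705, 0.155, 0.1137]
tcp_rot: [[-0.297, -0.955, 0.0], [-0.955, 0.297, 0.017], [-0.016, 0.005, -1.0]]
wrist_force: [-1.1, -0.1, 2.7]
grip_width: 0.0429
```

move_arm(gripper=[0.75,0.75,0.75,0.75,0.75,0.75,0.75], travel=[[0,0,0],[0,0,0],[0,0,0],[0,0,-1],[0,0,-4],[0,0,-4],[0,0,-3]], yaw=[0,0,0,0,0,0,0])

```text
clock: 77.85
tcp_pos: [0.5709, 0.153, 0.2366]
tcp_rot: [[-0.297, -0.955, 0.002], [-0.955, 0.297, 0.017], [-0.017, 0.003, -1.0]]
wrist_force: [0.7, -0.3, 1.4]
grip_width: 0.0645
```

move_arm(gripper=[0.75,0.75], travel=[[0,0,0],[0,0,0]], yaw=[0,0])

```text
clock: 78.05
tcp_pos: [0.5709, 0.153, 0.2345]
tcp_rot: [[-0.297, -0.955, 0.002], [-0.955, 0.297, 0.017], [-0.017, 0.003, -1.0]]
wrist_force: [-0.1, 0.0, -1.2]
grip_width: 0.0639
```

```bash
python3 cups.py w85; python3 -c "
from h import *
r=get('scene','s85');crop(r,290,230,130,100,6,'s85c')"
```

```text
t 78.1 tcp [570.1 152.8 233.1] F [ 0.16  0.22 -0.32] w 64.3 x [-0.297 -0.955 -0.016] z [-5.000e-04  1.690e-02 -9.999e-01] j [ 14.5  16.9  -5.3  67.6   0.9 -58.2]
px 125.3 409.1 ax [25.  31.6] area 516.0 world z.02 [848.6 397.4  20. ]
px 273.3 120.6 ax [261.7 269.3] area 55162.0 world z.02 [555.  104.3  20. ]
```

View pics/w85.png

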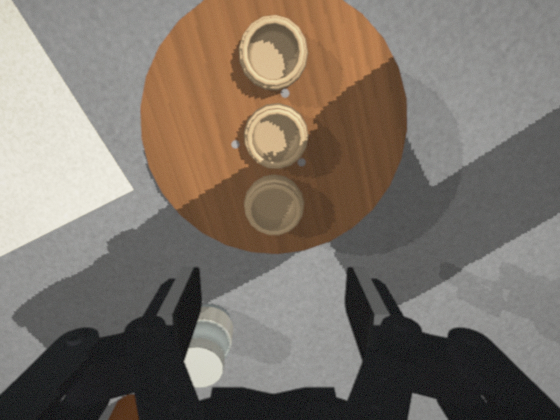

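View pics/s85c.png

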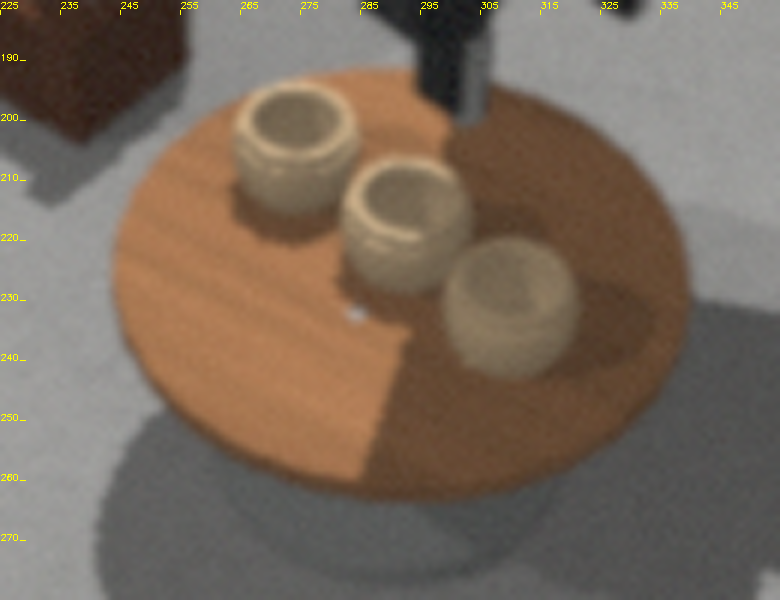

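```bash
python3 -c "
from h import *
plan(482,128,125)"
```

```text
t 78.15 tcp [569.6 152.7 232.3] F [-0.69 -1.12  0.21] w 64.5 x [-0.297 -0.955 -0.015] z [-0.0021  0.0164 -0.9999] j [ 14.5  17.   -5.4  67.6   0.9 -58.2]
yaw now -107.3 turn(tool) 0.000 rad; shift cm [ 4.96  7.64 10.73] rows>=3
```

move_arm(gripper=[0,0,0,0,0,0], travel=[[2.5,3.8,0],[2.5,3.8,0],[0,0,4],[0,0,4],[0,0,1.7],[0,0,0]], yaw=[0,0,0,0,0,0])

```text
clock: 78.75
tcp_pos: [0.4792, 0.1284, 0.1321]
tcp_rot: [[-0.297, -0.955, -0.008], [-0.955, 0.297, 0.015], [-0.012, 0.012, -1.0]]
wrist_force: [0.2, 0.5, -0.0]
grip_width: -0.0002
```

move_arm(gripper=[0,0,0,0], travel=[[0,0,0],[0,0,0],[0,0,0.4],[0,0,0]], yaw=[0,0,0,0])

```text
clock: 79.15
tcp_pos: [0.4833, 0.1295, 0.1323]
tcp_rot: [[-0.297, -0.955, 0.0], [-0.955, 0.297, 0.017], [-0.016, 0.005, -1.0]]
wrist_force: [-0.3, 0.4, -0.2]
grip_width: 0.0004
```

```bash
python3 -c "
from h import *
st()"
```

```text
t 79.15 tcp [483.3 129.5 132.3] F [-0.26  0.37 -0.18] w 0.4 x [-0.297 -0.955 -0.016] z [ 5.000e-04  1.710e-02 -9.999e-01] j [ 14.4  11.4 -26.3  52.    0.9 -58.3]
```

move_arm(gripper=[0,0,0,0,0], travel=[[0,0,1],[0,0,0.6],[0,0,0.2],[0,0,0],[0,0,0]], yaw=[0,0,0,0,0])

```text
clock: 79.65
tcp_pos: [0.4828, 0.1297, 0.1139]
tcp_rot: [[-0.297, -0.955, -0.001], [-0.955, 0.297, 0.017], [-0.016, 0.006, -1.0]]
wrist_force: [0.7, -0.1, 0.1]
grip_width: 0.0
```

move_arm(gripper=[0,0], travel=[[0,0,0.05],[0,0,0]], yaw=[0,0])

```text
clock: 79.85
tcp_pos: [0.483, 0.1298, 0.1136]
tcp_rot: [[-0.297, -0.955, -0.0], [-0.955, 0.297, 0.017], [-0.016, 0.005, -1.0]]
wrist_force: [-0.1, 0.3, -0.2]
grip_width: -0.0003
```

move_arm(gripper=[0,0], travel=[[0,0,0.1],[0,0,0]], yaw=[0,0])

```text
clock: 80.05
tcp_pos: [0.4829, 0.1297, 0.1124]
tcp_rot: [[-0.297, -0.955, -0.0], [-0.955, 0.297, 0.017], [-0.016, 0.005, -1.0]]
wrist_force: [0.4, -1.1, 0.0]
grip_width: -0.0002
```

move_arm(gripper=[0,0], travel=[[0,0,0.06],[0,0,0]], yaw=[0,0])

```text
clock: 80.25
tcp_pos: [0.4828, 0.1297, 0.1118]
tcp_rot: [[-0.297, -0.955, -0.0], [-0.955, 0.297, 0.017], [-0.016, 0.005, -1.0]]
wrist_force: [0.3, 0.9, -0.2]
grip_width: -0.0002
```

move_arm(gripper=[0,0], travel=[[0,0,0.05],[0,0,0]], yaw=[0,0])

```text
clock: 80.45
tcp_pos: [0.4828, 0.1297, 0.1113]
tcp_rot: [[-0.297, -0.955, -0.0], [-0.955, 0.297, 0.017], [-0.016, 0.005, -1.0]]
wrist_force: [-0.1, -0.5, -0.1]
grip_width: -0.0001
```

move_arm(gripper=[0,0], travel=[[0,0,0.05],[0,0,0]], yaw=[0,0])

```text
clock: 80.65
tcp_pos: [0.4829, 0.1298, 0.1109]
tcp_rot: [[-0.297, -0.955, -0.0], [-0.955, 0.297, 0.017], [-0.016, 0.005, -1.0]]
wrist_force: [-1.0, -0.1, 1.1]
grip_width: -0.0001
```

move_arm(gripper=[0,0,0,0,0,0,0,0], travel=[[0,0,-2],[0,0,-4],[0,-3.8,0],[0,-3.8,0],[0,-3.8,0],[0,-3.6,0],[0,0,0],[0,0,0]], yaw=[0,0,0,0,0,0,0,0])

```text
clock: 81.45
tcp_pos: [0.626, 0.0839, 0.1692]
tcp_rot: [[-0.298, -0.955, -0.002], [-0.954, 0.298, 0.017], [-0.016, 0.007, -1.0]]
wrist_force: [-0.2, 0.1, -1.0]
grip_width: -0.0001
```

move_arm(gripper=[0,0,0,0], travel=[[0,0,3],[0,0,2],[0,0,0.6],[0,0,0]], yaw=[0,0,0,0])

```text
clock: 81.85
tcp_pos: [0.6244, 0.0854, 0.1134]
tcp_rot: [[-0.297, -0.955, -0.003], [-0.955, 0.296, 0.017], [-0.015, 0.008, -1.0]]
wrist_force: [-0.4, -0.3, -0.0]
grip_width: 0.0001
```

move_arm(gripper=[0,0], travel=[[0,0,0],[0,0,0]], yaw=[0,0])

```text
clock: 82.05
tcp_pos: [0.6269, 0.0854, 0.1156]
tcp_rot: [[-0.297, -0.955, 0.002], [-0.955, 0.297, 0.017], [-0.017, 0.003, -1.0]]
wrist_force: [-0.2, 0.3, 0.4]
grip_width: 0.0002
```

move_arm(gripper=[0,0,0], travel=[[0,0,0.2],[0,0,0],[0,0,0]], yaw=[0,0,0])

```text
clock: 82.35
tcp_pos: [0.6262, 0.0852, 0.1122]
tcp_rot: [[-0.297, -0.955, -0.0], [-0.955, 0.297, 0.017], [-0.016, 0.005, -1.0]]
wrist_force: [0.2, -0.5, -0.9]
grip_width: 0.0004
```

move_arm(gripper=[0,0], travel=[[0,0,0.08],[0,0,0]], yaw=[0,0])

```text
clock: 82.55
tcp_pos: [0.6261, 0.0851, 0.1111]
tcp_rot: [[-0.297, -0.955, -0.001], [-0.955, 0.297, 0.017], [-0.016, 0.006, -1.0]]
wrist_force: [0.1, 0.4, 0.1]
grip_width: -0.0001
```

move_arm(gripper=[0,0], travel=[[0,0,0.08],[0,0,0]], yaw=[0,0])

```text
clock: 82.75
tcp_pos: [0.6263, 0.0852, 0.1107]
tcp_rot: [[-0.297, -0.955, 0.0], [-0.955, 0.297, 0.017], [-0.016, 0.005, -1.0]]
wrist_force: [-1.3, -0.6, 2.8]
grip_width: -0.0
```

move_arm(gripper=[0,0,0,0,0,0,0,0], travel=[[0,0,-2],[0,0,-4],[0,0,-4],[0,0,-4],[0,0,-4],[0,3,0],[0,0,0],[0,0,0]], yaw=[0,0,0,0,0,0,0,0])

```text
clock: 83.55
tcp_pos: [0.5972, 0.0912, 0.2905]
tcp_rot: [[-0.297, -0.955, -0.0], [-0.955, 0.297, 0.017], [-0.016, 0.005, -1.0]]
wrist_force: [-0.6, 0.2, 0.5]
grip_width: 0.0005
```

```bash
python3 -c "
from h import *
st();w=get('wrist','w90');r=get('scene','s90');get('top','t90');crop(r,215,190,260,190,3,'s90c')"
```

```text
t 83.55 tcp [597.2  91.2 290.5] F [-0.56  0.17  0.47] w 0.5 x [-0.297 -0.955 -0.016] z [-3.000e-04  1.670e-02 -9.999e-01] j [  8.2  17.6   3.   75.3   1.  -64.6]
```

View pics/s90c.png

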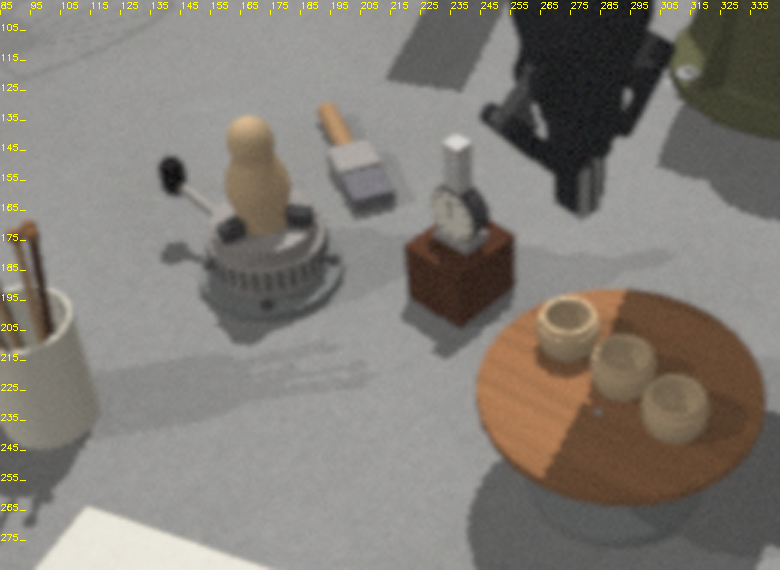

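View pics/w90.png

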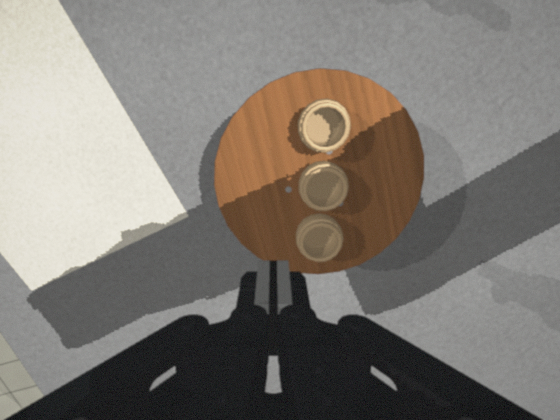

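View pics/t90.png

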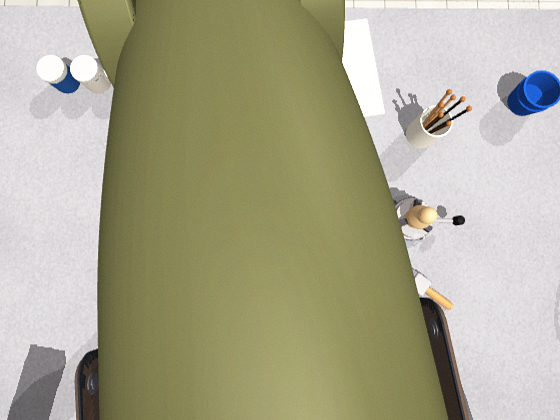

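Before handing in I'll re-measure the lever turn, because my earlier picture estimate (0.95) disagreed with the expected 1.08.

```bash
ls -tr pics | head -20; cat arc.py | head -40
```

```text
scene0.png
top0.png
wrist0.png
tc1.png
sc1.png
w1.png
w1c.png
w2.png
w3.png
top3.png
topp.png
scene3.png
scenep.png
w4.png
s4.png
d1.png
d2.png
d3.png
d4.png
d5.png
from h import *
import sys
C=np.array([506.,-248.]);o=arm.get_obs();R=o["tcp_rot"];p=o["tcp_pos"][:2]*1000
r=p-C;az=np.degrees(np.arctan2(r[1],r[0]));print("r",np.linalg.norm(r).round(1),"az",az.round(1),"turned rad",np.radians(-39.3-az).round(3))
n=int(sys.argv[1]);st_=float(sys.argv[2]);X=R[:2,0];Y=R[:2,1];q=r*100.8/np.linalg.norm(r) if len(sys.argv)<4 else r
for i in range(n):
    c,s=np.cos(-st_),np.sin(-st_);q2=np.array([c*q[0]-s*q[1],s*q[0]+c*q[1]]);d=(q2-q);q=q2
    print([round(float(X@d)/10,2),round(float(Y@d)/10,2),0])
```

```bash
python3 -c "
from h import *
t=get('top');s=get('scene')
for n in ('t','s'): pass
crop(t,430,220,90,70,8,'t91k');crop(s,165,165,90,70,8,'s91k')
print(proj(t,np.array([.506,-.248,.062])),proj(s,np.array([.506,-.248,.062])))"
```

```text
[413.37998561 217.96831478] [172.21951834 167.49170368]
```

View pics/t91k.png

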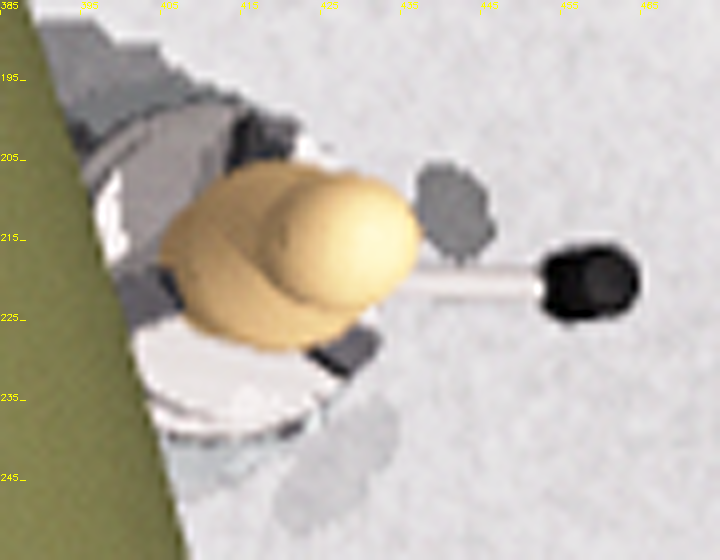

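View pics/s91k.png

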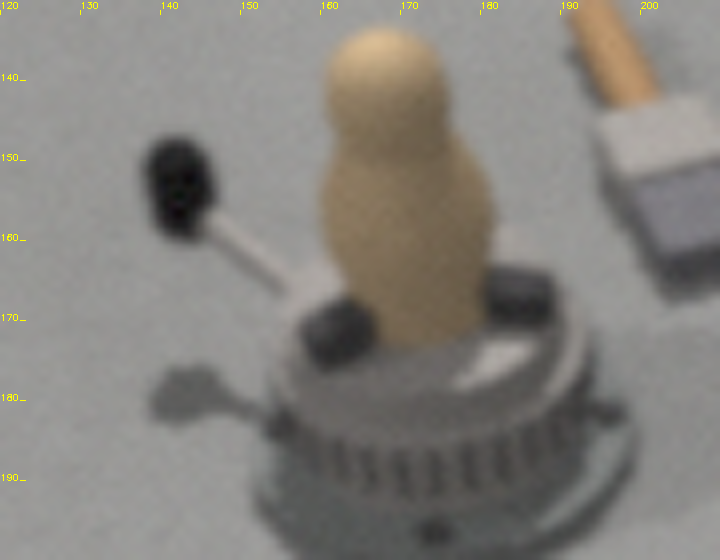

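Run:
```python
from h import *
t=get('top');s=get('scene')
for nm,r,f in (('top',t,'top0'),('scene',s,'scene0')):
    for lab,im in (('0',cv2.imread(f'pics/{f}.png')),('now',r['img'])):
        c=proj(r,np.array([.506,-.248,.062]));x0,y0=int(c[0])-75,int(c[1])-75
        g=cv2.cvtColor(im,cv2.COLOR_BGR2HSV)[max(y0,0):y0+150,max(x0,0):x0+150,2]
        m=(g<38).astype(np.uint8);n,l,stt,cen=cv2.connectedComponentsWithStats(m)
        for i in range(1,n):
            if stt[i,4]>30:
                uv=cen[i]+[max(x0,0),max(y0,0)];p=onz(r,uv,.062)*1000;d=p[:2]-[506,-248]
                print(nm,lab,uv.round(1),stt[i,4],p.round(1),'r',np.hypot(*d).round(1),'az',np.degrees(np.arctan2(d[1],d[0])).round(1))
```

```text
top 0 [440.5 183.8] 81 [ 583.5 -313.1   62. ] r 101.2 az -40.0
top now [457.2 220.1] 56 [ 500.6 -347.2   62. ] r 99.4 az -93.1
scene 0 [131.  177.1] 53 [ 584.8 -308.8   62. ] r 99.5 az -37.7
scene now [142.1 153.5] 36 [ 501.6 -346.7   62. ] r 98.8 az -92.6
```

The pictures give 0.93–0.96 rad from the start position. That could mean the lever simply didn't start at 0, but it isn't certain. There's plenty of time, so I'll push the lever again and feel where its stop is.

```bash
python3 -c "
from h import *
plan(501,-350,290)"
```

```text
t 83.9 tcp [597.7  90.9 289.9] F [-0.39 -0.11 -0.26] w 0.1 x [-0.297 -0.955 -0.016] z [-0.0014  0.0167 -0.9999] j [  8.1  17.7   3.1  75.3   1.  -64.6]
yaw now -107.3 turn(tool) 0.000 rad; shift cm [ 4.497e+01 -3.880e+00 -1.000e-02] rows>=10
```

move_arm(gripper=[0,0,0,0,0,0,0,0], travel=[[3,-0.4,0],[4,-0.4,0],[4.4,-0.4,0],[4.4,-0.4,0],[4.4,-0.4,0],[4.4,-0.4,0],[4.4,-0.4,0],[4.4,-0.4,0]], yaw=[0,0,0,0,0,0,0,0])

```text
clock: 84.7
tcp_pos: [0.5283, -0.2392, 0.2849]
tcp_rot: [[-0.297, -0.955, -0.0], [-0.955, 0.297, 0.017], [-0.016, 0.005, -1.0]]
wrist_force: [0.6, 0.1, 0.3]
grip_width: -0.0002
```

move_arm(gripper=[0.55,0.55,0.55,0.55,0.55,0.55], travel=[[4.4,-0.4,0],[4,-0.3,0],[3,0,0],[0,0,0],[0,0,0],[0,0,0]], yaw=[0,0,0,0,0,0])

```text
clock: 85.3
tcp_pos: [0.5019, -0.3475, 0.283]
tcp_rot: [[-0.297, -0.955, -0.001], [-0.955, 0.297, 0.017], [-0.016, 0.006, -1.0]]
wrist_force: [0.0, 0.3, -1.1]
grip_width: 0.047
```

```bash
python3 -c "
from h import *
plan(500.5,-350.5,150);get('wrist','w92')"
```

```text
t 85.3 tcp [ 501.9 -347.5  283. ] F [ 0.04  0.32 -1.14] w 47.0 x [-0.297 -0.955 -0.016] z [-6.000e-04  1.740e-02 -9.998e-01] j [ -35.1   19.     4.    75.6    0.8 -107.9]
yaw now -107.3 turn(tool) 0.000 rad; shift cm [ 0.33  0.04 13.3 ] rows>=3
```

View pics/w92.png

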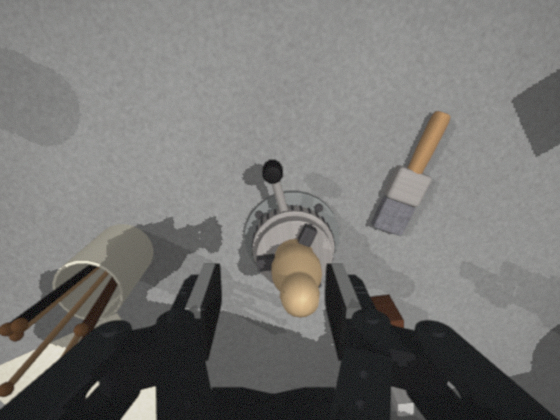

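move_arm(gripper=[0.55,0.55,0.55,0.55,0.55,0.55], travel=[[0.4,0,4],[0,0,4.4],[0,0,4.4],[0,0,3.5],[0,0,0],[0,0,0]], yaw=[0,0,0,0,0,0])

```text
clock: 85.95
tcp_pos: [0.5007, -0.3484, 0.1207]
tcp_rot: [[-0.296, -0.955, -0.001], [-0.955, 0.296, 0.017], [-0.016, 0.006, -1.0]]
wrist_force: [0.3, 0.8, -0.3]
grip_width: 0.0468
```

```bash
python3 -c "
from h import *
st();get('wrist','w93');get('scene','s93')"
```

```text
t 85.95 tcp [ 500.7 -348.4  120.7] F [ 0.33  0.77 -0.31] w 46.8 x [-0.296 -0.955 -0.016] z [-0.001   0.0173 -0.9998] j [ -35.2   23.6  -11.    56.     0.8 -108. ]
```

View pics/w93.png

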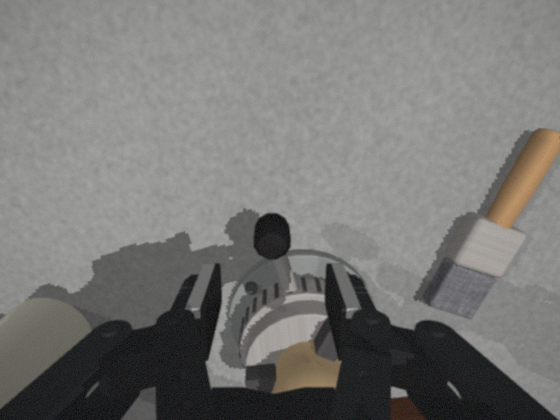

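View pics/s93.png

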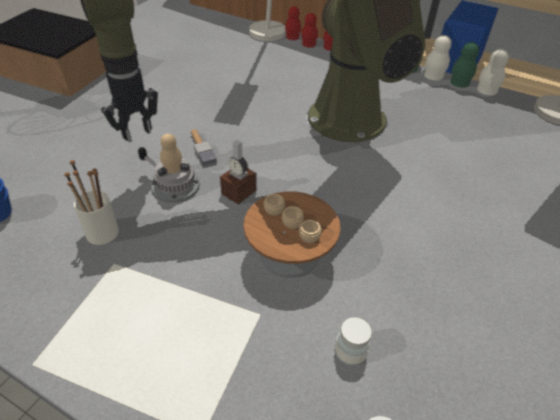

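move_arm(gripper=[0.55,0.55,0.55,0.55,0.55], travel=[[0,0,2],[0,0,2],[0,0,1],[0,0,0],[0,0,0]], yaw=[0,0,0,0,0])

```text
clock: 86.55
tcp_pos: [0.5012, -0.349, 0.0716]
tcp_rot: [[-0.297, -0.955, 0.001], [-0.955, 0.297, 0.016], [-0.015, 0.004, -1.0]]
wrist_force: [0.6, 0.3, -0.3]
grip_width: 0.047
```

move_arm(gripper=[0.2,0.2,0.2,0.2,0.2], travel=[[0,0,0],[0,0,0],[0,0,0],[0,0,0],[0,0,0]], yaw=[0,0,0,0,0], squeeze=20)

```text
clock: 87.05
tcp_pos: [0.5012, -0.349, 0.0714]
tcp_rot: [[-0.297, -0.955, 0.002], [-0.955, 0.297, 0.016], [-0.015, 0.003, -1.0]]
wrist_force: [-1.0, -0.7, 6.2]
grip_width: 0.0208
```

```bash
python3 arc.py 4 0.05
```

```text
r 101.1 az -92.7 turned rad 0.932
[0.11, 0.49, 0]
[0.09, 0.5, 0]
[0.07, 0.5, 0]
[0.04, 0.5, 0]
```

move_arm(gripper=[0.2,0.2,0.2], travel=[[0.11,0.49,0],[0,0,0],[0,0,0]], yaw=[0,0,0])

```text
clock: 87.35
tcp_pos: [0.498, -0.3489, 0.0715]
tcp_rot: [[-0.297, -0.955, 0.005], [-0.955, 0.297, 0.015], [-0.016, -0.0, -1.0]]
wrist_force: [6.2, -0.7, 0.1]
grip_width: 0.0204
```

move_arm(gripper=[0.2,0.2,0.2], travel=[[0.09,0.5,0],[0,0,0],[0,0,0]], yaw=[0,0,0])

```text
clock: 87.65
tcp_pos: [0.4938, -0.3489, 0.0715]
tcp_rot: [[-0.297, -0.955, 0.006], [-0.955, 0.297, 0.014], [-0.016, -0.002, -1.0]]
wrist_force: [8.0, -1.5, -0.8]
grip_width: 0.0205
```

```bash
python3 arc.py 4 0.05;python3 -c "
from h import *
st()"
```

```text
r 101.6 az -96.9 turned rad 1.006
[0.08, 0.5, 0]
[0.05, 0.5, 0]
[0.03, 0.5, 0]
[0.0, 0.5, 0]
t 87.65 tcp [ 493.8 -348.9   71.5] F [ 8.02 -1.52 -0.77] w 20.5 x [-0.297 -0.955 -0.016] z [ 0.0063  0.0144 -0.9999] j [ -35.7   25.3  -15.5   49.4    0.9 -108.4]
```

move_arm(gripper=[0.2,0.2,0.2,0.2], travel=[[0.08,0.5,0],[0,0,0],[0.05,0.5,0],[0,0,0]], yaw=[0,0,0,0])

```text
clock: 88.05
tcp_pos: [0.4849, -0.3482, 0.0716]
tcp_rot: [[-0.297, -0.955, 0.008], [-0.955, 0.297, 0.012], [-0.014, -0.004, -1.0]]
wrist_force: [12.0, -5.5, -5.9]
grip_width: 0.0207
```

move_arm(gripper=[0.2,0.2,0.2], travel=[[0.03,0.5,0],[0,0,0],[0,0,0]], yaw=[0,0,0])

```text
clock: 88.35
tcp_pos: [0.4805, -0.3476, 0.0716]
tcp_rot: [[-0.297, -0.955, 0.009], [-0.955, 0.297, 0.011], [-0.014, -0.005, -1.0]]
wrist_force: [12.9, -7.3, -7.4]
grip_width: 0.0206
```

```bash
python3 arc.py 4 0.05;python3 -c "
from h import *
st()"
```

```text
r 102.8 az -104.3 turned rad 1.135
[0.01, 0.5, 0]
[-0.01, 0.5, 0]
[-0.04, 0.5, 0]
[-0.06, 0.5, 0]
t 88.35 tcp [ 480.5 -347.6   71.6] F [12.85 -7.35 -7.37] w 20.6 x [-0.297 -0.955 -0.014] z [ 0.0089  0.0115 -0.9999] j [ -36.3   24.1  -17.5   48.5    0.8 -109. ]
```

move_arm(gripper=[0.2,0.2,0.2], travel=[[-0.2,0.5,0],[0,0,0],[0,0,0]], yaw=[0,0,0])

```text
clock: 88.65
tcp_pos: [0.4789, -0.347, 0.0721]
tcp_rot: [[-0.297, -0.955, 0.013], [-0.955, 0.297, 0.006], [-0.01, -0.01, -1.0]]
wrist_force: [19.5, -15.1, -16.0]
grip_width: 0.0207
```

move_arm(gripper=[0.2,0.2,0.2], travel=[[-0.1,0.5,0],[0,0,0],[0,0,0]], yaw=[0,0,0])

```text
clock: 88.95
tcp_pos: [0.4787, -0.3462, 0.0732]
tcp_rot: [[-0.297, -0.955, 0.021], [-0.955, 0.297, 0.004], [-0.01, -0.019, -1.0]]
wrist_force: [30.3, -18.1, -22.0]
grip_width: 0.0205
```

```bash
python3 arc.py 4 0.05;python3 -c "
from h import *
st()"
```

```text
r 101.9 az -105.5 turned rad 1.156
[0.0, 0.5, 0]
[-0.02, 0.5, 0]
[-0.05, 0.5, 0]
[-0.07, 0.5, 0]
t 88.95 tcp [ 478.7 -346.2   73.2] F [ 30.29 -18.08 -22.  ] w 20.5 x [-0.297 -0.955 -0.01 ] z [ 0.0208  0.0039 -0.9998] j [ -36.4   23.1  -18.7   47.4    0.9 -109.1]
```

This is the hard stop (1.3 rad), and it reads 1.156 from the start position. The lever therefore started about 0.14 rad in, and the resting reading of 0.93 means about 1.08 rad, as specified. I'll ease off and release.

move_arm(gripper=[0.2,0.2,0.2,0.2,0.2,0.2], travel=[[0.1,-0.5,0],[0.1,-0.5,0],[0,-0.5,0],[0,-0.5,0],[0,0,0],[0,0,0]], yaw=[0,0,0,0,0,0])

```text
clock: 89.55
tcp_pos: [0.489, -0.3486, 0.0725]
tcp_rot: [[-0.296, -0.955, 0.006], [-0.955, 0.296, 0.013], [-0.014, -0.002, -1.0]]
wrist_force: [5.7, -1.6, 5.1]
grip_width: 0.0203
```

```bash
python3 arc.py 4 -0.05;python3 -c "
from h import *
st()"
```

```text
r 102.0 az -99.6 turned rad 1.052
[-0.08, -0.5, 0]
[-0.1, -0.49, 0]
[-0.13, -0.49, 0]
[-0.15, -0.48, 0]
t 89.55 tcp [ 489.  -348.6   72.5] F [ 5.68 -1.57  5.08] w 20.3 x [-0.296 -0.955 -0.014] z [ 0.0064  0.013  -0.9999] j [ -35.9   24.8  -16.1   49.2    0.8 -108.7]
```

move_arm(gripper=[0.2,0.2,0.75,0.75,0.75,0.75], travel=[[-0.05,-0.3,0],[0,0,0],[0,0,0],[0,0,0],[0,0,0],[0,0,0]], yaw=[0,0,0,0,0,0])

```text
clock: 90.15
tcp_pos: [0.4876, -0.3466, 0.0696]
tcp_rot: [[-0.297, -0.955, -0.002], [-0.955, 0.297, 0.018], [-0.016, 0.007, -1.0]]
wrist_force: [0.0, 0.2, 1.0]
grip_width: 0.0641
```

move_arm(gripper=[0.75,0.75,0.75,0.75,0.75,0.75,0.75,0.75], travel=[[0,0,-1],[0,0,-3],[0,0,-4],[0,0,-4],[0,0,-4],[0,0,-4],[0,0,0],[0,0,0]], yaw=[0,0,0,0,0,0,0,0])

```text
clock: 90.95
tcp_pos: [0.4889, -0.3507, 0.2718]
tcp_rot: [[-0.297, -0.955, 0.002], [-0.955, 0.297, 0.015], [-0.015, 0.003, -1.0]]
wrist_force: [-0.5, 0.5, -0.3]
grip_width: 0.0639
```

Run:
```python
from h import *
st();t=get('top','t95');s=get('scene','s95');get('wrist','w95')
for nm,r in (('top',t),('scene',s)):
    im=r['img'];c=proj(r,np.array([.5,-.347,.062]));x0,y0=int(c[0])-20,int(c[1])-20
    g=cv2.cvtColor(im,cv2.COLOR_BGR2HSV)[y0:y0+40,x0:x0+40,2]
    n,l,q,cen=cv2.connectedComponentsWithStats((g<38).astype(np.uint8))
    for i in range(1,n):
        if q[i,4]>25:
            p=onz(r,cen[i]+[x0,y0],.062)*1000;d=p[:2]-[506,-248];print(nm,p.round(1),np.hypot(*d).round(1),np.degrees(np.arctan2(d[1],d[0])).round(1))
```

```text
t 90.95 tcp [ 488.9 -350.7  271.8] F [-0.52  0.54 -0.31] w 63.9 x [-0.297 -0.955 -0.015] z [ 0.0018  0.0151 -0.9999] j [ -36.1   18.     1.2   73.6    0.8 -108.8]
top [ 500.7 -349.4   62. ] 101.5 -93.0
scene [ 502.  -346.5   62. ] 98.6 -92.3
```

View pics/s95.png

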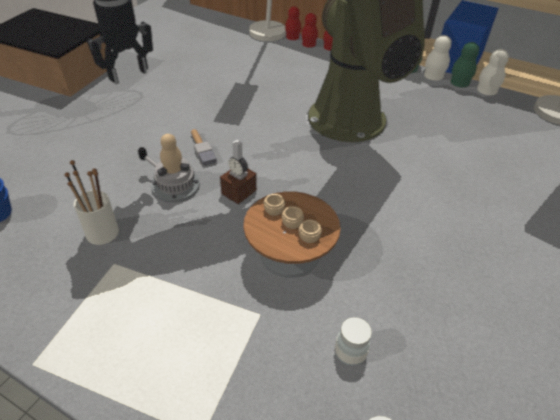

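View pics/t95.png

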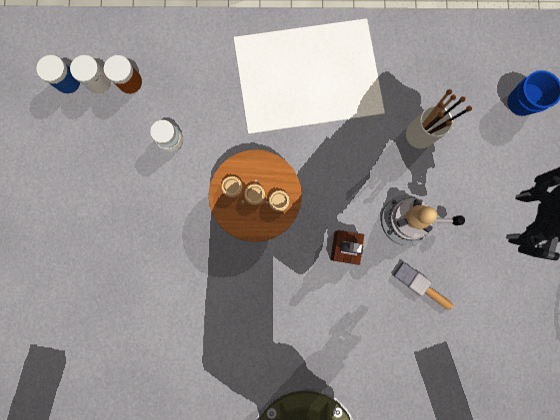

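Run:
```python
from h import *
t=get('top')
a=cv2.imread('pics/top0.png');b=t['img']
c=proj(t,np.array([.554,.106,.1]));crop(t,c[0],c[1],110,100,7,'t96')
hsv=cv2.cvtColor(b,cv2.COLOR_BGR2HSV)
for n,(x,y,w,h) in {'jar':(145,110,45,45),'pot':(400,85,75,70),'brush':(390,258,65,55)}.items():
    tm=a[y:y+h,x:x+w];R=cv2.matchTemplate(b[y-10:y+h+10,x-10:x+w+10],tm,cv2.TM_CCOEFF_NORMED);_,v,_,l=cv2.minMaxLoc(R);print(n,round(v,3),'shift',l[0]-10,l[1]-10)
```

```text
jar 0.997 shift 0 0
pot 0.815 shift 0 0
brush 0.542 shift 0 0
```

View pics/t96.png

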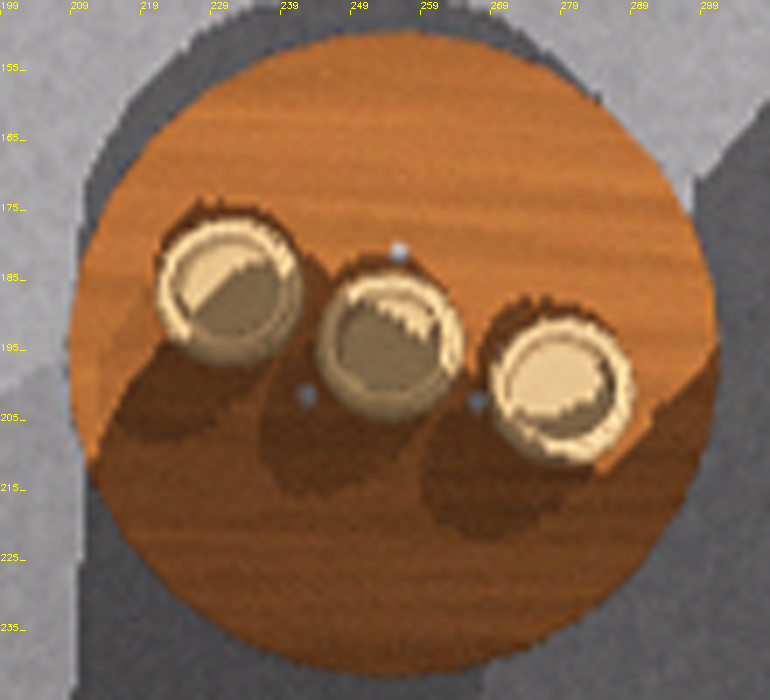

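```bash
python3 -c "
from bench import arm
print(arm.sign_off(), arm.get_obs()['clock'])"
```

```text
the job is handed in; nothing more can be done
the job is handed in; nothing more can be done
```

The job is handed in, at about 91 s of the 210 s allowed. The plate is level, the gauge is back in its rest, the big doll is clamped, and all three small doll halves in this start stand on the plate.

- **Levelling:** The gauge touched front, left, back and right, and found a lean of about 5.9° with the high side on the left. I pressed that side down with the closed fingers. At the end, light touches on opposite sides across the doll row met the face at about 100 mm (0.1 to 0.2 mm apart). Along the row I judged level only from the heights at which the two outer halves touched down, which matched.
- **Gauge:** It is upright in its rest, seen in the last scene picture.
- **Big doll:** The foot is clamped. The lever reached its hard stop and sprang back to about 1.08 rad. By picture alone it had turned only 0.93 to 0.96 rad from where it started. So I pushed it to the stop again, which came at 1.16 rad from the start; the lever must have begun about 0.14 rad in. That puts its resting place at about 1.08. The doll also did not move under an 11 N upward pull.
- **Halves:** All three stand foot down, with middles about 54, 4 and 50 mm from the plate's middle (limit 65). One was knocked outward during the run, so I picked it up again and moved it in.
- **Jar, brush pot and brush:** None shows any shift from the first picture. The match was strong for the jar but weaker for the pot (0.82) and brush (0.54). I put that down to changed shadows but did not check it further.

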